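# Load the jar dryer and start it

## Task

Hang every washed tablet jar that lies on the draining mat upside down on a peg of its own on the drying deck, its rim flat on the deck. Raise the stiff cover of the control unit to about 110 degrees open (leaning 20 degrees back past upright) and, once all the jars are on, twist the spring-loaded knob under it clockwise right to its stop and let it spring back to start the dryer. Leave the cover standing so and the other things on the desk where they are.

Things in the scene. Friction and masses are not known exactly. Their poses are not given: they have to be found in the camera images.
- jar1: Open square tablet jar of amber plastic, 50 x 50 mm outside and 90 mm tall, wall 3 mm, bottom 4 mm (inside 44 x 44 mm, 86 mm deep), 70 g. Origin: centre of the outside of its closed bottom; its z axis runs from the bottom to the open mouth. It starts lying on a flat side on the mat, mouth turned towards the robot within about 40 degrees. None if this jar is absent (3 or 4 of the four are there).
- jar2: Open square tablet jar of amber plastic, 50 x 50 mm outside and 90 mm tall, wall 3 mm, bottom 4 mm (inside 44 x 44 mm, 86 mm deep), 70 g. Origin: centre of the outside of its closed bottom; its z axis runs from the bottom to the open mouth. It starts lying on a flat side on the mat, mouth turned towards the robot within about 40 degrees. None if this jar is absent (3 or 4 of the four are there).
- jar3: Open square tablet jar of amber plastic, 50 x 50 mm outside and 90 mm tall, wall 3 mm, bottom 4 mm (inside 44 x 44 mm, 86 mm deep), 70 g. Origin: centre of the outside of its closed bottom; its z axis runs from the bottom to the open mouth. It starts lying on a flat side on the mat, mouth turned towards the robot within about 40 degrees. None if this jar is absent (3 or 4 of the four are there).
- jar4: Open square tablet jar of amber plastic, 50 x 50 mm outside and 90 mm tall, wall 3 mm, bottom 4 mm (inside 44 x 44 mm, 86 mm deep), 70 g. Origin: centre of the outside of its closed bottom; its z axis runs from the bottom to the open mouth. It starts lying on a flat side on the mat, mouth turned towards the robot within about 40 degrees. None if this jar is absent (3 or 4 of the four are there).
- deck: Drying deck, a fixed grey box 100 x 400 mm, 35 mm high, its long side along its y axis, with four upright steel pegs in a row on its top. Origin: centre of its underside, z up.
- peg1 (a point): Foot of peg 1 of the deck, on the deck's top face (35 mm above the table). The peg is a steel rod 16 mm across that rises 60 mm above this point; pegs are 100 mm apart in a row along the deck's y axis.
- peg2 (a point): Foot of peg 2 of the deck, on the deck's top face (35 mm above the table). The peg is a steel rod 16 mm across that rises 60 mm above this point; pegs are 100 mm apart in a row along the deck's y axis.
- peg3 (a point): Foot of peg 3 of the deck, on the deck's top face (35 mm above the table). The peg is a steel rod 16 mm across that rises 60 mm above this point; pegs are 100 mm apart in a row along the deck's y axis.
- peg4 (a point): Foot of peg 4 of the deck, on the deck's top face (35 mm above the table). The peg is a steel rod 16 mm across that rises 60 mm above this point; pegs are 100 mm apart in a row along the deck's y axis.
- console: Control unit of the dryer, fixed white housing 170 (x) x 140 (y) mm, 30 mm high, with a block 30 mm deep and 74 mm high along its far (+x) edge that carries the cover's hinge. Origin: centre of its underside, x from the front (robot's side) to the back, z up. The knob stands 40 mm in front of the origin.
- cover (a joint): Opening angle of the control unit's grey cover, rad: 0 is closed, lying level 76 mm above the table over the knob; grows as its front edge is raised up and back; pi/2 is upright; stop at 2.4. Its hinge is stiff: it stays where it is left. About 2 N at the tab moves it.
- cover_hinge (a point): Middle of the cover's hinge line, which runs along the control unit's y axis. The cover is a plate 130 mm wide and 8 mm thick that reaches from 5 to 125 mm from this point.
- cover_tab (a point): Point for gripping the cover's tab, 152 mm from the hinge. The tab is a black lug 30 mm wide (along the hinge direction), 12 mm thick, standing out 43 mm from the middle of the cover's free edge; this point lies 27 mm out from that edge and 16 mm from the tab's end. Pinched across its 30 mm width it can swivel between the fingers.
- knob (a joint): Turn of the spring-return knob, rad: 0 at rest, grows clockwise seen from above, stop at 1.2. A spring turns it back when released; 0.09 N m holds it at the stop.
- knob_grip (a point): Point on the upright axis of the black knob, 55 mm above the table, where its bar grip is to be pinched. The bar is 14 mm thick, 44 mm long and 30 mm high (from 37 to 67 mm above the table), on a disc 48 mm across. This frame turns with the knob and equals the control unit's at rest; the bar's long direction is this frame's x axis turned by 0.6 rad counterclockwise from above.
- sanitizer: Bystander, leave alone: clear bottle of hand gel, 64 mm across, 130 mm tall. Origin under its centre.
- stapler: Bystander, leave alone: black stapler 150 x 36 mm, 60 mm high. Origin under its centre.
- calculator: Bystander, leave alone: flat black calculator 140 x 100 x 20 mm. Origin under its centre.
- note_box: Bystander, leave alone: red note box 75 x 110 x 57 mm. Origin under its centre.
- syrup: Bystander, leave alone: small amber medicine bottle 56 mm across, 110 mm tall, closed. Origin under its centre.
Things that resemble listed ones, but are neither listed nor needed, are in the scene too. What is shaped like the jar4 but pink is not meant.

How it is judged:
On the way, in this order (a step that is already met when the one before it is completed fails the run):
1. every jar there is hangs upside down on a peg, rim on the deck ((horizontal distance between jar1 and peg1 below 0.022 m or horizontal distance between jar1 and peg2 below 0.022 m or horizontal distance between jar1 and peg3 below 0.022 m or horizontal distance between jar1 and peg4 below 0.022 m) and angle between each of jar1, jar2, jar3, jar4's own z axis and vertical above 3.02 rad and z of jar1 in the frame of deck between 0.119 and 0.131 m and (horizontal distance between jar2 and peg1 below 0.022 m or horizontal distance between jar2 and peg2 below 0.022 m or horizontal distance between jar2 and peg3 below 0.022 m or horizontal distance between jar2 and peg4 below 0.022 m) and z of jar2 in the frame of deck between 0.119 and 0.131 m and (horizontal distance between jar3 and peg1 below 0.022 m or horizontal distance between jar3 and peg2 below 0.022 m or horizontal distance between jar3 and peg3 below 0.022 m or horizontal distance between jar3 and peg4 below 0.022 m) and z of jar3 in the frame of deck between 0.119 and 0.131 m and (horizontal distance between jar4 and peg1 below 0.022 m or horizontal distance between jar4 and peg2 below 0.022 m or horizontal distance between jar4 and peg3 below 0.022 m or horizontal distance between jar4 and peg4 below 0.022 m) and z of jar4 in the frame of deck between 0.119 and 0.131 m), for 0.2 s.
2. the knob is twisted to its stop, with the cover at about 110 degrees (value of joint knob above 1.1 rad and value of joint cover between 1.78 and 2.06 rad), for 0.2 s.
3. the knob has sprung back (value of joint knob below 0.1 rad), for 0.2 s.
At the end, for the whole second after the job is handed in: Every jar present stands upside down over a peg (within 22 mm of its axis, tilted less than 7 degrees, rim within 6 mm of the deck's top), at rest; the cover is open between 102 and 118 degrees; the knob is back within 0.1 rad of rest (all of step 1 and linear speed of each of jar1, jar2, jar3, jar4 below 0.03 m/s and value of joint cover between 1.78 and 2.06 rad and value of joint knob below 0.1 rad); the robot touches nothing.
It fails at once if one of the other things on the desk is pushed more than 4 cm (distance of any of sanitizer, stapler, calculator, note_box, syrup from where it was at the start of the episode above 0.04 m).
Of jar1, jar2, jar3, jar4 only 3 to 4 are there at a start; the rules pass over those that are not, and their reading is None.
At some moment in a run one of jar1, jar2, jar3, jar4 may be knocked a few centimetres aside while the robot is not near it.
It also fails if it takes over 210 s, if anything falls off the work surface, if the arm or the gripper's body presses on something with over 40 N, if the wrist force passes 120 N, or if a joint passes its speed limit or range.

## Robot

A 6-joint arm with a two-finger parallel gripper is mounted at the origin on the work surface. World frame = base frame: x ahead of the robot, y to its left, z up, the work surface at z = 0. Lengths are in m, angles in rad, forces in N, time in s.
With the tool pointing down it reaches from about 0.275 to 0.825 m from the base axis. Payload 5.2 kg.
Tool frame: the origin (TCP) lies between the finger pads; the fingertips stand 22 mm ahead of it and the grasp point (between the pads) lies 3 mm ahead of it (arm.finger_overhang is the x of the fingertips in the tool frame, in m); x points along the fingers, y is the direction in which the jaws open and shut, and the axes are right-handed (so a half turn about x gives the same grasp; the last joint's range is limited). The gripper opens to 93 mm and grips with 3 to 60 N. Pads are 15 mm wide; open, the fingers measure 128 mm over their backs; the gripper's body (75 mm by 188 mm) begins 65 mm behind the grasp point.
Start: joints at [1.07, 0.259, 1.535, -0, 1.348, -0.203], TCP at [0.161, 0.526, 0.241] pointing down, gripper open.
Joint ranges: [-3.14, 3.14], [-0.91, 2.08], [0.19, 2.58], [-1.22, 4.36], [0.22, 2.71], [-3.12, 3.12]. Speed limits (rad/s): [2.57, 2.57, 3.14, 3.14, 3.14, 3.14].

## Interface

Orientations are given as a unit quaternion [x, y, z, w].
In Python, from rig import arm, optics gives the robot as it stands.
- The arm moves only by the tool apply_moves, never from a script. Its argument "rows" is a list that holds one entry, the list of rows, each a list of 5 numbers: the opening, from 0 (shut) to 1 (fully open), then the shift along the tool's x, y, z in mm, then the turn about the tool's x in degrees. In form: [[[hand, dx, dy, dz, twist], ...]]. A call has 1 to 10 rows; each row is the pose to reach, as a shift and turn from the pose measured when the call began, along the tool's axes at that moment; what a row does not reach only later rows make up. A row lasts 1/10 s, in which the tool goes at most 50 mm and 8.59 degrees, less where a joint would pass 70% of its speed; a pose out of reach is approached as far as the arm can. A call with a gripper value outside its range is refused whole. The fingers move at their own pace and stop on an object; the grip force is fixed at half the most. Time passes only in rows, so rows that repeat a pose let the fingers close. It gives the time, the measured TCP pose, the force and the opening at its end, in the units of the state.
- arm.state(): the state, without advancing time (a new reading comes with each control period).
- optics.grab_frame(name): name is "scene" or "top" or "wrist"; returns a dict with "img" (420x560x3 uint8, red, green, blue), "fx", "fy", "cx", "cy" (pixels), "dist" ([k1, k2, p1, p2, k3] as OpenCV has them; the pictures are not rectified), "extrinsics" (4x4, takes a point from camera to world coordinates); the wrist camera has in their place "T_tool_cam" (4x4, takes a point from camera to tool coordinates, whose origin is the TCP and whose axes are the tool frame's). Camera axes: x right, y up, looking along -z (the intrinsics and any distortion apply to the point x, -y, -z); pixel columns grow to the right and rows downward; lengths in m; the calibration is good to about 2 mm. A picture is of the moment at which its call begins: read the wrist's pose just before it. There is no depth.
- arm.job_done(): hands the job in, once; it reports no verdict.
The state is a dict: "clock": time; "qpos": joint angles; "dq": joint speeds; "joint_efforts": joint torques, N m; "tcp_pos": TCP position; "eef_rot": TCP orientation; "force": force on the tool from outside, world axes, zero at the start; "moment": the same for the moment, N m; "width": finger opening in m.
Only numpy, scipy, OpenCV 4.12 (cv2) and the standard library are available. Lean on these libraries where they do the work, as an engineer would, in place of code of your own. Each camera call takes 0.05 s, during which the arm holds its last target.

## Working session

There is one attempt and no reset: what is moved stays moved. The work goes in short steps, Python scripts to look and compute and a tool call to move; the robot and the scene stay as the last step left them, time stands still between calls to the robot, and variables do not carry over. Pictures are saved under pics/ and viewed, and the job is handed in when it is done.

Besides the shell and the picture viewer there is one more tool, called as a command line: name --argument value ..., lists and objects as JSON in quotes. apply_moves: Moves the arm, as the interface text tells. Its arguments: {"type":"object","properties":{"rows":{"type":"array"}},"required":["rows"]}

```bash
ls; mkdir -p pics; cat > h.py <<'E'
from rig import arm, optics
import cv2, numpy as np
from scipy.spatial.transform import Rotation as R
def snap(name, fn, crop=None, scale=1):
    s=arm.state(); f=optics.grab_frame(name); im=f['img'][:,:,::-1]
    np.save('pics/'+fn+'.npy', f, allow_pickle=True)
    if crop: im=im[crop[1]:crop[3],crop[0]:crop[2]]
    if scale!=1: im=cv2.resize(im,None,fx=scale,fy=scale,interpolation=cv2.INTER_CUBIC)
    cv2.imwrite('pics/'+fn+'.png', im)
    return s,f
E
python3 - <<'E'
from h import *
print(arm.state())
for n in ['scene','top','wrist']:
    s,f=snap(n,n+'0',scale=1.4)
    print(n,{k:(np.round(v,3).tolist() if not isinstance(v,float) else v) for k,v in f.items() if k!='img'})
E
```

```text
pics
{'clock': 0.0, 'qpos': array([ 1.07019192e+00,  2.59293509e-01,  1.53608456e+00,  5.44611904e-06,
        1.34802425e+00, -2.02799902e-01]), 'dq': array([-0.00187024,  0.0023545 , -0.00123244,  0.00085608,  0.00300476,
        0.00216108]), 'joint_efforts': array([ 1.10254507e-03, -4.37321699e+01, -2.84004807e+01,  7.19684386e-02,
        4.14561632e-02, -1.14459322e-04]), 'tcp_pos': array([0.16110323, 0.52533269, 0.23984374]), 'eef_rot': array([ 0.10430152,  0.69950414, -0.10550153,  0.69905978]), 'force': array([-0.48262199,  0.05719042, -0.16786121]), 'moment': array([-0.02452649,  0.04262926, -0.01170969]), 'width': 0.09295935059033181}
scene {'fx': 474.53365694377646, 'fy': 474.53365694377646, 'cx': 279.40979851875755, 'cy': 213.17181685586522, 'dist': [0.04, 0.0, 0.0, 0.0, 0.0], 'extrinsics': [[0.305, -0.6, 0.739, 1.511], [0.952, 0.191, -0.238, -0.344], [0.002, 0.777, 0.63, 0.915], [0.0, 0.0, 0.0, 1.0]]}
top {'fx': 378.9559880453169, 'fy': 378.9559880453169, 'cx': 276.1632069666756, 'cy': 211.95310055847193, 'dist': [-0.102, 0.0, 0.0, 0.0, 0.0], 'extrinsics': [[0.023, 0.995, -0.099, 0.439], [-1.0, 0.021, -0.013, -0.008], [-0.011, 0.099, 0.995, 1.037], [0.0, 0.0, 0.0, 1.0]]}
wrist {'fx': 357.9846924761482, 'fy': 357.9846924761482, 'cx': 280.33407461554907, 'cy': 206.80573279252337, 'dist': [-0.003, 0.0, 0.0, 0.0, 0.0], 'T_tool_cam': [[0.001, 0.276, -0.961, -0.143], [1.0, -0.001, 0.001, 0.0], [-0.001, -0.961, -0.276, -0.076], [0.0, 0.0, 0.0, 1.0]]}
```

View pics/scene0.png

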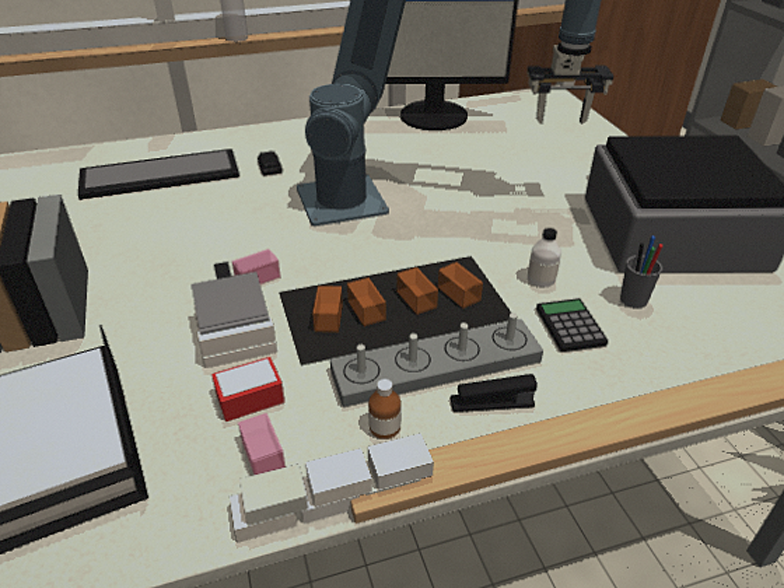

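View pics/top0.png

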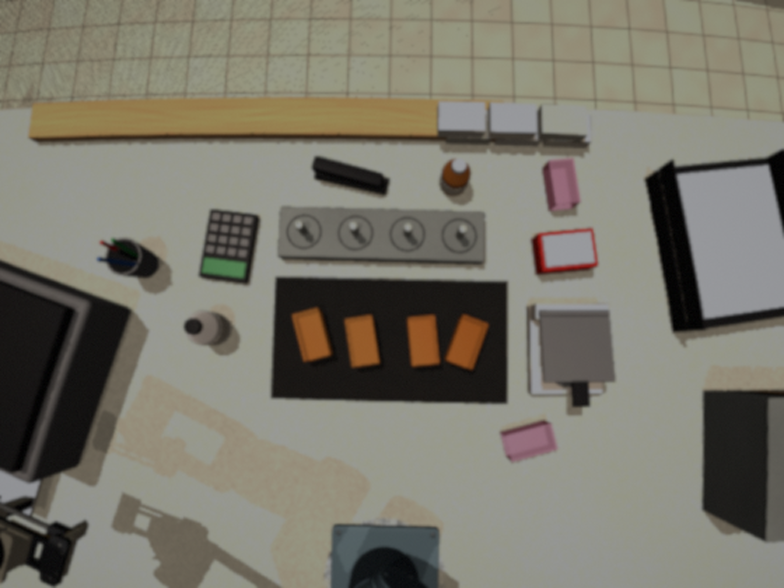

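View pics/wrist0.png

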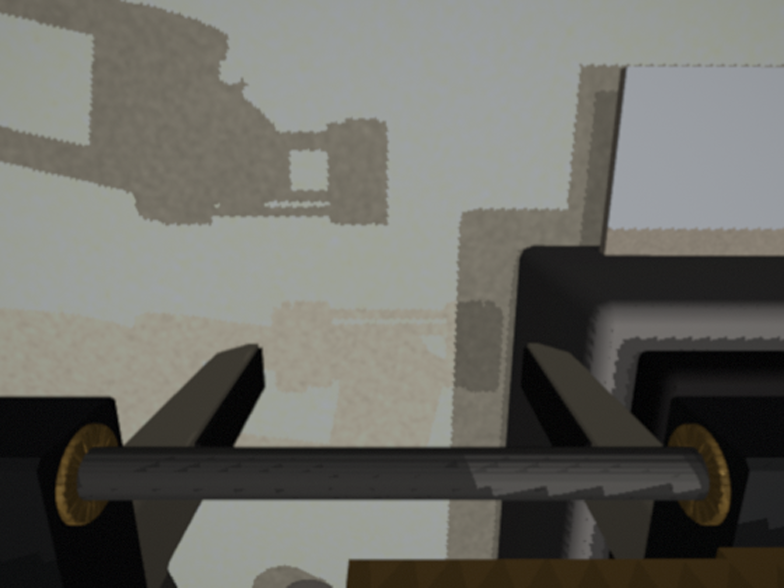

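The scene shows all four amber jars on the black mat, plus pink decoys. The deck is behind the mat and the console is on the right with its tab towards the robot. I'll enlarge crops to read pixel positions.

```bash
cat >> h.py <<'E'
def ray(f,uv,T=None):
    K=np.array([[f['fx'],0,f['cx']],[0,f['fy'],f['cy']],[0,0,1]])
    p=cv2.undistortPoints(np.array([[uv]],float),K,np.array(f['dist'],float))[0,0]
    E=np.array(f['extrinsics'] if T is None else T)
    return E[:3,3],E[:3,:3]@np.array([p[0],-p[1],-1.])
def at_z(f,uv,z,T=None):
    o,d=ray(f,uv,T); return o+d*(z-o[2])/d[2]
def tri(*rs):
    A=np.zeros((3,3));b=np.zeros(3)
    for o,d in rs:
        d=d/np.linalg.norm(d);P=np.eye(3)-np.outer(d,d);A+=P;b+=P@o
    x=np.linalg.solve(A,b)
    err=[np.linalg.norm((np.eye(3)-np.outer(d,d)/(d@d))@(x-o)) for o,d in rs]
    return x,max(err)
def proj(f,X,T=None):
    E=np.array(f['extrinsics'] if T is None else T); p=E[:3,:3].T@(np.asarray(X,float)-E[:3,3])
    K=np.array([[f['fx'],0,f['cx']],[0,f['fy'],f['cy']],[0,0,1]])
    q,_=cv2.projectPoints(np.array([[p[0],-p[1],-p[2]]]),np.zeros(3),np.zeros(3),K,np.array(f['dist'],float))
    return q[0,0]
def load(fn): return np.load('pics/'+fn+'.npy',allow_pickle=True).item()
def toolT(s):
    T=np.eye(4);T[:3,:3]=R.from_quat(s['eef_rot']).as_matrix();T[:3,3]=s['tcp_pos'];return T
def crop(fn,out,box,k):
    im=load(fn)['img'][box[1]:box[3],box[0]:box[2],::-1]
    im=cv2.resize(im,None,fx=k,fy=k,interpolation=cv2.INTER_CUBIC)
    for i in range(-(-box[0]//20)*20,box[2],20):
        x=int((i+.5-box[0])*k); cv2.line(im,(x,0),(x,6),(0,255,0),1); cv2.putText(im,str(i),(x+1,16),0,.35,(0,255,0),1)
    for i in range(-(-box[1]//20)*20,box[3],20):
        y=int((i+.5-box[1])*k); cv2.line(im,(0,y),(6,y),(0,255,0),1); cv2.putText(im,str(i),(8,y+4),0,.35,(0,255,0),1)
    cv2.imwrite('pics/'+out+'.png',im)
E
python3 - <<'E'
from h import *
crop('top0','c1',(190,140,350,275),5)
crop('scene0','c2',(200,180,390,290),4)
crop('top0','c3',(360,200,460,300),6)
crop('scene0','c4',(120,180,220,290),5)
E
```

```text
(no output)
```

View pics/c1.png

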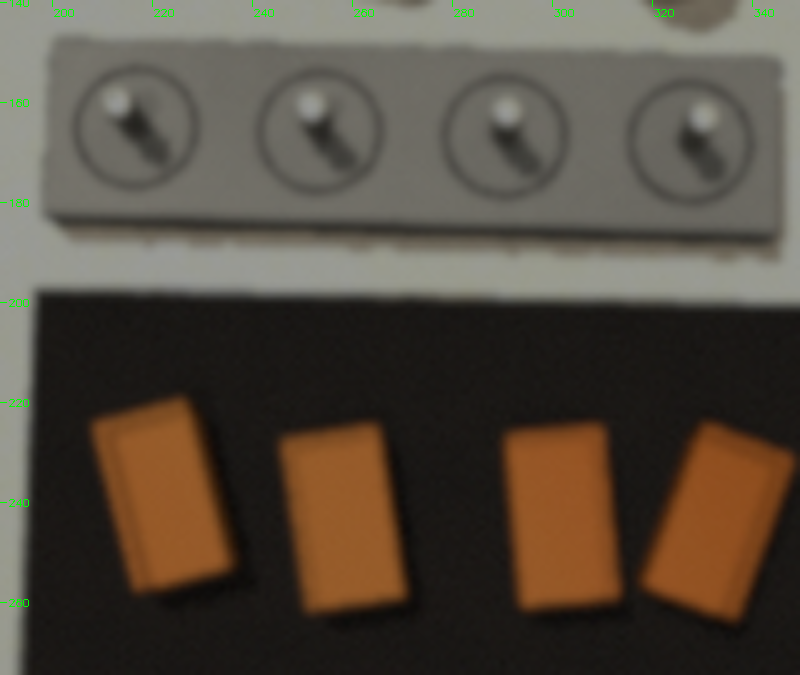

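View pics/c2.png

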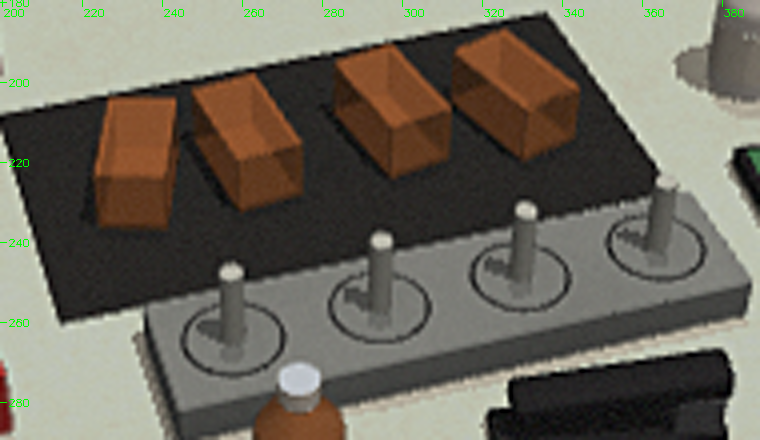

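View pics/c3.png

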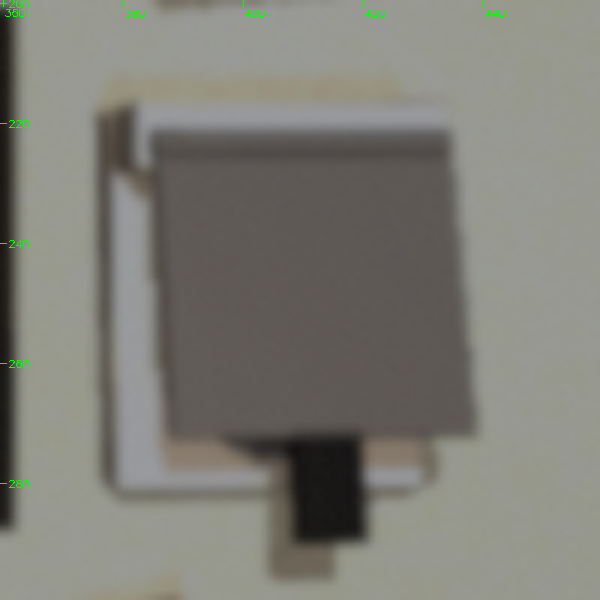

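View pics/c4.png

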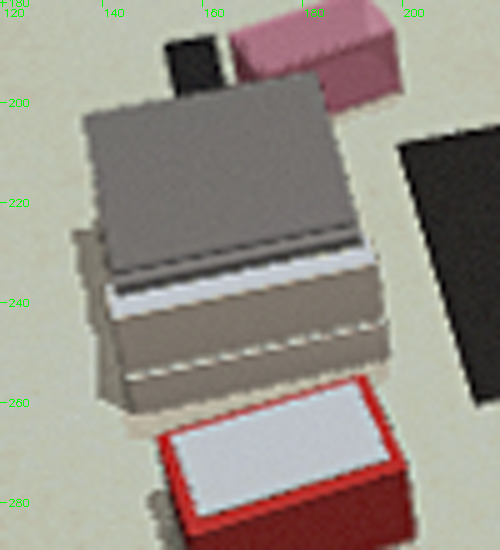

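```bash
cat > fit.py <<'E'
from h import *
from scipy.optimize import minimize
def mask(f):
    h=cv2.cvtColor(f['img'],cv2.COLOR_RGB2HSV)
    m=((h[...,0]>=4)&(h[...,0]<=16)&(h[...,1]>140)&(h[...,2]>40)).astype(np.uint8)
    return cv2.morphologyEx(m,cv2.MORPH_OPEN,np.ones((3,3)))
def blobs(m,amin=200):
    n,l,st,c=cv2.connectedComponentsWithStats(m)
    return [(l==i) for i in range(1,n) if st[i,4]>amin],[c[i] for i in range(1,n) if st[i,4]>amin]
def boxpts(x,y,z,yaw):
    # centre-of-box x,y at resting height z (underside); yaw = direction of mouth axis in xy
    c,s=np.cos(yaw),np.sin(yaw)
    return [np.array([x+c*a-s*b,y+s*a+c*b,z+h]) for a in(-.045,.045) for b in(-.025,.025) for h in(0,.05)]
def cost(p,fs,ms):
    J=0
    for f,m in zip(fs,ms):
        q=np.array([proj(f,X) for X in boxpts(*p)])
        h=cv2.convexHull((q*16).astype(np.int32))
        im=np.zeros(m.shape,np.uint8); cv2.fillConvexPoly(im,h,255,cv2.LINE_AA,4)
        im=im/255.; J+=np.abs(im-m).sum()/m.sum()
    return J
E
python3 - <<'E'
from fit import *
t=load('top0');s=load('scene0')
mt=mask(t);ms=mask(s)
bt,ct=blobs(mt);bs,cs=blobs(ms)
print(np.round(ct),np.round(cs),[b.sum() for b in bt],[b.sum() for b in bs])
for b,c in zip(bt,ct):
    X=at_z(t,c,.03)
    j=np.argmin([np.linalg.norm(proj(s,X)-k) for k in cs])
    best=None
    for yaw0 in np.radians([150,165,180,195,210]):
        p0=np.array([X[0],X[1],.003,yaw0])
        r=minimize(cost,p0,args=([t,s],[b,bs[j]]),method='Nelder-Mead',options=dict(initial_simplex=p0+np.vstack([np.zeros(4),np.diag([.01,.01,.006,.15])]),xatol=1e-4,fatol=1e-4))
        if best is None or r.fun<best.fun:best=r
    print(np.round(best.x[:3],4),np.degrees(best.x[3]).round(1),round(best.fun,3))
E
```

```text
[[222. 239.]
 [258. 243.]
 [302. 243.]
 [333. 244.]] [[313. 205.]
 [262. 215.]
 [234. 220.]
 [275. 289.]] [np.int64(834), np.int64(820), np.int64(831), np.int64(860)] [np.int64(1356), np.int64(655), np.int64(617), np.int64(313)]
[ 4.646e-01  1.471e-01 -3.000e-04] 196.4 0.617
[0.4552 0.0504 0.0021] 190.4 0.648
[ 0.4591 -0.0641  0.0021] 185.8 0.232
[ 0.4571 -0.1462  0.0012] 161.6 0.215
```

```bash
python3 - <<'E'
from fit import *
t=load('top0');s=load('scene0')
T=lambda x,y,k,b:(x/k+b[0]-.5,y/k+b[1]-.5)
print('pegs')
for a,b in zip([(118,101),(311,103),(508,109),(705,115)],[(667,181),(526,210),(381,241),(231,271)]):
    print(np.round(tri(ray(t,T(*a,5,(190,140))),ray(s,T(*b,4,(200,180))))[0],4),tri(ray(t,T(*a,5,(190,140))),ray(s,T(*b,4,(200,180))))[1].round(4))
print('cover')
for n,a,b in [('tabend L',(293,540),(215,35)),('tabend R',(366,540),(163,43)),('frontL',(165,437),(315,73)),('frontR',(478,437),(83,117)),('backL',(152,133),(358,228)),('backR',(450,133),(110,275))]:
    x,e=tri(ray(t,T(*a,6,(360,200))),ray(s,T(*b,5,(120,180))));print(n,np.round(x,4),round(e,4))
bt,ct=blobs(mask(t))
for b,c in zip(bt,ct):
    X=at_z(t,c,.03)
    best=None
    for yaw0 in np.radians([150,165,180,195,210]):
        p0=np.array([X[0],X[1],yaw0])
        r=minimize(lambda q:cost((q[0],q[1],.0015,q[2]),[t],[b]),p0,method='Nelder-Mead',options=dict(initial_simplex=p0+np.vstack([np.zeros(3),np.diag([.01,.01,.15])]),xatol=1e-4,fatol=1e-4))
        if best is None or r.fun<best.fun:best=r
    print(np.round(best.x[:2],4),np.degrees(best.x[2]).round(1),round(best.fun,3))
E
```

```text
pegs
[0.6642 0.1696 0.0938] 0.0018
[0.6641 0.0696 0.0948] 0.0007
[ 0.6631 -0.0304  0.0942] 0.0007
[ 0.662  -0.1301  0.0953] 0.0009
cover
tabend L [ 0.3479 -0.3238  0.1093] 0.0004
tabend R [ 0.3484 -0.3534  0.1105] 0.0
frontL [ 0.3884 -0.2736  0.0995] 0.0006
frontR [ 0.3903 -0.4042  0.1001] 0.001
backL [ 0.5149 -0.272   0.0854] 0.0005
backR [ 0.5171 -0.4007  0.088 ] 0.0012
[0.4644 0.1469] 196.5 0.056
[0.4551 0.05  ] 190.1 0.071
[ 0.4585 -0.0651] 187.2 0.077
[ 0.4573 -0.1476] 160.2 0.061
```

```bash
cat > go.py <<'E'
from h import *
def go(x,y,z,jaw_deg):
    """print the shift (tool mm) and twist for TCP target and jaw-direction yaw (mod 180)"""
    s=arm.state();T=toolT(s)
    d=T[:3,:3].T@(np.array([x,y,z])-T[:3,3])*1000
    yy=T[:3,1];cur=np.degrees(np.arctan2(yy[1],yy[0]))
    tw=-(jaw_deg-cur)  # tool x is down: +twist = clockwise
    tw=(tw+90)%180-90
    print('pos',np.round(s['tcp_pos'],4),'jaw',round(cur,1),'tilt',np.round(np.degrees(np.arccos(-T[2,0])),2),'q6',round(s['qpos'][5],2),'w',round(s['width'],4),'F',np.round(s['force'],1),'t',round(s['clock'],2))
    print('shift mm',np.round(d,1),'twist',round(tw,1))
def jar(p,yaw_deg,along=.025):
    a=np.radians(yaw_deg); return p[0]-along*np.cos(a),p[1]-along*np.sin(a)
E
python3 - <<'E'
from go import *
print(arm.state()['qpos'],arm.finger_overhang)
x,y=jar((.4644,.1469),196.5);print(x,y)
go(x,y,.12,196.5+90)
go(x,y,.30,196.5+90)
E
```

```text
[ 1.07021739e+00  2.59206378e-01  1.53579853e+00 -2.57654689e-06
  1.34800929e+00 -2.02789722e-01] 0.022
0.4883704933717048 0.15400038361759807
pos [0.1612 0.5255 0.24  ] jaw 72.9 tilt 0.08 q6 -0.2 w 0.0931 F [-0.5 -0.   0.1] t 0.15
shift mm [ 120.2 -258.9  421.8] twist -33.6
pos [0.1612 0.5255 0.24  ] jaw 72.9 tilt 0.08 q6 -0.2 w 0.0931 F [-0.5 -0.   0.1] t 0.15
shift mm [ -59.8 -259.2  421.8] twist -33.6
```

apply_moves --rows '[[[1,-60,0,0,0],[1,-60,-30,50,-5],[1,-60,-60,98,-8],[1,-60,-90,147,-13],[1,-60,-120,195,-18],[1,-60,-150,244,-23],[1,-60,-180,293,-28],[1,-60,-210,342,-33.6],[1,-60,-240,390,-33.6],[1,-60,-259,422,-33.6]]]'

```text
clock: 1.15
tcp_pos: [0.4591, 0.1866, 0.3002]
eef_rot: [-0.102, 0.7, 0.101, 0.699]
force: [-0.2, 1.3, 0.4]
width: 0.0931
```

```bash
python3 - <<'E'
from go import *
snap('wrist','w1',scale=1.4)
x,y=jar((.4644,.1469),196.5);
go(x,y,.03,196.5+90)
E
```

```text
pos [0.4642 0.1809 0.2997] jaw 106.3 tilt 0.35 q6 -1.7 w 0.0928 F [ 4.3 -4.9  0.4] t 1.2
shift mm [269.9 -30.9  15.5] twist -0.2
```

View pics/w1.png

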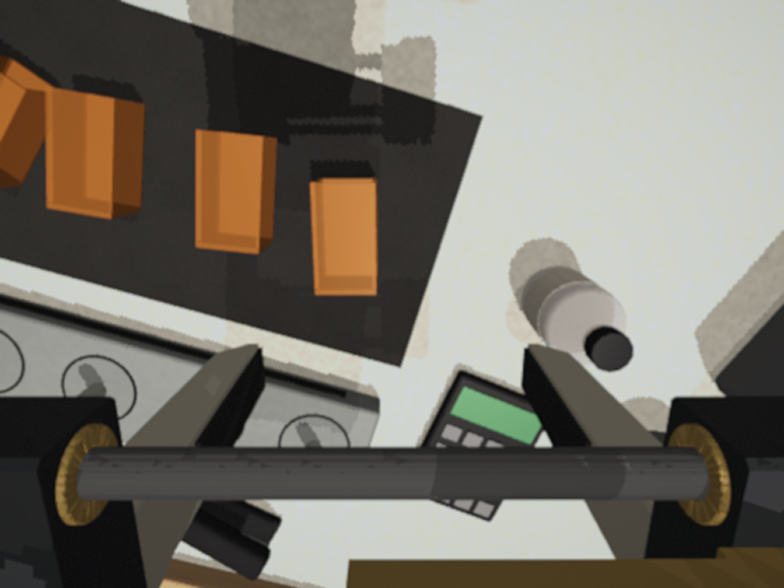

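apply_moves --rows '[[[1,40,-31,15.5,0],[1,90,-31,15.5,0],[1,130,-31,15.5,0],[1,170,-31,15.5,0],[1,200,-31,15.5,0],[1,220,-31,15.5,0],[1,240,-31,15.5,0],[1,240,-31,15.5,0]]]'

```text
clock: 2.0
tcp_pos: [0.4859, 0.154, 0.0573]
eef_rot: [-0.102, 0.702, 0.098, 0.698]
force: [-0.5, 0.5, -0.4]
width: 0.0926
```

```bash
python3 - <<'E'
from go import *
snap('wrist','w2',scale=1.4)
x,y=jar((.4644,.1469),196.5);
go(x,y,.03,196.5+90)
E
```

```text
pos [0.4871 0.1541 0.0588] jaw 106.3 tilt 0.36 q6 -1.76 w 0.0929 F [ 1.  -0.5  0.3] t 2.05
shift mm [28.8 -0.3  1.3] twist -0.2
```

View pics/w2.png

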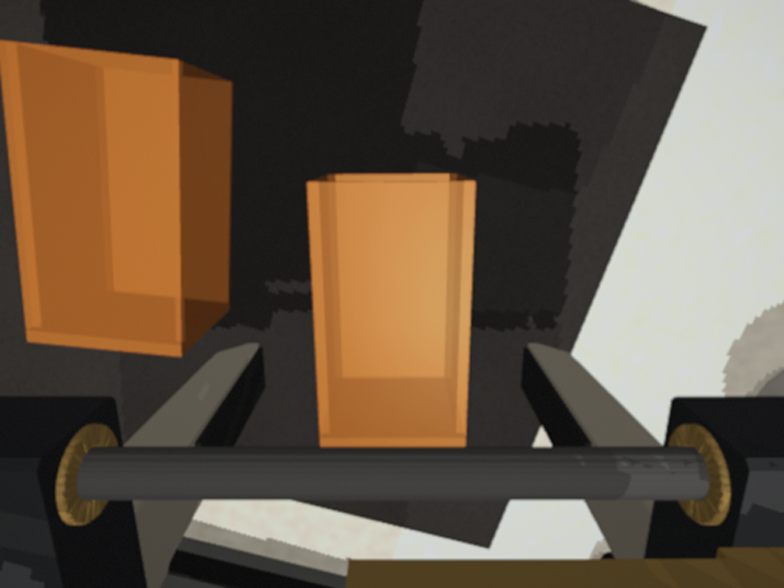

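The jar is centred between the fingers (columns 310–475), closed end near the pads. Descending, gripping and lifting.

apply_moves --rows '[[[1,15,0,1,0],[1,29,0,1,0],[1,29,0,1,0],[0,29,0,1,0],[0,29,0,1,0],[0,29,0,1,0],[0,29,0,1,0],[0,29,0,1,0],[0,29,0,1,0]]]'

```text
clock: 2.95
tcp_pos: [0.4881, 0.1543, 0.03]
eef_rot: [-0.102, 0.701, 0.098, 0.699]
force: [-1.7, 2.6, 8.0]
width: 0.0496
```

apply_moves --rows '[[[0,-20,0,0,0],[0,-40,0,0,0],[0,-60,0,0,0],[0,-80,0,0,0],[0,-80,0,0,0],[0,-80,0,0,0]]]'

```text
clock: 3.55
tcp_pos: [0.4881, 0.1547, 0.1097]
eef_rot: [-0.102, 0.701, 0.098, 0.699]
force: [0.1, -0.2, -0.7]
width: 0.0501
```

```bash
python3 - <<'E'
from go import *
snap('wrist','w3',scale=1.4);snap('scene','s3');crop('scene','x',(0,0,10,10),1) if 0 else crop('s3','s3c',(240,100,400,240),5)
go(.488,.154,.03,196.5+90)
E
```

```text
pos [0.4873 0.1546 0.1087] jaw 106.3 tilt 0.4 q6 -1.76 w 0.0501 F [ 0.  -0.1 -0.7] t 3.65
shift mm [78.7 -0.4  0.9] twist -0.2
```

View pics/w3.png

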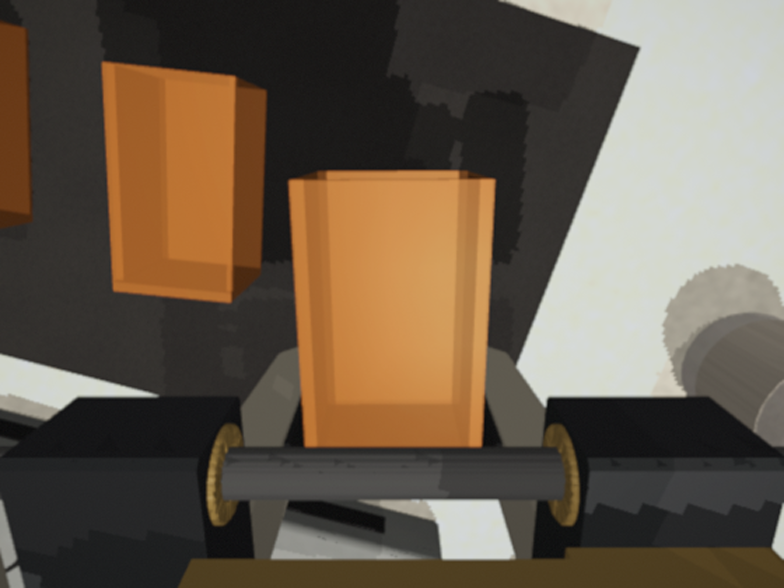

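View pics/s3c.png

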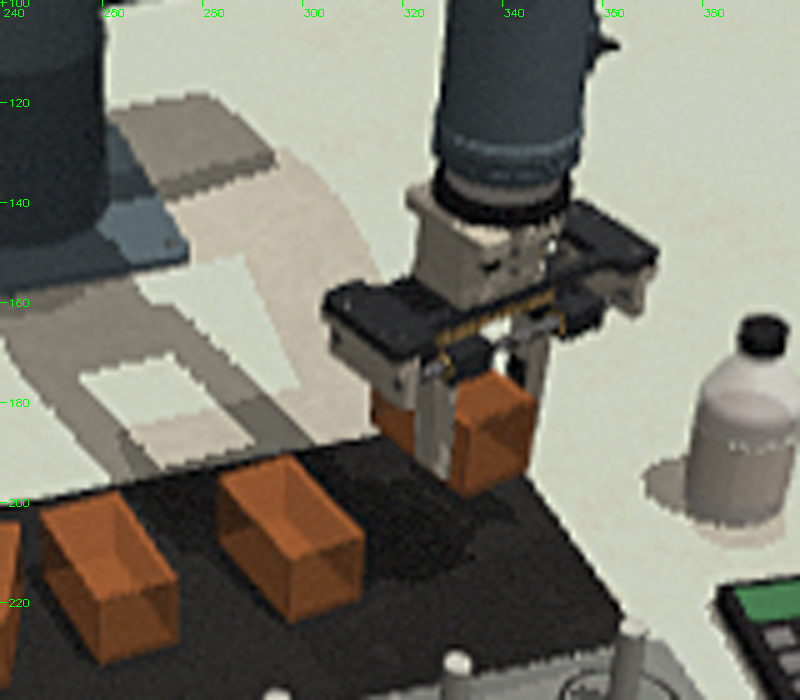

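Gripped at full force, the jar stays level and doesn't swivel. I'll go low and ease the grip so that the mouth can sink under its own weight.

apply_moves --rows '[[[0,25,0,0,0],[0,55,0,0,0],[0,55,0,0,0],[0.5,55,0,0,0],[0.51,55,0,0,0],[0.52,55,0,0,0],[0.525,55,0,0,0],[0.53,55,0,0,0],[0.53,55,0,0,0]]]'

```text
clock: 4.55
tcp_pos: [0.4873, 0.1543, 0.0542]
eef_rot: [-0.102, 0.701, 0.098, 0.699]
force: [0.1, 0.7, -2.7]
width: 0.05
```

```bash
python3 - <<'E'
from go import *
snap('wrist','w4',scale=1)
go(.488,.154,.03,196.5+90)
E
```

```text
pos [0.4872 0.1543 0.0541] jaw 106.3 tilt 0.38 q6 -1.76 w 0.0501 F [-1.  -0.3 -0.2] t 4.6
shift mm [24.1 -0.4  0.8] twist -0.2
```

View pics/w4.png

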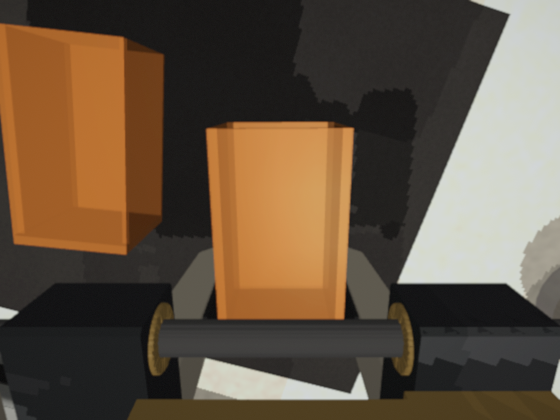

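apply_moves --rows '[[[0.533,0,0,0,0],[0.533,0,0,0,0],[0.535,0,0,0,0],[0.535,0,0,0,0],[0.537,0,0,0,0],[0.537,0,0,0,0]]]'

```text
clock: 5.2
tcp_pos: [0.4872, 0.1543, 0.054]
eef_rot: [-0.102, 0.701, 0.098, 0.699]
force: [-0.6, -0.1, 0.0]
width: 0.0501
```

```bash
python3 - <<'E'
from go import *
snap('wrist','w5',scale=1)
go(.488,.154,.03,196.5+90)
E
```

```text
pos [0.4872 0.1543 0.054 ] jaw 106.3 tilt 0.38 q6 -1.76 w 0.0503 F [-0.4 -0.1 -1.1] t 5.25
shift mm [24.  -0.4  0.8] twist -0.2
```

View pics/w5.png

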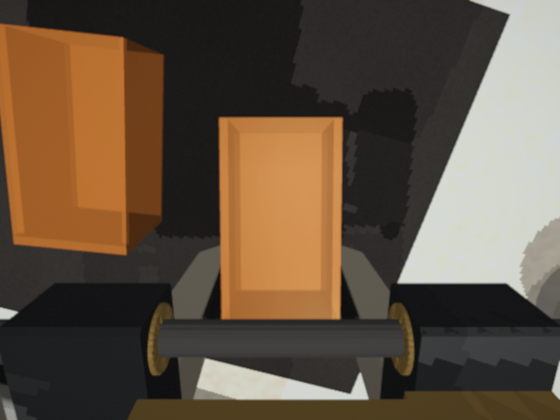

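The mouth swivels down at opening 0.537. Raising slowly with this light grip.

apply_moves --rows '[[[0.537,-4,0,0,0],[0.537,-8,0,0,0],[0.537,-12,0,0,0],[0.537,-16,0,0,0],[0.537,-20,0,0,0],[0.537,-24,0,0,0],[0.537,-28,0,0,0],[0.537,-28,0,0,0],[0.537,-28,0,0,0]]]'

```text
clock: 6.15
tcp_pos: [0.4873, 0.1545, 0.0822]
eef_rot: [-0.102, 0.701, 0.098, 0.699]
force: [-0.2, 0.1, -0.9]
width: 0.0499
```

```bash
python3 - <<'E'
from go import *
snap('wrist','w6',scale=1);snap('scene','s6');crop('s6','s6c',(240,100,400,240),4)
go(.488,.154,.03,196.5+90)
E
```

```text
pos [0.4871 0.1545 0.0819] jaw 106.3 tilt 0.39 q6 -1.76 w 0.0501 F [-0.3  0.4 -0.3] t 6.25
shift mm [51.9 -0.5  1. ] twist -0.2
```

View pics/w6.png

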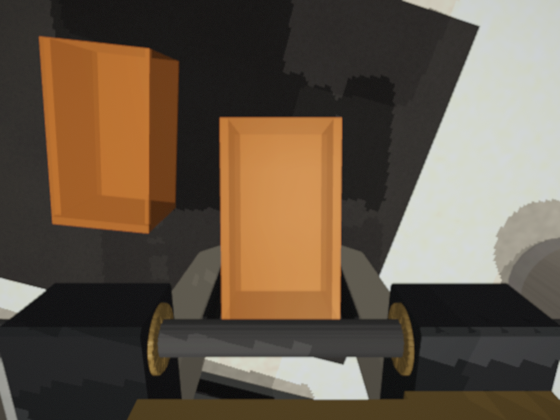

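View pics/s6c.png

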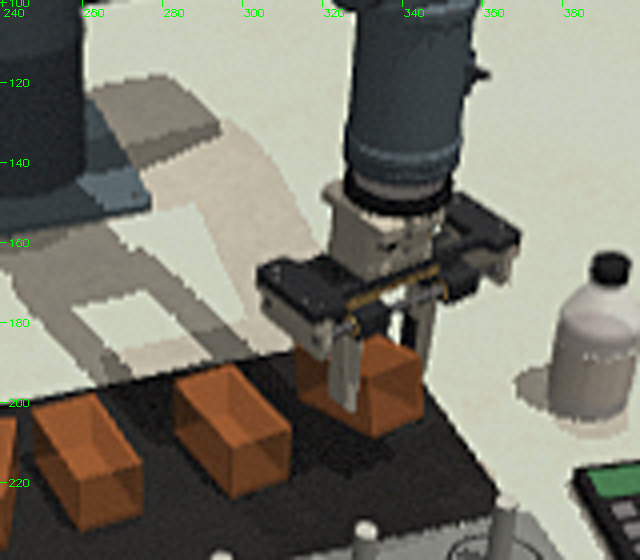

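apply_moves --rows '[[[0.5375,0,0,0,0],[0.538,0,0,0,0],[0.538,0,0,0,0],[0.5385,0,0,0,0],[0.5385,0,0,0,0],[0.5385,0,0,0,0]]]'

```text
clock: 6.85
tcp_pos: [0.4871, 0.1545, 0.0819]
eef_rot: [-0.102, 0.701, 0.098, 0.699]
force: [-0.4, 0.5, -0.0]
width: 0.0495
```

```bash
python3 - <<'E'
from go import *
snap('wrist','w7',scale=1);snap('scene','s7');crop('s7','s7c',(240,100,400,240),4)
go(.488,.154,.03,196.5+90)
E
```

```text
pos [0.4871 0.1545 0.0819] jaw 106.3 tilt 0.39 q6 -1.76 w 0.0501 F [-0.2 -0.2 -0.4] t 6.95
shift mm [51.9 -0.4  1. ] twist -0.2
```

View pics/w7.png

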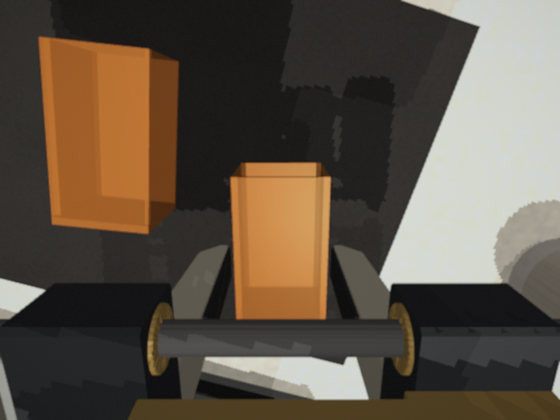

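View pics/s7c.png

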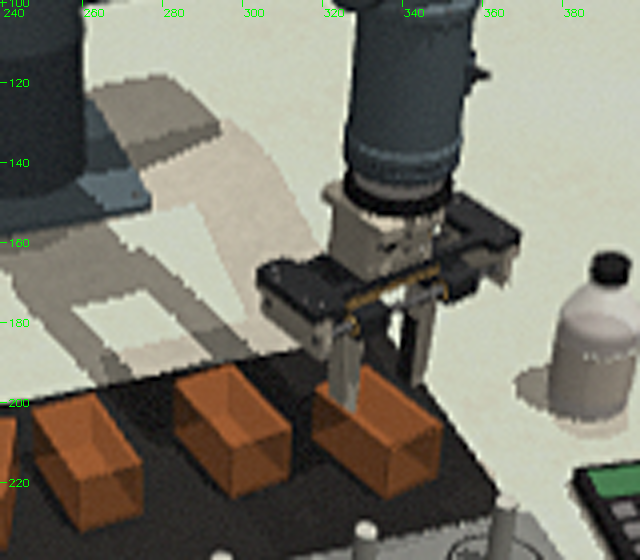

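The jar slipped and dropped flat on the mat, undamaged, so gravity swivelling is unreliable. New plan:
1. Pinch near the middle with a lighter grip.
2. Turn the mouth towards the deck.
3. Roll the rim over the deck's front edge, so it pivots deterministically to mouth-down.

First I'll relocate this jar.

```bash
cat >> fit.py <<'E'
def fit_w(s,f,b,p0,z=.0015):
    T=toolT(s)@np.array(f['T_tool_cam']); g=dict(f); g['extrinsics']=T
    r=minimize(lambda q:cost((q[0],q[1],z,q[2]),[g],[b]),p0,method='Nelder-Mead',options=dict(initial_simplex=p0+np.vstack([np.zeros(3),np.diag([.01,.01,.15])]),xatol=1e-4,fatol=1e-4))
    return r
def fit_top(fn='top',pr=True):
    t=optics.grab_frame('top') if fn=='top' else load(fn)
    bt,ct=blobs(mask(t),500); out=[]
    for b,c in zip(bt,ct):
        X=at_z(t,c,.03)
        if X[0]>.6: continue
        best=None
        for yaw0 in np.radians([150,165,180,195,210]):
            p0=np.array([X[0],X[1],yaw0])
            r=minimize(lambda q:cost((q[0],q[1],.0015,q[2]),[t],[b]),p0,method='Nelder-Mead',options=dict(initial_simplex=p0+np.vstack([np.zeros(3),np.diag([.01,.01,.15])]),xatol=1e-4,fatol=1e-4))
            if best is None or r.fun<best.fun:best=r
        out.append(best.x)
        if pr: print(np.round(best.x[:2],4),np.degrees(best.x[2]).round(1),round(best.fun,3))
    return out
E
python3 - <<'E'
from fit import *
s=arm.state();f=load('w7');T=toolT(s)@np.array(f['T_tool_cam'])
for uv in [(231,178),(330,178)]: print(at_z(f,uv,.0515,T).round(4))
a=np.radians(196.5); c=np.array([.4644,.1469])
for b in(.025,-.025): print('prior',c+.045*np.array([np.cos(a),np.sin(a)])+b*np.array([-np.sin(a),np.cos(a)]))
t=snap('top','top7');crop('top7','t7',(190,180,350,275),5)
E
```

```text
[0.4542 0.1195 0.0515]
[0.4404 0.1664 0.0515]
prior [0.4283535  0.11014882]
prior [0.41415273 0.1580898 ]
```

View pics/t7.png

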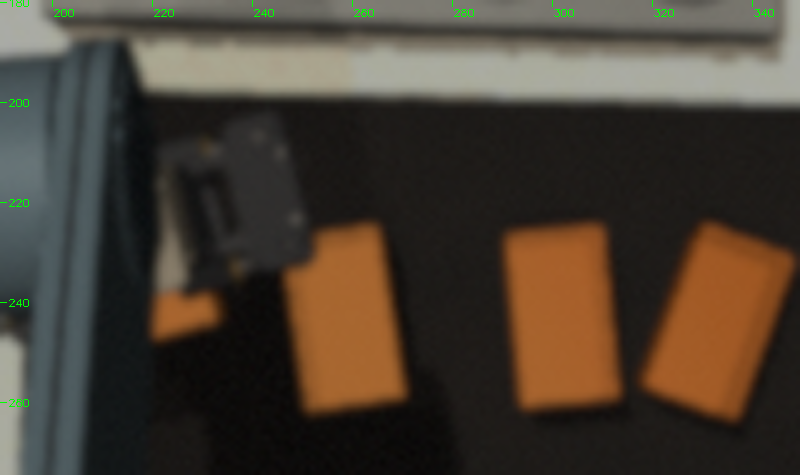

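apply_moves --rows '[[[0.8,0,0,0,0],[0.8,0,0,2,0],[0.8,25,0,2,0],[0.8,52,0,2,0],[0.8,52,0,2,0],[0.5,52,0,2,0],[0.5,52,0,2,0],[0.5,52,0,2,0],[0.5,52,0,2,0],[0.5,52,0,2,0]]]'

```text
clock: 8.0
tcp_pos: [0.4897, 0.1549, 0.031]
eef_rot: [-0.102, 0.701, 0.098, 0.699]
force: [-0.2, 0.6, 6.3]
width: 0.0498
```

apply_moves --rows '[[[0.5,-30,0,0,0],[0.5,-60,0,0,0],[0.5,-90,0,0,0],[0.5,-90,0,0,0]]]'

```text
clock: 8.4
tcp_pos: [0.4925, 0.1557, 0.1251]
eef_rot: [-0.102, 0.698, 0.098, 0.702]
force: [0.5, 0.2, -0.7]
width: 0.0498
```

```bash
python3 - <<'E'
from go import *
snap('wrist','w8',scale=1)
go(.56,.16,.10,90)
E
```

```text
pos [0.4912 0.1556 0.1229] jaw 106.3 tilt 0.38 q6 -1.76 w 0.0501 F [-0.6  0.2 -1.8] t 8.45
shift mm [ 23.2 -14.9  67.3] twist 16.3
```

View pics/w8.png

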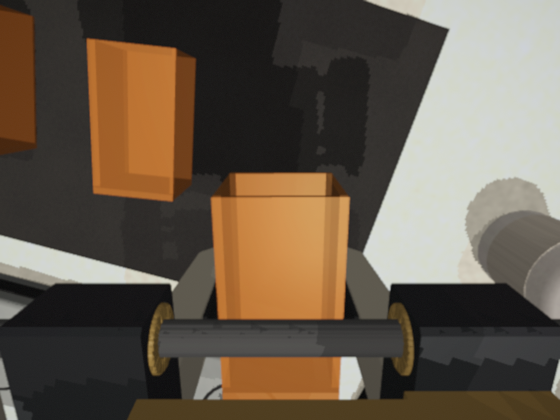

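apply_moves --rows '[[[0.5,-20,0,0,8.5],[0.5,-40,0,0,17],[0.5,-40,0,0,25.5],[0.5,-40,0,0,34],[0.5,-40,0,0,42.5],[0.5,-40,0,0,51],[0.5,-40,0,0,59.5],[0.5,-40,0,0,68],[0.5,-40,0,0,76.5],[0.5,-40,0,0,85]]]'

```text
clock: 9.45
tcp_pos: [0.4899, 0.1556, 0.1611]
eef_rot: [0.399, 0.581, -0.402, 0.584]
force: [-0.5, -0.2, -0.8]
width: 0.0495
```

apply_moves --rows '[[[0.5,0,0,0,8.5],[0.5,0,0,0,17],[0.5,0,0,0,25.5],[0.5,0,0,0,34],[0.5,0,0,0,42.5],[0.5,0,0,0,51],[0.5,0,0,0,59.5],[0.5,0,0,0,68],[0.5,0,0,0,76.5],[0.5,0,0,0,85]]]'

```text
clock: 10.45
tcp_pos: [0.4888, 0.1555, 0.1592]
eef_rot: [-0.688, -0.155, 0.691, -0.158]
force: [-0.4, 0.0, -0.6]
width: 0.0501
```

```bash
python3 - <<'E'
from go import *
go(.555,.1696,.12,90)
s=dict(tcp_pos=[.4912,.1556,.1229]);f=load('w8')
from scipy.spatial.transform import Rotation as R
s['eef_rot']=[-0.102,0.7005,0.098,0.6995]
T=toolT(s)@np.array(f['T_tool_cam'])
m=(at_z(f,(213,197),.1434,T)+at_z(f,(348,197),.1434,T))/2
print(m, np.linalg.norm(m[:2]-[.4912,.1556]))
E
```

```text
pos [0.4888 0.1555 0.1592] jaw -64.4 tilt 0.38 q6 1.22 w 0.0501 F [-0.4  0.  -0.6] t 10.45
shift mm [ 39.   15.6 -66. ] twist 25.6
[0.44820283 0.14345428 0.1434    ] 0.04467969103941251
```

apply_moves --rows '[[[0.5,0,0,-20,8.5],[0.5,0,8,-40,17],[0.5,0,16,-61,25.6],[0.5,40,16,-61,25.6],[0.5,70,16,-61,25.6],[0.5,95,16,-61,25.6],[0.5,105,16,-61,25.6],[0.5,105,16,-61,25.6]]]'

```text
clock: 11.25
tcp_pos: [0.5485, 0.1665, 0.0514]
eef_rot: [-0.704, 0.003, 0.71, -0.002]
force: [-0.2, 0.6, -1.3]
width: 0.0499
```

```bash
python3 - <<'E'
from go import *
go(.569,.1696,.0545,270)
snap('wrist','w9',scale=1)
snap('scene','s9');crop('s9','s9c',(300,100,420,240),4)
E
```

```text
pos [0.5485 0.1665 0.0514] jaw -90.0 tilt 0.59 q6 1.68 w 0.0499 F [-0.2  0.6 -1.3] t 11.25
shift mm [ -3.2  -3.1 -20.5] twist -0.0
```

View pics/w9.png

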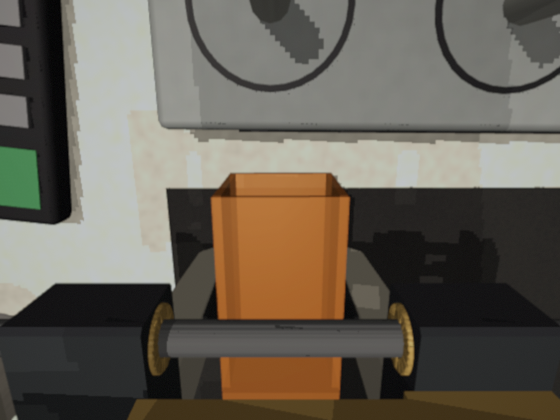

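View pics/s9c.png

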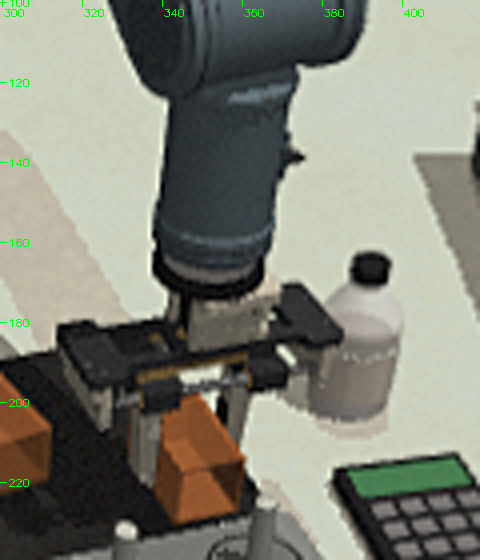

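apply_moves --rows '[[[0.525,-3,-3,-15,0],[0.525,-3,-3,-21,0],[0.525,-8,-3,-24,0],[0.525,-14,-3,-27,0],[0.525,-19,-3,-31,0],[0.525,-24,-3,-35,0],[0.525,-28,-3,-40,0],[0.525,-31,-3,-45,0],[0.525,-31,-3,-45,0]]]'

```text
clock: 12.25
tcp_pos: [0.5976, 0.1699, 0.0863]
eef_rot: [0.707, -0.002, -0.707, 0.002]
force: [-0.1, 0.1, -1.5]
width: 0.0502
```

```bash
python3 - <<'E'
from go import *
go(.629,.1696,.0845,270)
snap('wrist','w10',scale=1)
snap('scene','s10');crop('s10','s10c',(300,100,420,240),4)
f=load('w9');T=toolT(dict(tcp_pos=[.5485,.1665,.0514],eef_rot=[-0.704,0.003,0.71,-0.002]))@np.array(f['T_tool_cam'])
print(at_z(f,(240,128),.035,T))
E
```

```text
pos [0.5976 0.1699 0.0863] jaw -90.0 tilt 0.34 q6 1.68 w 0.0502 F [-0.1  0.1 -1.5] t 12.25
shift mm [  1.8   0.2 -31.4] twist -0.0
[0.61518105 0.1840123  0.035     ]
```

View pics/w10.png

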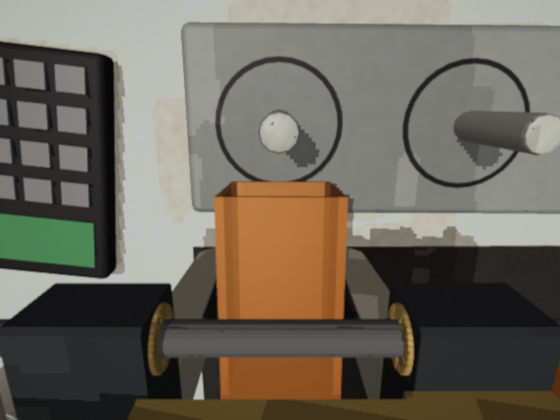

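View pics/s10c.png

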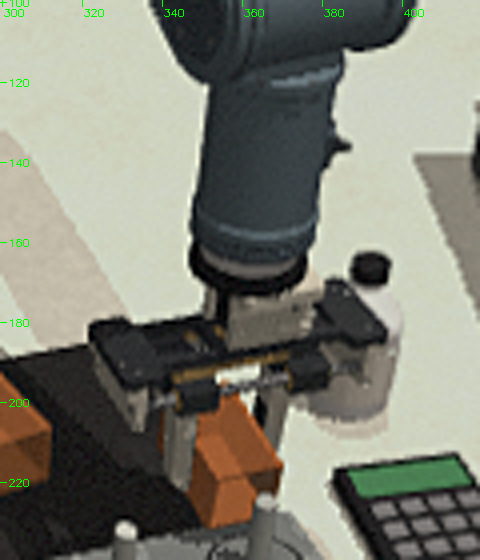

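Lag let the jar ride over the edge without contact. Backing off and redoing it lower, pushing in more firmly before rising.

apply_moves --rows '[[[0.53,0,0,20,0],[0.53,0,0,40,0],[0.53,20,0,42,0],[0.53,38,0,42,0],[0.53,38,0,42,0],[0.53,38,0,42,0]]]'

```text
clock: 12.95
tcp_pos: [0.5537, 0.1696, 0.0472]
eef_rot: [-0.706, 0.002, 0.708, -0.002]
force: [-0.3, -0.3, -0.2]
width: 0.0498
```

```bash
python3 - <<'E'
from go import *
go(.573,.1696,.0515,270)
E
```

```text
pos [0.5537 0.1696 0.0472] jaw -90.0 tilt 0.39 q6 1.68 w 0.0498 F [-0.3 -0.3 -0.2] t 12.95
shift mm [ -4.4   0.1 -19.3] twist -0.0
```

apply_moves --rows '[[[0.53,-2,0,-12,0],[0.53,-2,0,-20,0],[0.53,-2,0,-24,0],[0.53,-4,0,-25,0],[0.53,-6,0,-26,0]]]'

```text
clock: 13.45
tcp_pos: [0.5761, 0.1697, 0.0519]
eef_rot: [-0.703, 0.003, 0.711, -0.002]
force: [-6.9, 0.3, -3.1]
width: 0.0497
```

```bash
python3 - <<'E'
from go import *
go(.585,.1696,.0724,270)
snap('wrist','w11',scale=1)
snap('scene','s11');crop('s11','s11c',(300,100,420,240),4)
E
```

```text
pos [0.5761 0.1697 0.0519] jaw -90.0 tilt 0.76 q6 1.68 w 0.0497 F [-6.9  0.3 -3.1] t 13.45
shift mm [-20.6   0.2  -8.7] twist -0.0
```

View pics/w11.png

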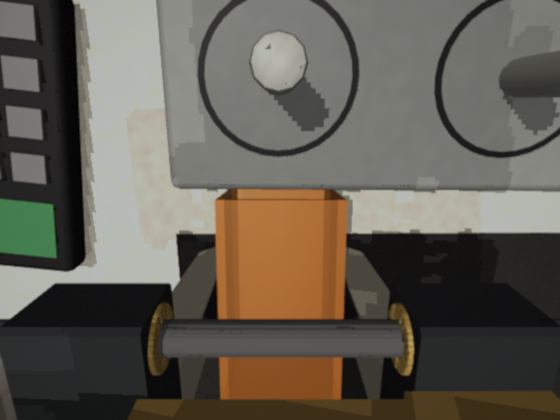

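apply_moves --rows '[[[0.53,-1,0,-2,0],[0.53,-3,0,-3,0],[0.53,-5,0,-4,0],[0.53,-7,0,-5,0],[0.53,-9,0,-6,0],[0.53,-11,0,-7,0],[0.53,-13,0,-8,0],[0.53,-15,0,-9,0]]]'

```text
clock: 14.35
tcp_pos: [0.5833, 0.1697, 0.0665]
eef_rot: [-0.701, 0.003, 0.713, -0.002]
force: [-6.4, -0.2, -2.3]
width: 0.0498
```

```bash
python3 - <<'E'
from go import *
go(.585,.1696,.0724,270)
snap('wrist','w12',scale=1)
snap('scene','s12');crop('s12','s12c',(300,100,420,240),4)
E
```

```text
pos [0.5833 0.1697 0.0665] jaw -90.0 tilt 1.01 q6 1.68 w 0.0498 F [-6.4 -0.2 -2.3] t 14.35
shift mm [-5.9  0.2 -1.6] twist -0.0
```

View pics/w12.png

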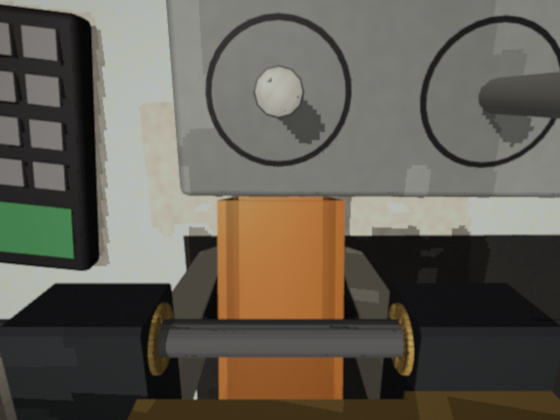

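View pics/s12c.png

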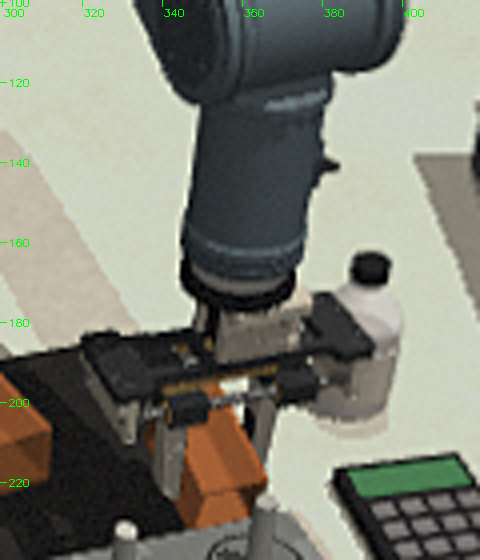

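apply_moves --rows '[[[0.53,-2,0,-3,0],[0.53,-4,0,-5,0],[0.53,-6,0,-7,0],[0.53,-8,0,-9,0],[0.53,-10,0,-12,0],[0.53,-12,0,-14,0],[0.53,-13.5,0,-17,0],[0.53,-13.5,0,-17,0]]]'

```text
clock: 15.25
tcp_pos: [0.6004, 0.1698, 0.0805]
eef_rot: [-0.701, 0.003, 0.713, -0.002]
force: [-4.1, 0.4, -0.0]
width: 0.05
```

```bash
python3 - <<'E'
from go import *
go(.608,.1696,.0845,270)
snap('wrist','w13',scale=1)
snap('scene','s13');crop('s13','s13c',(300,100,420,240),4)
E
```

```text
pos [0.6004 0.1698 0.0805] jaw -90.0 tilt 1.04 q6 1.67 w 0.05 F [-4.1  0.4 -0. ] t 15.25
shift mm [-4.2  0.2 -7.5] twist -0.0
```

View pics/w13.png

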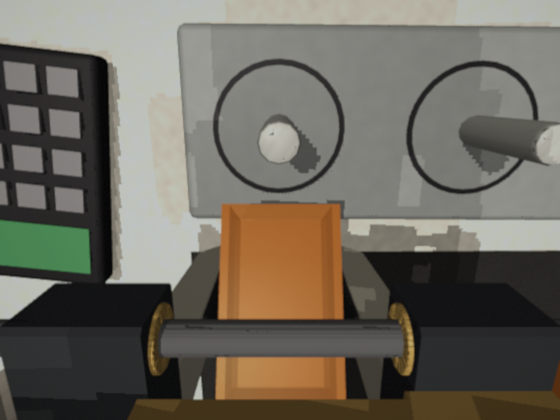

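View pics/s13c.png

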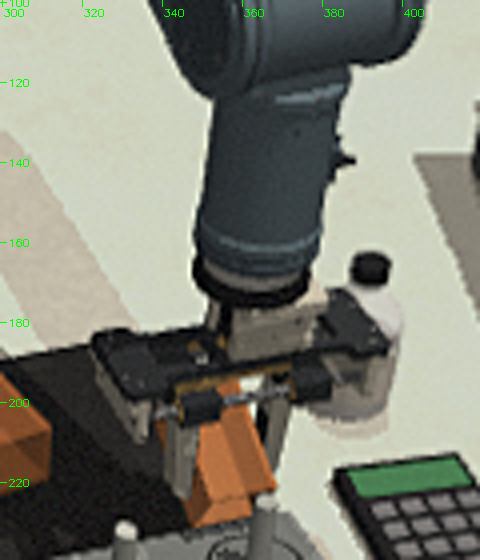

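apply_moves --rows '[[[0.53,0,0,-4,0],[0.53,0,0,-7,0],[0.53,0,0,-10,0],[0.53,0,0,-13,0],[0.53,0,0,-16,0],[0.53,0,0,-19,0],[0.53,1,0,-22,0],[0.53,1,0,-22,0]]]'

```text
clock: 16.15
tcp_pos: [0.6233, 0.1698, 0.0801]
eef_rot: [-0.702, 0.003, 0.712, -0.002]
force: [-3.4, -0.7, 3.3]
width: 0.0498
```

```bash
python3 - <<'E'
from go import *
go(.630,.1696,.0775,270)
snap('wrist','w14',scale=1)
snap('scene','s14');crop('s14','s14c',(300,100,420,240),4)
E
```

```text
pos [0.6233 0.1698 0.0801] jaw -90.0 tilt 0.92 q6 1.67 w 0.0498 F [-3.4 -0.7  3.3] t 16.15
shift mm [ 2.5  0.1 -6.8] twist -0.0
```

View pics/w14.png

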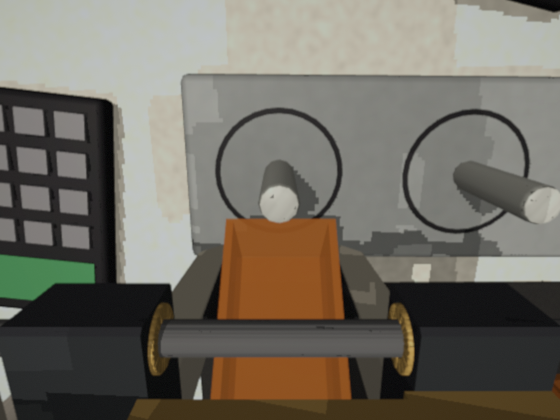

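View pics/s14c.png

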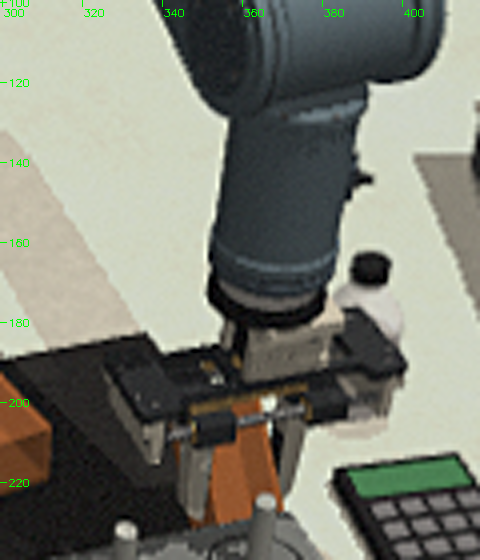

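apply_moves --rows '[[[0.53,1,0,0,0],[0.53,2,0,0,0],[0.53,3,0,0,0],[0.53,4,0,-1,0],[0.53,5,0,-2,0],[0.53,6,0,-3,0],[0.53,7,0,-4,0],[0.53,7,0,-4,0]]]'

```text
clock: 17.05
tcp_pos: [0.6296, 0.1698, 0.0753]
eef_rot: [-0.704, 0.003, 0.71, -0.002]
force: [-1.6, 0.7, 8.7]
width: 0.05
```

```bash
python3 - <<'E'
from go import *
go(.630,.1696,.0775,270)
snap('wrist','w15',scale=1)
snap('scene','s15');crop('s15','s15c',(300,100,420,240),4)
E
```

```text
pos [0.6296 0.1698 0.0753] jaw -90.0 tilt 0.6 q6 1.67 w 0.05 F [-1.6  0.7  8.7] t 17.05
shift mm [-2.2  0.2 -0.4] twist -0.0
```

View pics/w15.png

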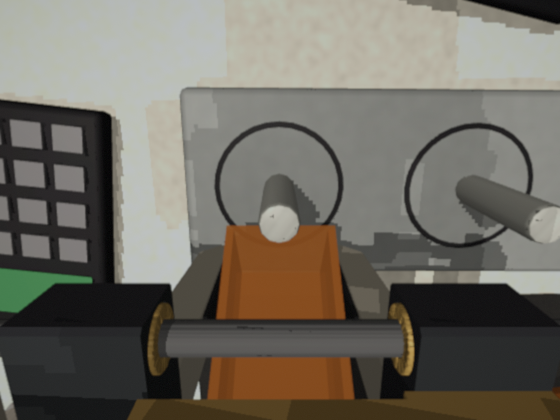

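View pics/s15c.png

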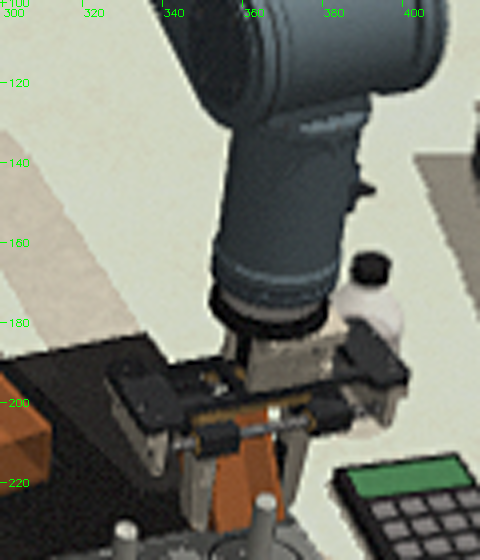

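Tipped about 65°, and the peg now blocks further roll. I'll lift it over the peg and let the deck finish the alignment while lowering.

apply_moves --rows '[[[0.4,-3,0,8,0],[0.4,-15,0,12,0],[0.4,-40,0,12,0],[0.4,-80,0,12,0],[0.4,-85,0,0,0],[0.4,-85,0,-12,0],[0.4,-85,0,-20,0],[0.4,-85,0,-20,0]]]'

```text
clock: 17.95
tcp_pos: [0.6509, 0.1702, 0.16]
eef_rot: [-0.704, 0.003, 0.71, -0.002]
force: [-0.2, -0.7, -1.1]
width: 0.0497
```

```bash
python3 - <<'E'
from go import *
go(.650,.1696,.0775,270)
snap('wrist','w16',scale=1)
snap('scene','s16');crop('s16','s16c',(300,100,420,240),5)
E
```

```text
pos [0.6509 0.1702 0.16  ] jaw -90.1 tilt 0.57 q6 1.67 w 0.0497 F [-0.2 -0.7 -1.1] t 17.95
shift mm [82.5  0.1  0.2] twist -0.1
```

View pics/w16.png

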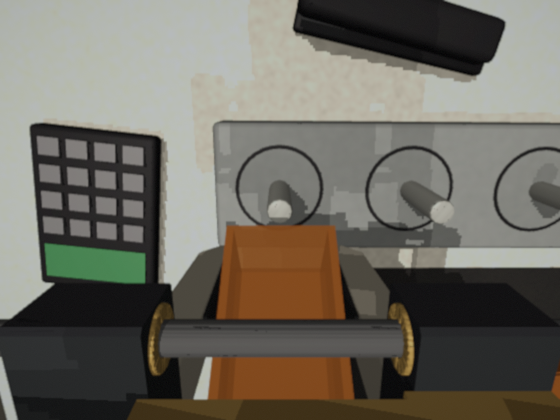

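View pics/s16c.png

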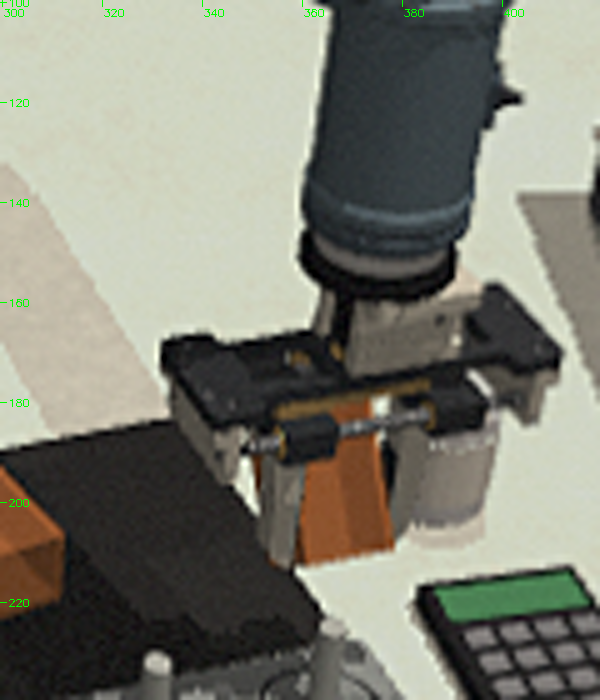

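```bash
python3 - <<'E'
from go import *
crop('w16','w16c',(190,210,370,400),4)
E
```

```text
(no output)
```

View pics/w16c.png

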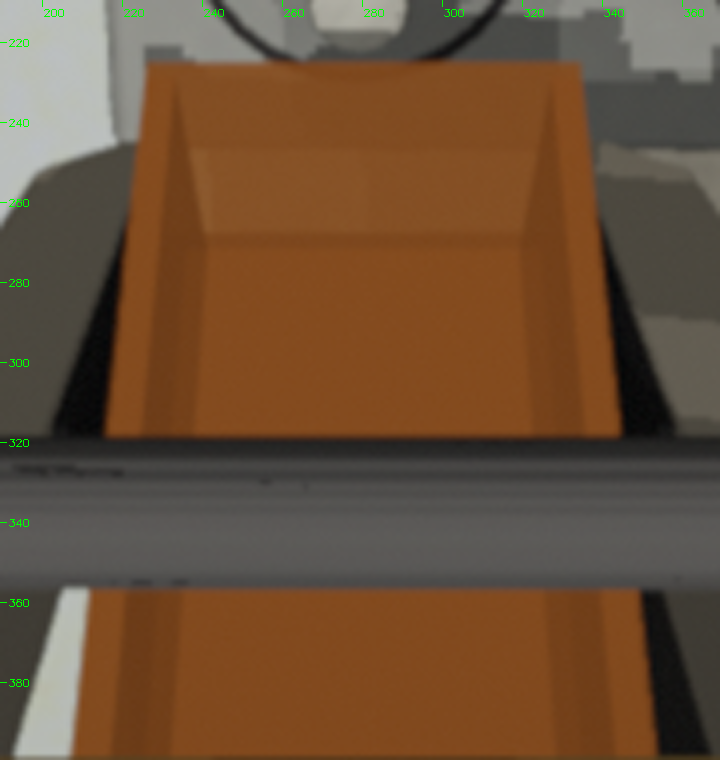

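apply_moves --rows '[[[0.4,0,0,-18,0],[0.4,15,0,-18,0],[0.4,35,0,-18,0],[0.4,55,0,-18,0],[0.53,65,0,-18,0],[0.53,70,0,-18,0],[0.53,75,0,-18,0],[0.53,78,0,-18,0],[0.53,80,0,-18,0]]]'

```text
clock: 18.95
tcp_pos: [0.6697, 0.1699, 0.082]
eef_rot: [-0.706, 0.002, 0.708, -0.002]
force: [3.9, -0.1, 7.7]
width: 0.05
```

```bash
python3 - <<'E'
from go import *
go(.664,.1696,.0775,270)
snap('wrist','w17',scale=1);crop('w17','w17c',(190,210,370,400),4)
snap('scene','s17');crop('s17','s17c',(300,100,420,240),4)
E
```

```text
pos [0.6697 0.1699 0.082 ] jaw -90.1 tilt 0.37 q6 1.66 w 0.05 F [ 3.9 -0.1  7.7] t 18.95
shift mm [4.5 0.3 5.7] twist -0.1
```

View pics/w17.png

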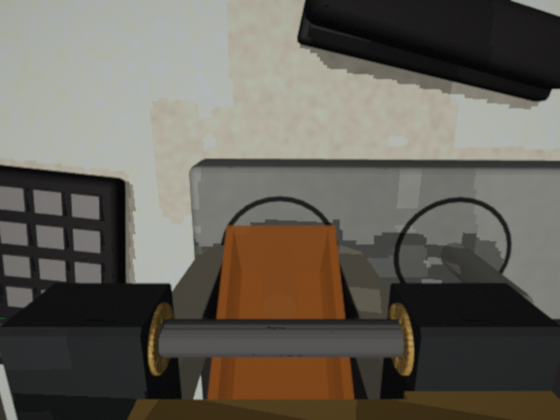

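View pics/s17c.png

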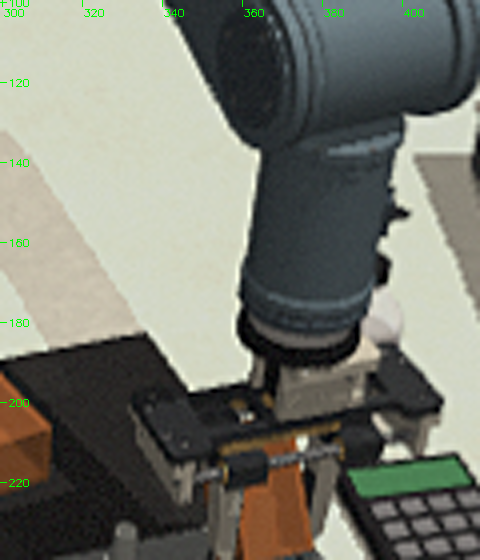

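apply_moves --rows '[[[0.534,2,0,0,0],[0.534,4,0,0,0],[0.534,6,0,-1,0],[0.534,8,0,-2,0],[0.534,8,0,-2,0]]]'

```text
clock: 19.55
tcp_pos: [0.673, 0.1699, 0.0744]
eef_rot: [0.707, -0.002, -0.707, 0.002]
force: [4.0, 1.0, 2.4]
width: 0.05
```

```bash
python3 - <<'E'
from go import *
go(.664,.1696,.0775,270)
snap('wrist','w18',scale=1);crop('w18','w18c',(190,210,370,400),4)
E
```

```text
pos [0.673  0.1699 0.0744] jaw -90.1 tilt 0.32 q6 1.66 w 0.05 F [4.  1.  2.4] t 19.55
shift mm [-3.1  0.4  9. ] twist -0.1
```

View pics/w18c.png

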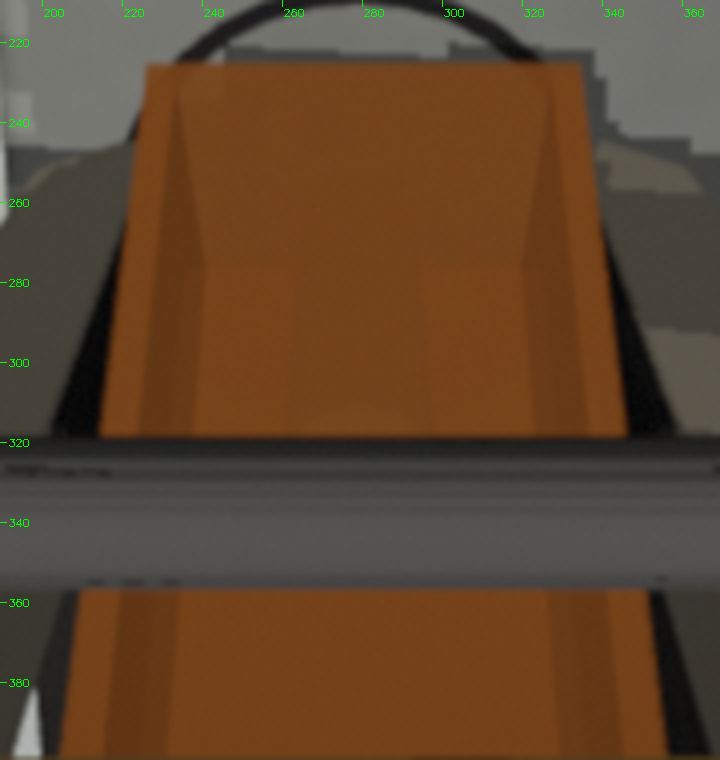

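apply_moves --rows '[[[0.7,0,0,0,0],[0.7,0,0,0,0],[0.7,-11,0,10,0],[0.7,-11,0,20,0],[0.7,-11,0,20,0]]]'

```text
clock: 20.1
tcp_pos: [0.6512, 0.1703, 0.0859]
eef_rot: [-0.707, 0.002, 0.707, -0.002]
force: [-0.3, -0.6, -0.5]
width: 0.0654
```

```bash
python3 - <<'E'
from go import *
go(.664,.1696,.0775,270)
snap('wrist','w19',scale=1);crop('w19','w19c',(170,190,390,400),3.5)
E
```

```text
pos [0.6512 0.1703 0.0859] jaw -90.0 tilt 0.32 q6 1.67 w 0.0654 F [-0.3 -0.6 -0.5] t 20.1
shift mm [  8.4   0.6 -12.8] twist -0.0
```

View pics/w19c.png

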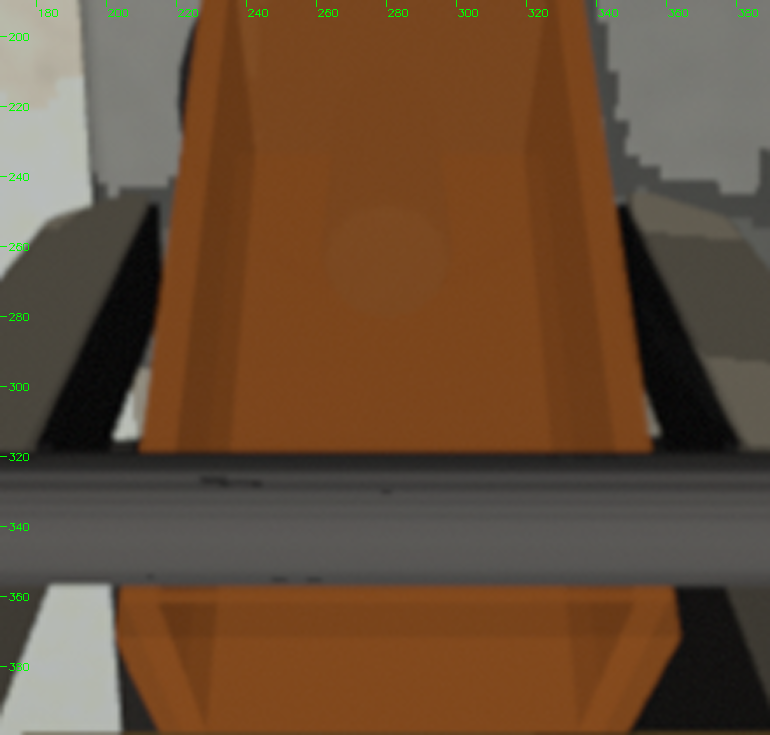

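apply_moves --rows '[[[0.53,0,0,0,0],[0.53,0,0,0,0],[0.53,0,0,-4,0],[0.53,1,0,-8,0],[0.53,2,0,-12,0],[0.53,3,0,-16,0],[0.53,5,0,-20,0],[0.53,7,0,-23,0],[0.53,8,0,-23,0],[0.53,8,0,-23,0]]]'

```text
clock: 21.15
tcp_pos: [0.6764, 0.1701, 0.0792]
eef_rot: [0.708, -0.002, -0.706, 0.002]
force: [-1.1, 0.3, 6.4]
width: 0.0498
```

```bash
python3 - <<'E'
from go import *
go(.664,.1696,.0775,270)
snap('wrist','w20',scale=1);crop('w20','w20c',(170,190,390,400),3.5)
E
```

```text
pos [0.6764 0.1701 0.0792] jaw -90.0 tilt 0.35 q6 1.66 w 0.0498 F [-1.1  0.3  6.4] t 21.15
shift mm [ 1.7  0.5 12.4] twist -0.0
```

View pics/w20c.png

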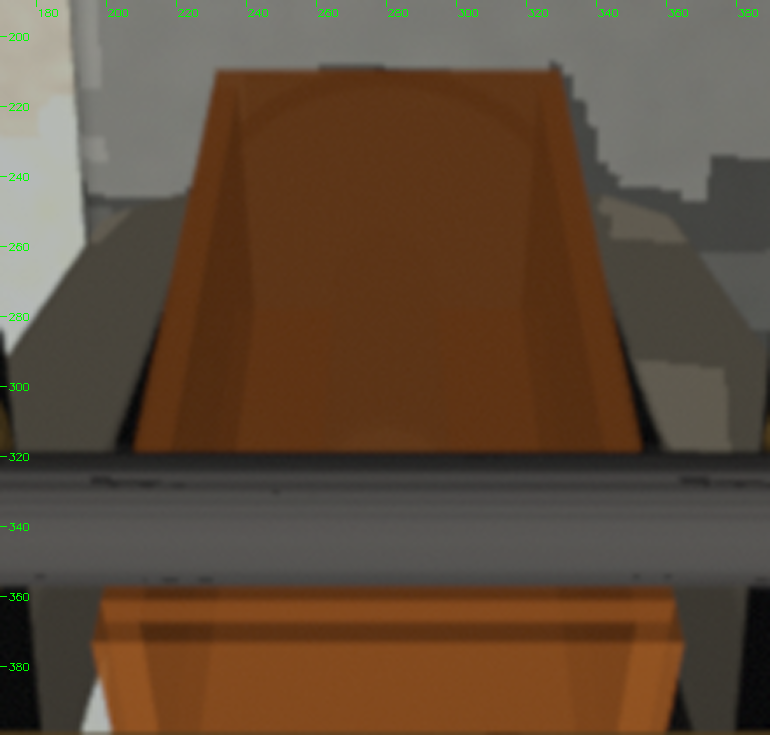

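apply_moves --rows '[[[0.53,2,0,-4,0],[0.53,3,0,-8,0],[0.53,3,0,-8,0],[0.56,3,0,-8,0],[0.6,3,0,-8,0],[0.7,3,0,-8,0],[0.7,3,0,-8,0],[0.7,3,0,-8,0]]]'

```text
clock: 22.0
tcp_pos: [0.6845, 0.1701, 0.0762]
eef_rot: [0.708, -0.002, -0.706, 0.002]
force: [0.0, -0.7, 0.6]
width: 0.0646
```

```bash
python3 - <<'E'
from go import *
go(.664,.1696,.0775,270)
snap('wrist','w21',scale=1);crop('w21','w21c',(170,190,390,400),3.5)
E
```

```text
pos [0.6845 0.1701 0.0762] jaw -90.1 tilt 0.36 q6 1.66 w 0.0646 F [ 0.  -0.7  0.6] t 22.0
shift mm [-1.3  0.5 20.5] twist -0.1
```

View pics/w21c.png

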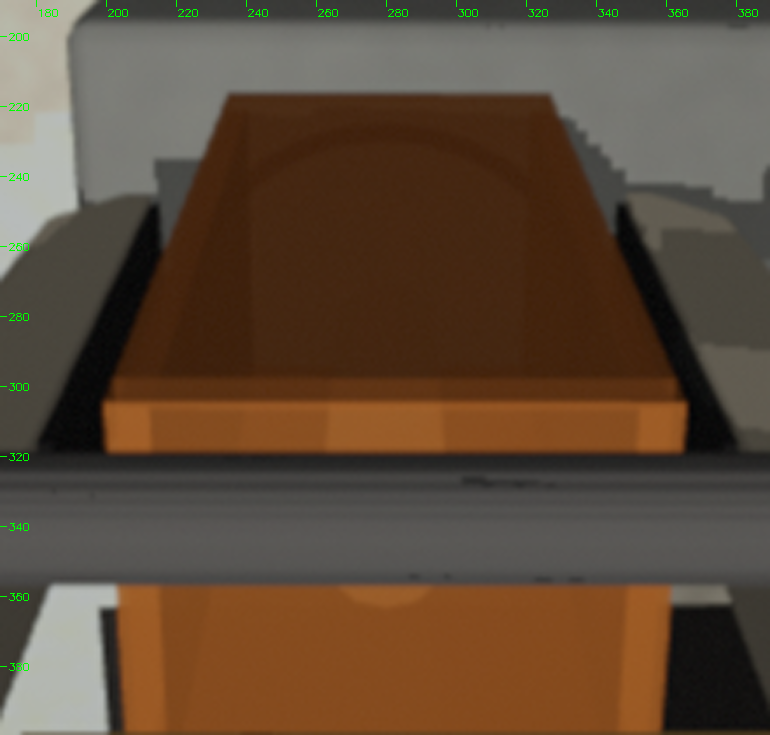

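Jar 1 stands upright over peg 1: the rim is at z≈0.035, the top at z≈0.124, and the front face is vertical. Raising and re-measuring the others.

apply_moves --rows '[[[0.75,-20,0,0,0],[0.75,-60,0,0,0],[0.8,-110,0,0,0],[0.8,-160,0,0,0],[0.8,-180,0,0,0]]]'

```text
clock: 22.55
tcp_pos: [0.6857, 0.1714, 0.2632]
eef_rot: [0.712, -0.002, -0.703, 0.001]
force: [-0.8, -0.2, 0.5]
width: 0.0742
```

```bash
python3 - <<'E'
from fit import *
from go import *
snap('top','t22',scale=1.4)
fit_top('t22')
x,y=jar((.4551,.05),190.1,0.0);go(x,y,.15,280.1)
E
```

```text
[0.4552 0.0504] 190.5 0.111
[ 0.458  -0.0646] 185.8 0.096
[ 0.4568 -0.1475] 160.5 0.068
pos [0.6864 0.1714 0.2651] jaw -90.0 tilt 0.93 q6 1.66 w 0.0742 F [0.5 0.  1.8] t 22.6
shift mm [111.9 121.1 233. ] twist -10.1
```

View pics/t22.png

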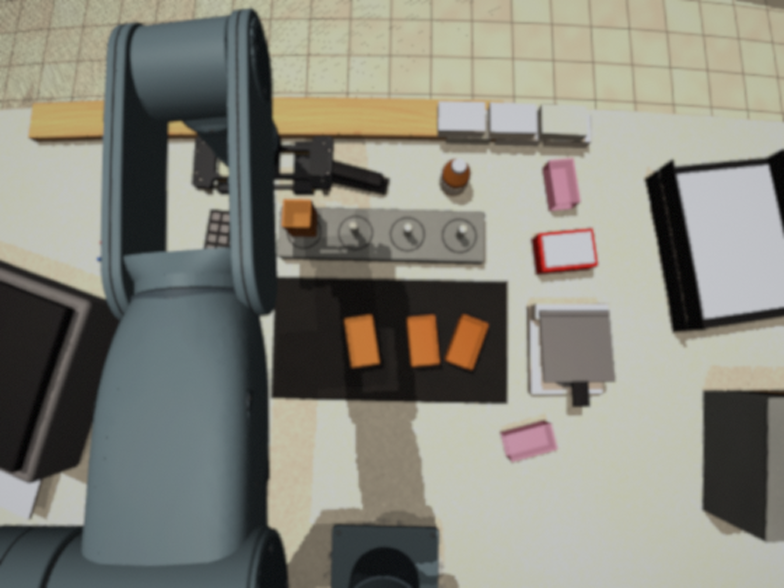

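apply_moves --rows '[[[0.8,0,20,45,-8.5],[0.8,0,40,90,-17],[0.8,0,60,135,-25.5],[0.8,0,80,170,-34],[0.8,0,100,200,-42.5],[0.8,0,121,228,-51],[0.8,0,121,228,-59.5],[0.8,0,121,228,-68],[0.8,0,121,228,-76.5],[0.8,0,121,228,-85]]]'

```text
clock: 23.6
tcp_pos: [0.4578, 0.0505, 0.2615]
eef_rot: [0.523, 0.474, -0.517, 0.484]
force: [0.6, -1.1, -0.3]
width: 0.0745
```

apply_moves --rows '[[[0.8,10,0,0,-8.5],[0.8,20,0,0,-17],[0.8,30,0,0,-25.5],[0.8,40,0,0,-34],[0.8,50,0,0,-42.5],[0.8,60,0,0,-51],[0.8,70,0,0,-59.5],[0.8,80,0,0,-68],[0.8,90,0,0,-76.5],[0.8,100,0,0,-85]]]'

```text
clock: 24.6
tcp_pos: [0.4589, 0.0501, 0.1605]
eef_rot: [0.057, 0.699, -0.059, 0.71]
force: [0.6, 0.1, 0.5]
width: 0.0743
```

```bash
python3 - <<'E'
from go import *
x,y=jar((.4552,.0502),190.3,0.005);print(x,y);go(x,y,.031,280.3)
snap('wrist','w23',scale=1)
E
```

```text
0.4601194251896677 0.05109401107558175
pos [0.4589 0.0501 0.1605] jaw 80.6 tilt 0.87 q6 -1.54 w 0.0743 F [0.6 0.1 0.5] t 24.6
shift mm [129.5   1.4  -0.9] twist -19.7
```

View pics/w23.png

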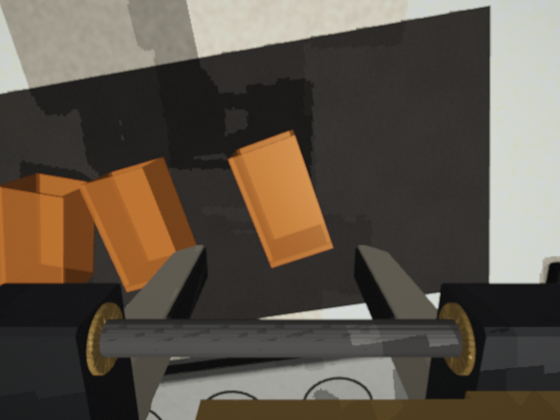

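apply_moves --rows '[[[0.8,20,1,0,-8.5],[0.8,45,1,-1,-17],[0.8,70,1,-1,-19.7],[0.8,95,1,-1,-19.7],[0.8,115,1,-1,-19.7],[0.8,129,1,-1,-19.7],[0.8,130,1,-1,-19.7],[0.8,130,1,-1,-19.7],[0.5,130,1,-1,-19.7],[0.5,130,1,-1,-19.7]]]'

```text
clock: 25.65
tcp_pos: [0.4593, 0.0508, 0.0299]
eef_rot: [-0.068, 0.699, 0.064, 0.709]
force: [0.3, -0.3, 0.3]
width: 0.0627
```

apply_moves --rows '[[[0.5,0,0,0,0],[0.5,0,0,0,0],[0.4,0,0,0,0],[0.4,-30,0,0,0],[0.4,-60,0,0,0],[0.4,-90,0,0,0],[0.4,-120,0,0,0],[0.4,-130,0,0,8],[0.4,-130,0,0,16]]]'

```text
clock: 26.55
tcp_pos: [0.4587, 0.0512, 0.162]
eef_rot: [0.033, 0.7, -0.036, 0.713]
force: [0.3, 0.2, -1.3]
width: 0.0498
```

apply_moves --rows '[[[0.4,0,0,0,8.5],[0.4,0,0,0,17],[0.4,0,0,0,25.5],[0.4,0,0,0,34],[0.4,0,0,0,42.5],[0.4,0,0,0,51],[0.4,0,0,0,59.5],[0.4,0,0,0,68],[0.4,0,0,0,76.5],[0.4,0,0,0,85]]]'

```text
clock: 27.55
tcp_pos: [0.4583, 0.0512, 0.1618]
eef_rot: [0.507, 0.49, -0.501, 0.501]
force: [-0.9, 0.0, -0.7]
width: 0.0498
```

apply_moves --rows '[[[0.4,0,0,0,8.5],[0.4,0,0,0,17],[0.4,0,0,0,25.5],[0.4,0,0,0,34],[0.4,0,0,0,42.5],[0.4,0,0,0,51],[0.4,0,0,0,59.5],[0.4,0,0,0,68],[0.4,0,0,0,76.5],[0.4,0,0,0,85]]]'

```text
clock: 28.55
tcp_pos: [0.458, 0.0512, 0.1616]
eef_rot: [0.713, 0.021, -0.701, 0.025]
force: [-0.1, 0.2, -0.8]
width: 0.0496
```

```bash
python3 - <<'E'
from go import *
go(.545,.0696,.0565,270)
snap('wrist','w24',scale=1)
E
```

```text
pos [0.458  0.0512 0.1616] jaw -86.3 tilt 1.01 q6 1.38 w 0.0496 F [-0.1  0.2 -0.8] t 28.55
shift mm [106.5 -13.4 -86.3] twist 3.7
```

View pics/w24.png

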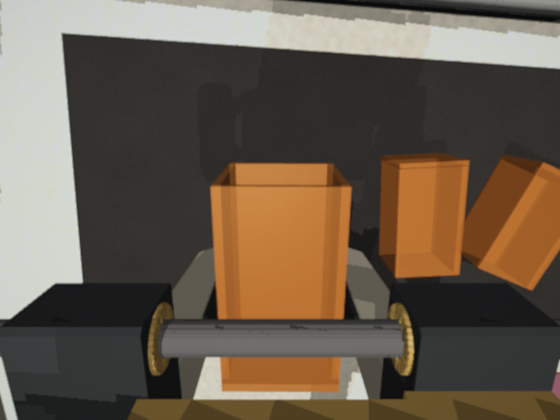

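apply_moves --rows '[[[0.4,0,-5,-40,3.7],[0.4,0,-13,-80,3.7],[0.4,30,-14,-86,3.7],[0.4,65,-14,-86,3.7],[0.4,95,-14,-86,3.7],[0.53,107,-14,-86,3.7],[0.53,107,-14,-86,3.7],[0.53,107,-14,-100,3.7],[0.53,107,-14,-107,3.7],[0.53,107,-14,-112,3.7]]]'

```text
clock: 29.6
tcp_pos: [0.5657, 0.071, 0.0568]
eef_rot: [0.709, -0.004, -0.705, -0.0]
force: [-18.2, -1.6, 7.8]
width: 0.0499
```

```bash
python3 - <<'E'
from go import *
go(.570,.0696,.0565,270)
snap('wrist','w25',scale=1)
E
```

```text
pos [0.5657 0.071  0.0568] jaw -90.3 tilt 0.42 q6 1.51 w 0.0499 F [-18.2  -1.6   7.8] t 29.6
shift mm [ 0.3  1.4 -4.3] twist -0.3
```

View pics/w25.png

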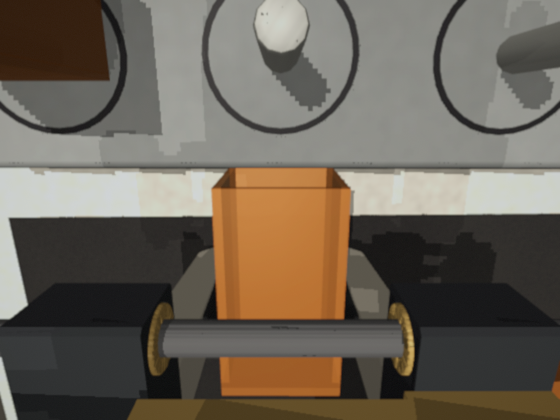

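apply_moves --rows '[[[0.53,-2,1,-3,0],[0.53,-4,1,-5,0],[0.53,-6,1,-6,0],[0.53,-8,1,-7,0],[0.53,-10,1,-8,0],[0.53,-12,1,-9,0],[0.53,-14,1,-10.5,0],[0.53,-16,1,-12,0],[0.53,-18,1,-14,0],[0.53,-19,1,-15,0]]]'

```text
clock: 30.65
tcp_pos: [0.5812, 0.07, 0.0761]
eef_rot: [0.709, -0.004, -0.705, -0.0]
force: [-3.9, -0.3, -2.3]
width: 0.0496
```

```bash
cat >> go.py <<'E'
def tilt(s,r1,w1,r2,w2):
    """two points on the camera-facing 50 mm wide face (row,width px): fwd/up of each rel. TCP, theta"""
    P=[]
    for r,w in((r1,w1),(r2,w2)):
        D=357.98*.05/w; v=(r-206.8)/357.98
        P.append((-( -.076+D*(.276+.961*v)), -(-.143+D*(.961-.276*v))))
    P=np.array(P)*1000; d=P[1]-P[0]
    print('fwd,up mm',P.round(1),'len',np.hypot(*d).round(1),'theta',np.degrees(np.arctan2(d[1],-d[0])).round(1))
E
python3 - <<'E'
from go import *
go(.570,.0696,.0565,270)
snap('wrist','w26',scale=1);crop('w26','w26c',(170,150,390,400),3)
E
```

```text
pos [0.5812 0.07   0.0761] jaw -90.3 tilt 0.45 q6 1.51 w 0.0496 F [-3.9 -0.3 -2.3] t 30.65
shift mm [19.6  0.4 11.3] twist -0.3
```

View pics/w26c.png

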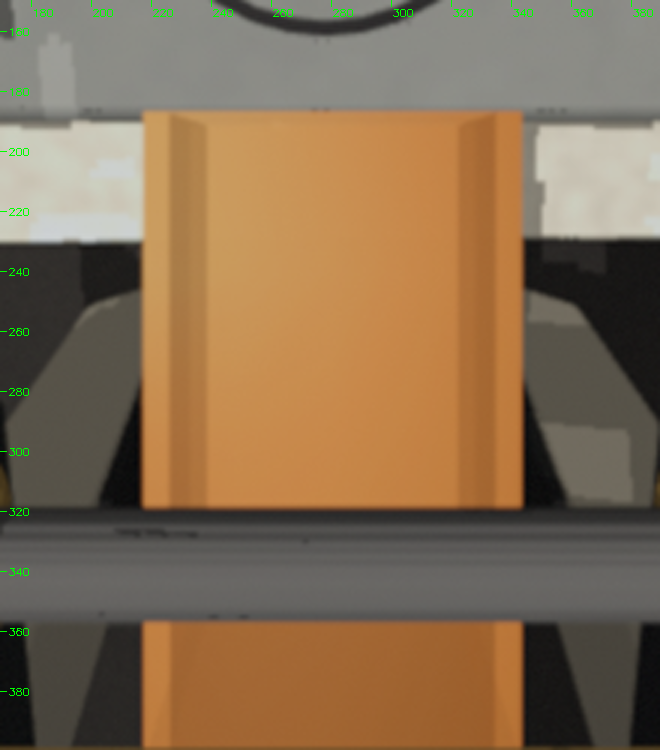

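apply_moves --rows '[[[0.53,2,0,-4,0],[0.53,2,0,-7,0],[0.53,2,0,-10,0],[0.53,0,0,-13,0],[0.53,-2,0,-16,0],[0.53,-3,0,-19,0],[0.53,-4,0,-22,0],[0.53,-5,0,-25,0],[0.53,-5,0,-25,0]]]'

```text
clock: 31.6
tcp_pos: [0.6089, 0.0697, 0.0825]
eef_rot: [0.711, -0.004, -0.703, -0.0]
force: [-0.1, 0.3, -0.0]
width: 0.0497
```

```bash
python3 - <<'E'
from go import *
go(.570,.0696,.0565,270)
snap('wrist','w27',scale=1);crop('w27','w27c',(170,150,390,400),3)
E
```

```text
pos [0.6089 0.0697 0.0825] jaw -90.3 tilt 0.74 q6 1.51 w 0.0497 F [-0.1  0.3 -0. ] t 31.6
shift mm [25.5  0.2 39.2] twist -0.3
```

View pics/w27c.png

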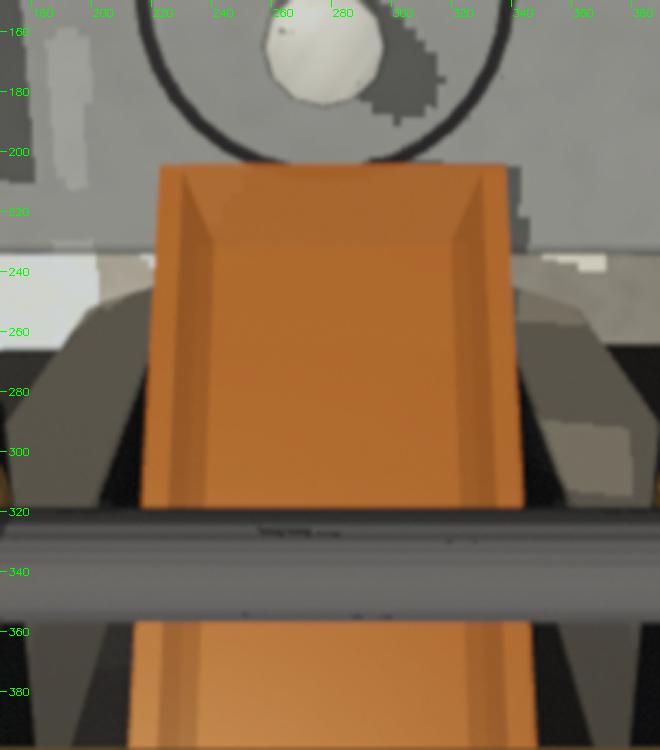

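Edge rolling works, but with long pad overlap the jar slides in the grip as much as it turns. I'll lay this jar back on the mat, mouth towards the deck. Then I'll regrip it near its top edge with the fingertips only, which gives a small patch and a long lever.

apply_moves --rows '[[[0.4,-20,0,10,0],[0.4,-20,0,50,0],[0.4,-20,0,95,0],[0.4,-20,0,135,0],[0.4,10,0,139,0],[0.53,30,0,139,0],[0.53,38,0,139,0],[0.53,43,0,139,0],[0.53,48,0,139,0],[0.53,51,0,139,0]]]'

```text
clock: 32.65
tcp_pos: [0.4745, 0.0701, 0.0328]
eef_rot: [0.714, -0.004, -0.7, -0.0]
force: [-3.4, 1.4, 22.2]
width: 0.0502
```

apply_moves --rows '[[[0.53,0,0,0,0],[0.58,0,0,0,0],[0.7,0,0,0,0],[0.7,0,0,0,0],[0.8,-30,0,0,0],[0.8,-60,0,0,0],[0.8,-70,0,0,0]]]'

```text
clock: 33.35
tcp_pos: [0.4746, 0.0705, 0.105]
eef_rot: [0.716, -0.004, -0.699, -0.0]
force: [0.5, -0.9, -0.7]
width: 0.0745
```

```bash
python3 - <<'E'
from go import *
go(.570,.0696,.0565,270)
snap('wrist','w28',scale=1.4)
E
```

```text
pos [0.4746 0.0705 0.105 ] jaw -90.4 tilt 1.42 q6 1.5 w 0.0745 F [ 0.5 -0.9 -0.7] t 33.35
shift mm [ 50.8  -0.  -94.3] twist -0.4
```

View pics/w28.png

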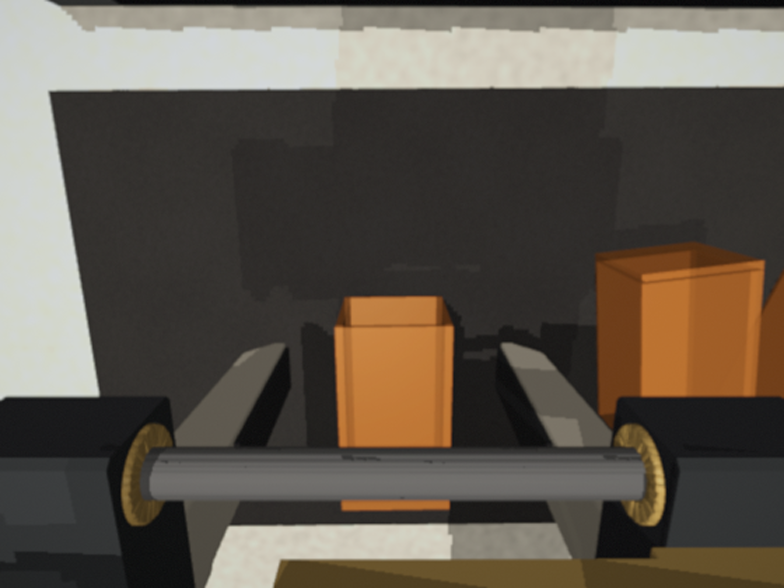

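```bash
python3 - <<'E'
from go import *
s=arm.state();f=load('w28');T=toolT(s)@np.array(f['T_tool_cam'])
for uv in [(239.3,232.6),(322.9,232.6),(245,363),(320,363)]: print(at_z(f,uv,.0515,T).round(4))
E
```

```text
[0.4809 0.0942 0.0515]
[0.4806 0.0453 0.0515]
[0.3921 0.0935 0.0515]
[0.3916 0.045  0.0515]
```

apply_moves --rows '[[[0.8,10,1,25,0.4],[0.8,20,1,45,0.4],[0.8,35,1,45,0.4],[0.8,47,1,45,0.4],[0.8,47,1,45,0.4],[0.4,47,1,45,0.4],[0.4,47,1,45,0.4],[0.4,47,1,45,0.4],[0.4,47,1,45,0.4],[0.4,47,1,45,0.4]]]'

```text
clock: 34.4
tcp_pos: [0.4314, 0.0694, 0.0577]
eef_rot: [0.716, -0.007, -0.698, -0.003]
force: [0.2, -0.8, 1.9]
width: 0.0499
```

apply_moves --rows '[[[0.4,-20,0,0,0],[0.4,-35,0,-10,0],[0.4,-40,0,-50,0],[0.4,-40,0,-90,0],[0.4,-35,0,-110,0],[0.4,-35,0,-110,0]]]'

```text
clock: 35.0
tcp_pos: [0.543, 0.0679, 0.0953]
eef_rot: [0.717, -0.007, -0.697, -0.003]
force: [-0.3, -0.1, -1.0]
width: 0.0498
```

```bash
python3 - <<'E'
from go import *
go(.565,.0696,.081,270)
snap('wrist','w29',scale=1)
snap('scene','s29');crop('s29','s29c',(240,100,420,240),4)
E
```

```text
pos [0.543  0.0679 0.0953] jaw -90.8 tilt 1.63 q6 1.51 w 0.0498 F [-0.3 -0.1 -1. ] t 35.0
shift mm [ 14.9  -2.1 -21.6] twist -0.8
```

View pics/w29.png

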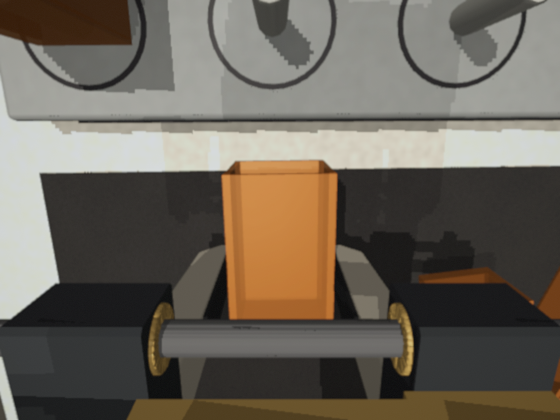

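View pics/s29c.png

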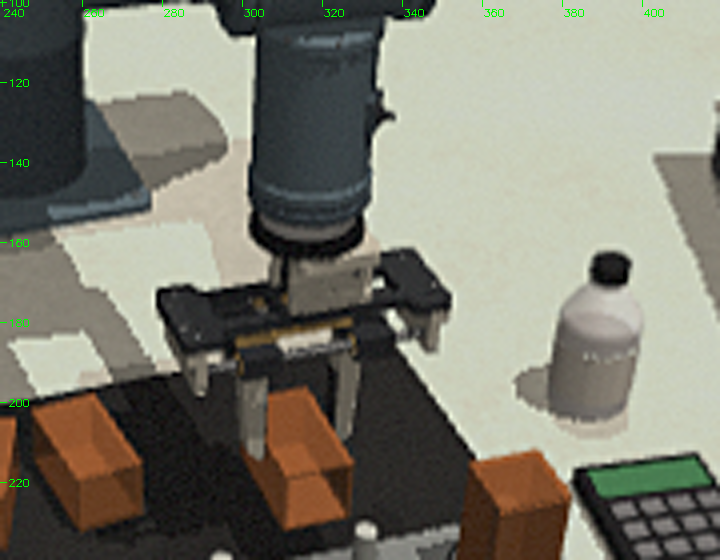

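apply_moves --rows '[[[0.4,10,-2,0,-0.8],[0.52,17,-2,0,-0.8],[0.52,17,-2,0,-0.8],[0.52,17,-2,-12,-0.8],[0.52,17,-2,-20,-0.8],[0.52,17,-2,-24,-0.8],[0.52,17,-2,-27,-0.8]]]'

```text
clock: 35.8
tcp_pos: [0.5657, 0.0699, 0.0783]
eef_rot: [0.714, -0.002, -0.7, 0.002]
force: [-8.4, -0.5, 2.5]
width: 0.0497
```

```bash
python3 - <<'E'
from go import *
go(.565,.0696,.081,270)
snap('wrist','w30',scale=1)
E
```

```text
pos [0.5657 0.0699 0.0783] jaw -90.0 tilt 1.19 q6 1.5 w 0.0497 F [-8.4 -0.5  2.5] t 35.8
shift mm [-2.7  0.3  0.6] twist 0.0
```

View pics/w30.png

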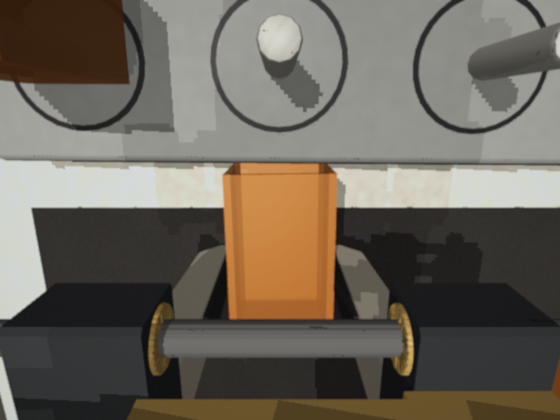

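apply_moves --rows '[[[0.52,-3,0,-3,0],[0.52,-6,0,-5,0],[0.52,-9,0,-7,0],[0.52,-12,0,-9,0],[0.52,-15,0,-11,0],[0.52,-18,0,-14,0],[0.52,-20,0,-17,0],[0.52,-22,0,-20,0],[0.52,-24,0,-23,0],[0.52,-24,0,-23,0]]]'

```text
clock: 36.85
tcp_pos: [0.589, 0.07, 0.1031]
eef_rot: [0.714, -0.002, -0.7, 0.002]
force: [-4.1, 0.6, 1.0]
width: 0.0494
```

```bash
python3 - <<'E'
from go import *
go(.565,.0696,.081,270)
snap('wrist','w31',scale=1);crop('w31','w31c',(170,150,390,400),3)
E
```

```text
pos [0.589  0.07   0.1031] jaw -90.0 tilt 1.24 q6 1.51 w 0.0494 F [-4.1  0.6  1. ] t 36.85
shift mm [21.6  0.2 24.4] twist 0.0
```

View pics/w31c.png

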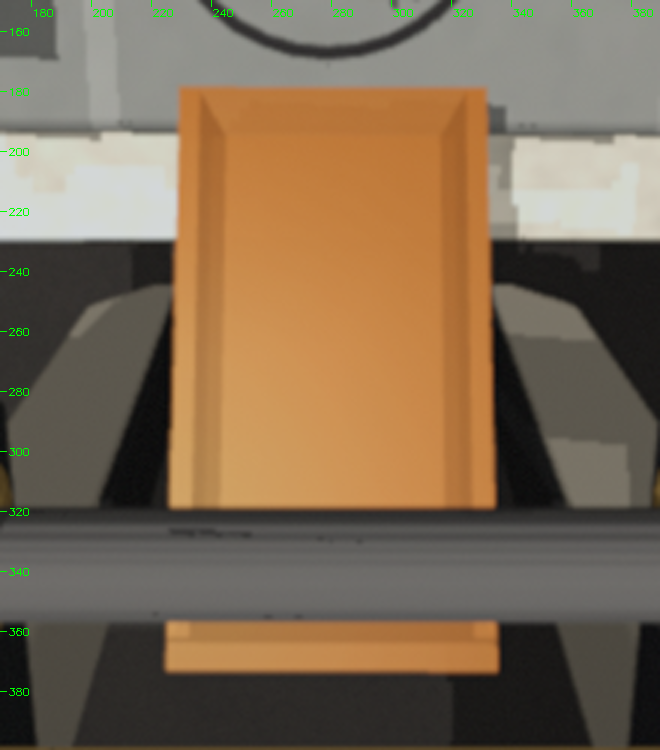

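apply_moves --rows '[[[0.52,0,0,-4,0],[0.52,0,0,-8,0],[0.52,1,0,-12,0],[0.52,2,0,-16,0],[0.52,2,0,-20,0],[0.52,3,0,-24,0],[0.52,4,0,-28,0],[0.52,5,0,-32,0],[0.52,6,0,-35,0],[0.52,6,0,-35,0]]]'

```text
clock: 37.9
tcp_pos: [0.6275, 0.0698, 0.1009]
eef_rot: [0.717, -0.002, -0.697, 0.003]
force: [-1.9, 0.3, 10.3]
width: 0.0499
```

```bash
python3 - <<'E'
from go import *
go(.565,.0696,.081,270)
snap('wrist','w32',scale=1);crop('w32','w32c',(170,150,390,400),3)
E
```

```text
pos [0.6275 0.0698 0.1009] jaw -90.0 tilt 1.72 q6 1.51 w 0.0499 F [-1.9  0.3 10.3] t 37.9
shift mm [18.1  0.1 63. ] twist 0.0
```

View pics/w32c.png

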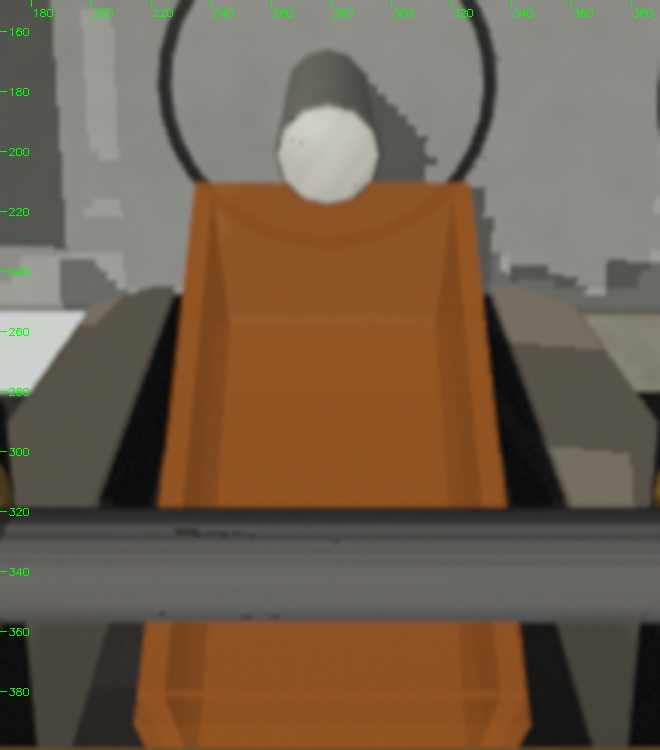

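apply_moves --rows '[[[0.4,-10,0,8,0],[0.4,-40,0,8,0],[0.4,-75,0,0,0],[0.4,-75,0,-25,0],[0.4,-75,0,-46,0],[0.4,-75,0,-46,0],[0.4,-75,0,-46,0]]]'

```text
clock: 38.65
tcp_pos: [0.6713, 0.0703, 0.1773]
eef_rot: [0.718, -0.002, -0.696, 0.003]
force: [-0.9, -0.6, -1.1]
width: 0.0498
```

```bash
python3 - <<'E'
from go import *
go(.673,.0696,.1075,270)
snap('wrist','w33',scale=1);crop('w33','w33c',(170,150,390,400),3)
E
```

```text
pos [0.6713 0.0703 0.1773] jaw -90.0 tilt 1.77 q6 1.51 w 0.0498 F [-0.9 -0.6 -1.1] t 38.65
shift mm [69.9  0.3  0.4] twist 0.0
```

View pics/w33c.png

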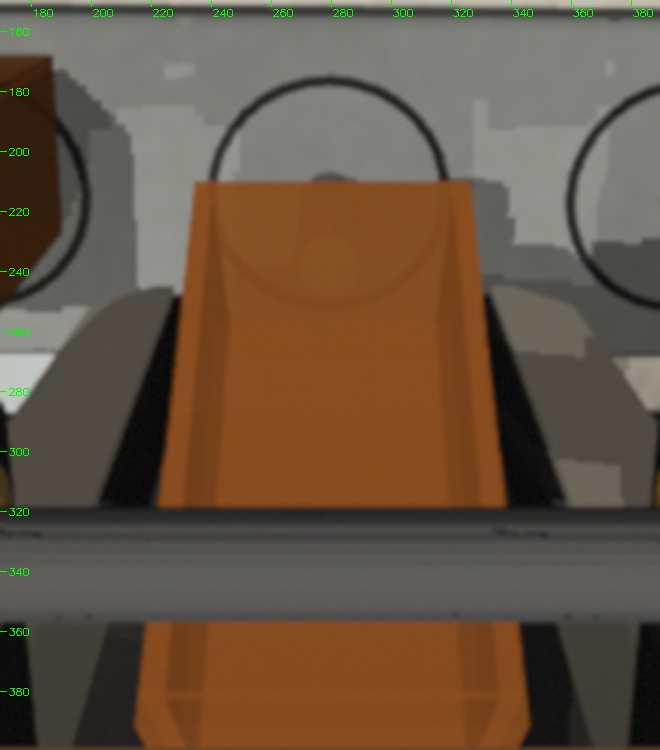

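apply_moves --rows '[[[0.4,20,0,0,0],[0.4,45,0,0,0],[0.4,62,0,0,0],[0.52,69,0,0,0],[0.52,72,0,0,0],[0.52,74,0,-3,0],[0.52,75,0,-5,0],[0.52,75,0,-5,0]]]'

```text
clock: 39.5
tcp_pos: [0.6776, 0.07, 0.1031]
eef_rot: [0.717, -0.002, -0.697, 0.003]
force: [-3.5, 0.6, 5.5]
width: 0.0494
```

```bash
python3 - <<'E'
from go import *
go(.6512,.0696,.0859,270)
snap('wrist','w34',scale=1);crop('w34','w34c',(170,150,390,400),3)
E
```

```text
pos [0.6776 0.07   0.1031] jaw -89.9 tilt 1.69 q6 1.51 w 0.0494 F [-3.5  0.6  5.5] t 39.5
shift mm [16.4  0.2 26.9] twist 0.1
```

View pics/w34c.png

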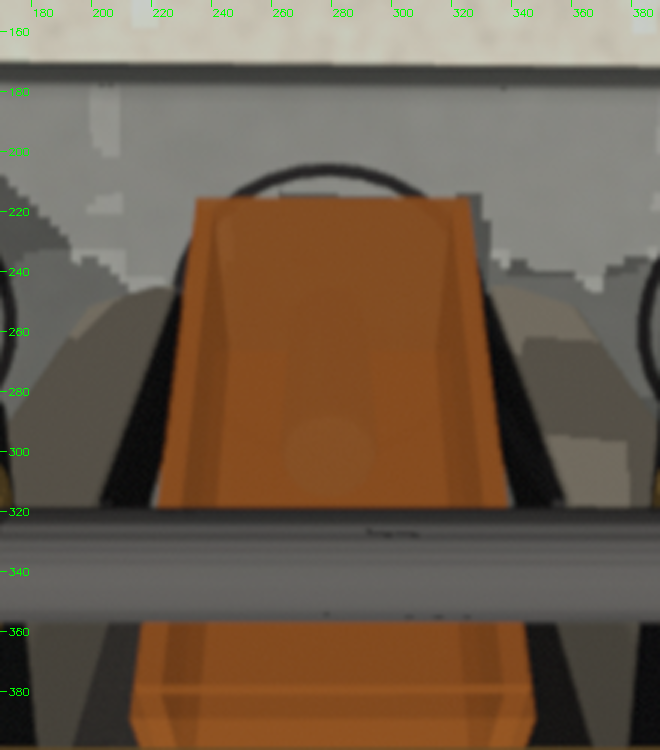

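apply_moves --rows '[[[0.65,0,0,0,0],[0.72,0,0,0,0],[0.72,0,0,10,0],[0.72,6,0,22,0],[0.72,14,0,26,0],[0.72,15,0,26,0],[0.72,15,0,26,0],[0.53,15,0,26,0],[0.53,15,0,26,0]]]'

```text
clock: 40.45
tcp_pos: [0.6527, 0.0698, 0.0876]
eef_rot: [0.718, -0.002, -0.696, 0.003]
force: [0.6, 0.7, -0.4]
width: 0.0555
```

```bash
python3 - <<'E'
from go import *
go(.6512,.0696,.0859,270)
snap('wrist','w35',scale=1);crop('w35','w35c',(170,150,390,400),3)
E
```

```text
pos [0.6527 0.0698 0.0876] jaw -89.9 tilt 1.75 q6 1.51 w 0.0555 F [ 0.6  0.7 -0.4] t 40.45
shift mm [1.7 0.2 1.5] twist 0.1
```

View pics/w35c.png

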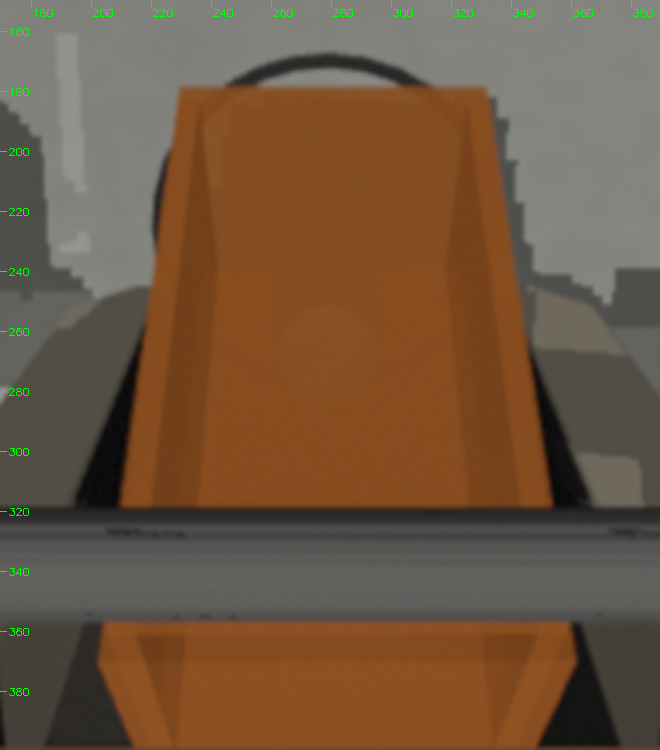

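Leaning on the peg as with jar 1; same swing upright.

apply_moves --rows '[[[0.53,0,0,0,0],[0.53,0,0,-4,0],[0.53,1,0,-8,0],[0.53,2,0,-12,0],[0.53,4,0,-16,0],[0.53,6,0,-20,0],[0.53,8,0,-24,0],[0.53,10,0,-28,0],[0.53,11,0,-32,0],[0.53,11,0,-32,0]]]'

```text
clock: 41.5
tcp_pos: [0.6855, 0.0697, 0.0775]
eef_rot: [0.718, -0.002, -0.696, 0.003]
force: [-2.6, -0.1, 2.6]
width: 0.0498
```

apply_moves --rows '[[[0.56,0,0,0,0],[0.6,0,0,0,0],[0.7,0,0,0,0],[0.7,0,0,0,0],[0.7,0,0,0,0]]]'

```text
clock: 42.0
tcp_pos: [0.6856, 0.0697, 0.0775]
eef_rot: [0.718, -0.002, -0.696, 0.003]
force: [0.4, 0.7, 1.0]
width: 0.0648
```

```bash
python3 - <<'E'
from go import *
go(.6512,.0696,.0859,270)
snap('wrist','w36',scale=1);crop('w36','w36c',(170,150,390,400),3)
E
```

```text
pos [0.6856 0.0697 0.0775] jaw -90.0 tilt 1.78 q6 1.51 w 0.0648 F [0.4 0.7 1. ] t 42.0
shift mm [-9.5  0.2 34.1] twist 0.0
```

View pics/w36c.png

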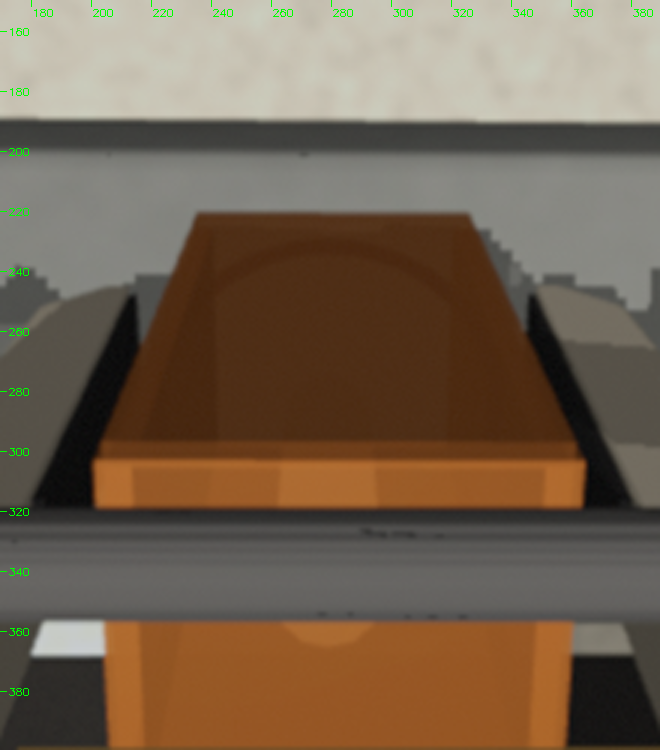

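apply_moves --rows '[[[0.72,-30,0,0,0],[0.72,-80,0,0,0],[0.8,-130,0,0,0],[0.8,-170,20,30,-8.5],[0.8,-170,40,70,-17],[0.8,-170,65,115,-25.5],[0.8,-170,90,160,-34],[0.8,-170,115,200,-42.5],[0.8,-170,135,220,-51],[0.8,-170,135,220,-59.5]]]'

```text
clock: 43.05
tcp_pos: [0.4579, -0.066, 0.242]
eef_rot: [0.621, 0.344, -0.605, 0.359]
force: [0.5, 0.5, 0.5]
width: 0.0743
```

apply_moves --rows '[[[0.8,0,0,0,-8.5],[0.8,0,0,0,-17],[0.8,0,0,0,-25.5],[0.8,0,0,0,-34],[0.8,0,0,0,-42.5],[0.8,0,0,0,-51],[0.8,0,0,0,-59.5],[0.8,0,0,0,-68],[0.8,0,0,0,-76.5],[0.8,0,0,0,-85]]]'

```text
clock: 44.05
tcp_pos: [0.4579, -0.066, 0.2421]
eef_rot: [0.213, 0.663, -0.212, 0.685]
force: [0.6, 0.6, 0.0]
width: 0.0744
```

```bash
python3 - <<'E'
from fit import *
from go import *
s,f=snap('wrist','w37',scale=1)
snap('top','t37',scale=1.4); fit_top('t37')
bl,c=blobs(mask(f),1500)
for b,cc in zip(bl,c): 
    r=fit_w(s,f,b,np.array([.458,-.065,np.radians(186)])); r2=fit_w(s,f,b,np.array([.457,-.1475,np.radians(161)]))
    print(cc,b.sum(),np.round(r.x[:2],4),np.degrees(r.x[2]).round(1),r.fun,np.round(r2.x[:2],4),np.degrees(r2.x[2]).round(1),r2.fun)
x,y=jar((.458,-.0648),186.,0.007);print(x,y);go(x,y,.0575,276)
E
```

```text
[280.68017018 176.64761376] 5406 [ 0.4589 -0.0627] 186.8 0.02091648350054043 [ 0.459  -0.0627] 6.9 0.02087513510768717
[215.76608405 217.59334325] 5378 [ 0.4582 -0.1442] 160.3 0.06176507047594046 [ 0.4581 -0.1443] 160.2 0.06147120804439292
[510.42230422 267.11398114] 2439 [ 0.7854 -0.3293] 126.3 1.0 [ 0.7662 -0.5097] 135.1 1.0
0.46496165326757793 -0.06406830075712643
pos [ 0.4579 -0.066   0.2421] jaw 54.8 tilt 1.8 q6 -1.35 w 0.0744 F [-0.4 -0.1  0.6] t 44.15
shift mm [184.7   3.6  -0.8] twist -41.2
```

View pics/w37.png

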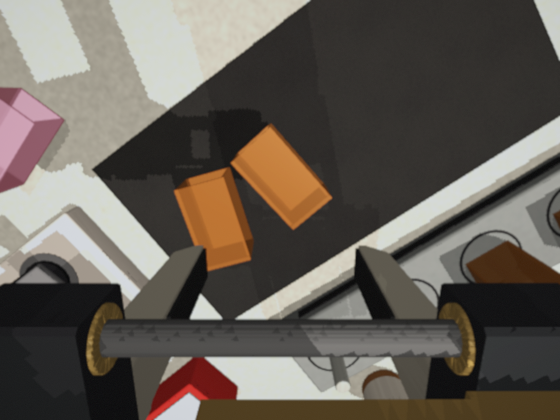

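View pics/t37.png

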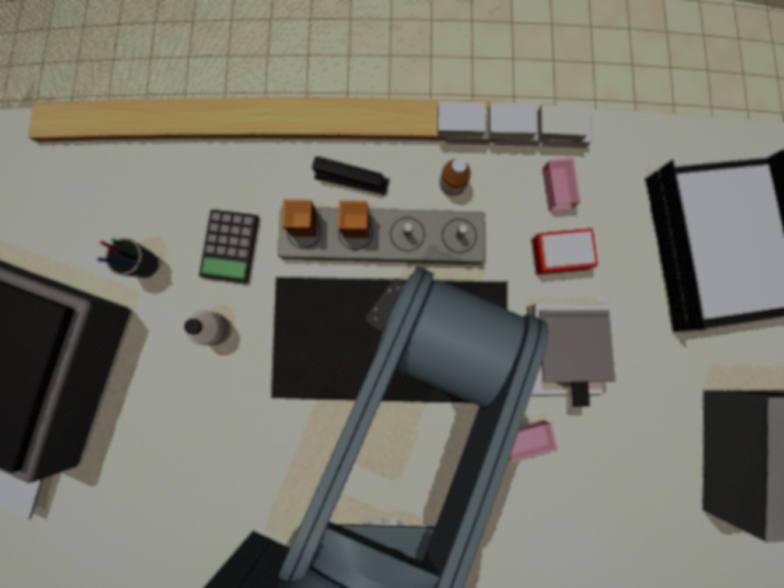

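```bash
python3 - <<'E'
from go import *
x,y=jar((.4589,-.0627),186.8,0.007);print(x,y);go(x,y,.10,276.8)
E
```

```text
0.46585075855674574 -0.0618711722218545
pos [ 0.4579 -0.066   0.2421] jaw 54.8 tilt 1.8 q6 -1.35 w 0.0744 F [-0.4 -0.1  0.6] t 44.15
shift mm [ 1.423e+02  6.400e+00 -1.000e-01] twist -42.0
```

apply_moves --rows '[[[0.64,20,6.4,0,-8.5],[0.64,45,6.4,0,-17],[0.64,70,6.4,0,-25.5],[0.64,95,6.4,0,-34],[0.64,120,6.4,0,-42],[0.64,140,6.4,0,-42],[0.64,142,6.4,0,-42],[0.64,142,6.4,0,-42]]]'

```text
clock: 44.95
tcp_pos: [0.4658, -0.0619, 0.1003]
eef_rot: [-0.044, 0.695, 0.037, 0.716]
force: [-0.3, 0.0, 0.8]
width: 0.0597
```

```bash
python3 - <<'E'
from fit import *
from go import *
s,f=snap('wrist','w38',scale=1.4)
go(.46585,-.06187,.0575,276.8)
E
```

```text
pos [ 0.4664 -0.0621  0.101 ] jaw 96.6 tilt 1.86 q6 -2.06 w 0.0594 F [ 0.1 -0.1  0.5] t 45.0
shift mm [43.4  0.8 -1.9] twist -0.2
```

View pics/w38.png

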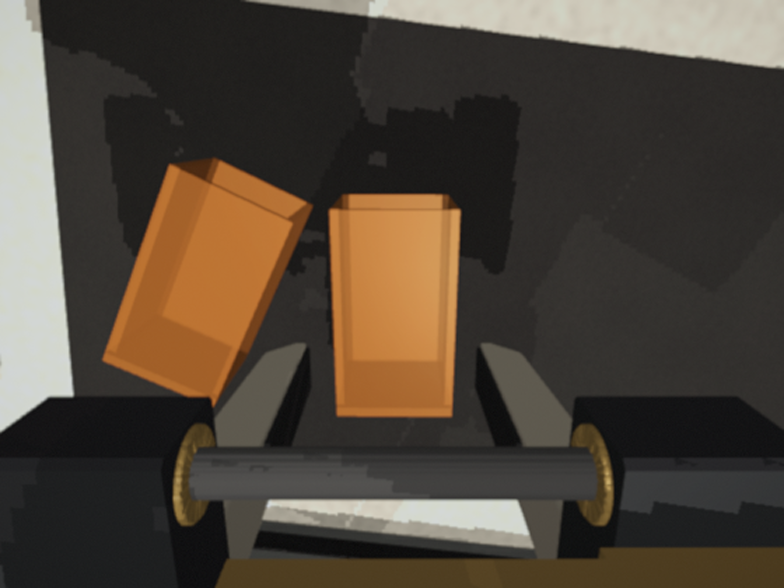

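apply_moves --rows '[[[0.64,20,0.5,-1,0],[0.64,38,0.5,-2,0],[0.64,43,0.5,-2,0],[0.64,43,0.5,-2,0],[0.4,43,0.5,-2,0],[0.4,43,0.5,-2,0],[0.4,43,0.5,-2,0],[0.4,20,0.5,-2,0],[0.4,-10,0.5,-2,0],[0.4,-50,0.5,-2,0]]]'

```text
clock: 46.0
tcp_pos: [0.4616, -0.061, 0.1509]
eef_rot: [-0.044, 0.696, 0.038, 0.716]
force: [0.6, -0.1, -1.6]
width: 0.0496
```

apply_moves --rows '[[[0.4,-10,0,0,8.5],[0.4,-10,0,0,17],[0.4,-10,0,0,25.5],[0.4,-10,0,0,34],[0.4,-10,0,0,42.5],[0.4,-10,0,0,51],[0.4,-10,0,0,59.5],[0.4,-10,0,0,68],[0.4,-10,0,0,76.5],[0.4,-10,0,0,85]]]'

```text
clock: 47.0
tcp_pos: [0.4611, -0.0609, 0.1611]
eef_rot: [0.453, 0.537, -0.444, 0.556]
force: [-0.1, 0.9, -0.8]
width: 0.0493
```

apply_moves --rows '[[[0.4,0,0,0,8.5],[0.4,0,0,0,17],[0.4,0,0,0,25.5],[0.4,0,0,0,34],[0.4,0,0,0,42.5],[0.4,0,0,0,51],[0.4,0,0,0,59.5],[0.4,0,0,0,68],[0.4,0,0,0,76.5],[0.4,0,0,0,85]]]'

```text
clock: 48.0
tcp_pos: [0.461, -0.0608, 0.1613]
eef_rot: [0.71, 0.094, -0.691, 0.102]
force: [-0.1, -0.0, -0.3]
width: 0.0498
```

```bash
python3 - <<'E'
from fit import *
from go import *
s,f=snap('wrist','w39',scale=1)
go(.54,-.0304,.079,270)
E
```

```text
pos [ 0.461  -0.0609  0.1613] jaw -74.5 tilt 1.67 q6 0.92 w 0.0498 F [ 0.  -0.1  0.5] t 48.05
shift mm [ 84.2  -9.5 -82.1] twist 15.5
```

View pics/w39.png

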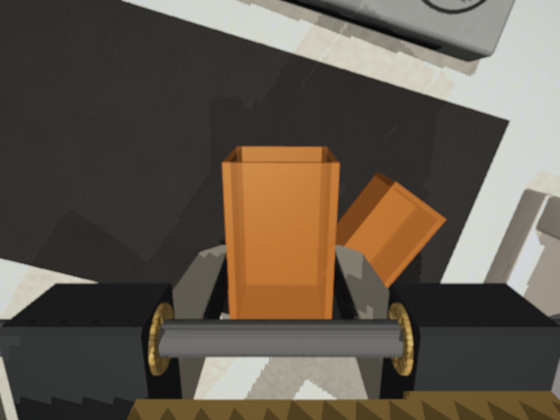

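apply_moves --rows '[[[0.4,0,-5,-40,8.5],[0.4,0,-10,-82,15.5],[0.4,40,-10,-82,15.5],[0.4,75,-10,-82,15.5],[0.52,85,-10,-82,15.5],[0.52,85,-10,-82,15.5],[0.52,85,-10,-82,15.5]]]'

```text
clock: 48.75
tcp_pos: [0.5405, -0.0302, 0.0795]
eef_rot: [0.718, -0.003, -0.696, 0.003]
force: [0.6, -0.5, -0.9]
width: 0.0498
```

```bash
python3 - <<'E'
from go import *
go(.565,-.0304,.079,270)
E
```

```text
pos [ 0.5405 -0.0302  0.0795] jaw -90.0 tilt 1.77 q6 1.31 w 0.0498 F [ 0.6 -0.5 -0.9] t 48.75
shift mm [  1.2   0.2 -24.4] twist 0.0
```

apply_moves --rows '[[[0.52,1,0,-12,0],[0.52,1,0,-20,0],[0.52,1,0,-24,0],[0.52,1,0,-26,0],[0.52,1,0,-26,0]]]'

```text
clock: 49.25
tcp_pos: [0.5613, -0.03, 0.0796]
eef_rot: [0.714, -0.002, -0.7, 0.003]
force: [-14.6, -1.3, 6.2]
width: 0.0497
```

apply_moves --rows '[[[0.52,-3,0,-3,0],[0.52,-6,0,-5,0],[0.52,-9,0,-7,0],[0.52,-12,0,-9,0],[0.52,-15,0,-11,0],[0.52,-18,0,-14,0],[0.52,-20,0,-17,0],[0.52,-22,0,-20,0],[0.52,-24,0,-23,0],[0.52,-24,0,-23,0]]]'

```text
clock: 50.25
tcp_pos: [0.5846, -0.0298, 0.1045]
eef_rot: [0.714, -0.002, -0.7, 0.003]
force: [-4.7, -0.1, 0.5]
width: 0.0495
```

```bash
python3 - <<'E'
from go import *
go(.565,-.0304,.081,270)
snap('wrist','w40',scale=1);crop('w40','w40c',(170,150,390,400),3)
E
```

```text
pos [ 0.5846 -0.0298  0.1045] jaw -89.9 tilt 1.21 q6 1.33 w 0.0495 F [-4.7 -0.1  0.5] t 50.25
shift mm [23.1  0.4 20.1] twist 0.1
```

View pics/w40c.png

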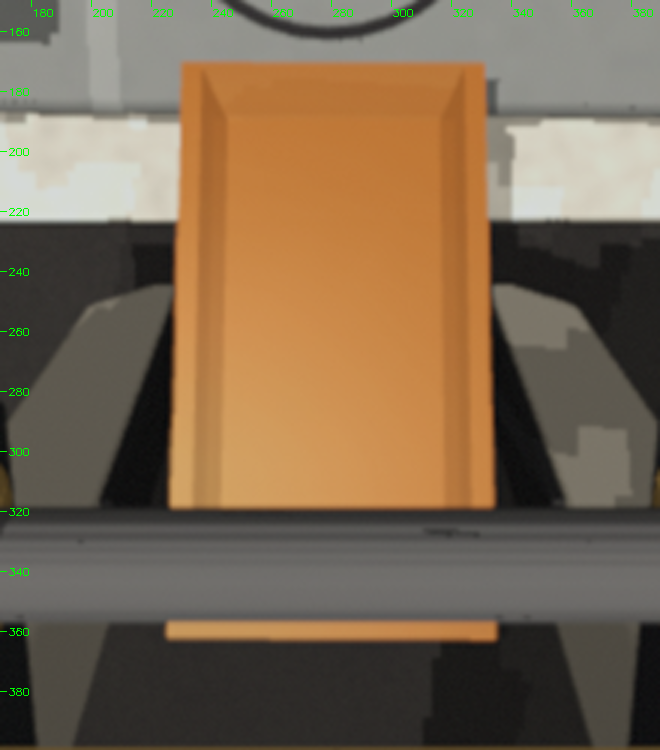

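apply_moves --rows '[[[0.52,0,0,-4,0],[0.52,0,0,-8,0],[0.52,0,0,-12,0],[0.52,1,0,-16,0],[0.52,1,0,-20,0],[0.52,2,0,-24,0],[0.52,3,0,-28,0],[0.52,4,0,-32,0],[0.52,5,0,-37,0],[0.52,5,0,-38,0]]]'

```text
clock: 51.3
tcp_pos: [0.6256, -0.0301, 0.103]
eef_rot: [0.717, -0.002, -0.697, 0.003]
force: [-2.7, 1.1, 10.2]
width: 0.0494
```

```bash
python3 - <<'E'
from go import *
go(.565,-.0304,.081,270)
snap('wrist','w41',scale=1);crop('w41','w41c',(170,150,390,400),3)
E
```

```text
pos [ 0.6256 -0.0301  0.103 ] jaw -89.9 tilt 1.63 q6 1.35 w 0.0494 F [-2.7  1.1 10.2] t 51.3
shift mm [20.3 -0.  61.2] twist 0.1
```

View pics/w41c.png

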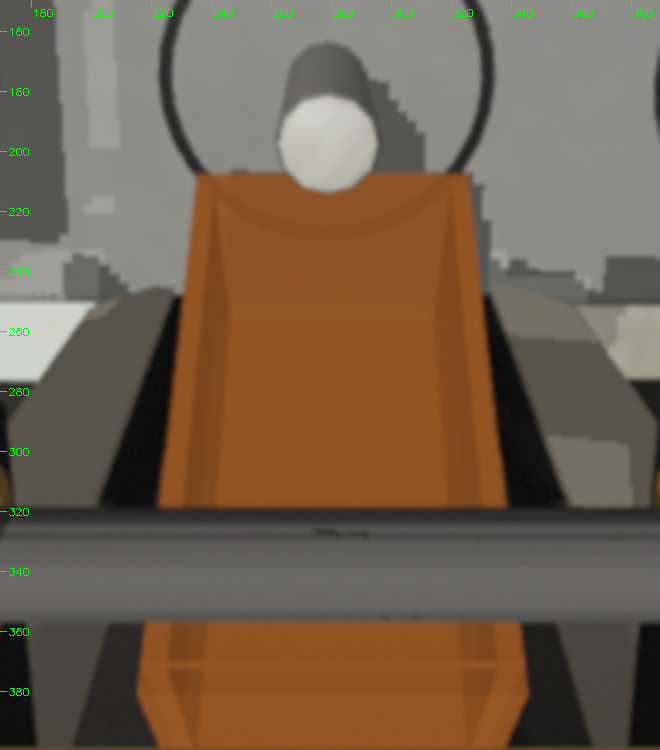

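apply_moves --rows '[[[0.4,-10,0,8,0],[0.4,-40,0,8,0],[0.4,-75,0,0,0],[0.4,-75,0,-25,0],[0.4,-75,0,-46,0],[0.4,-75,0,-46,0],[0.4,-75,0,-46,0]]]'

```text
clock: 52.05
tcp_pos: [0.6696, -0.0295, 0.1793]
eef_rot: [0.717, -0.002, -0.697, 0.003]
force: [0.1, 0.1, -1.6]
width: 0.05
```

apply_moves --rows '[[[0.4,20,0,0,0],[0.4,45,0,0,0],[0.4,60,0,0,0],[0.52,67,0,0,0],[0.52,71,0,0,0],[0.52,73,0,-3,0],[0.52,74,0,-5,0],[0.52,74,0,-5,0]]]'

```text
clock: 52.85
tcp_pos: [0.6765, -0.0301, 0.106]
eef_rot: [0.717, -0.002, -0.697, 0.004]
force: [-3.7, 0.3, 3.3]
width: 0.0494
```

```bash
python3 - <<'E'
from go import *
go(.6502,-.0304,.0859,270)
snap('wrist','w42',scale=1);crop('w42','w42c',(170,150,390,400),3)
E
```

```text
pos [ 0.6765 -0.0301  0.106 ] jaw -89.9 tilt 1.64 q6 1.36 w 0.0494 F [-3.7  0.3  3.3] t 52.85
shift mm [19.4  0.1 26.9] twist 0.1
```

View pics/w42c.png

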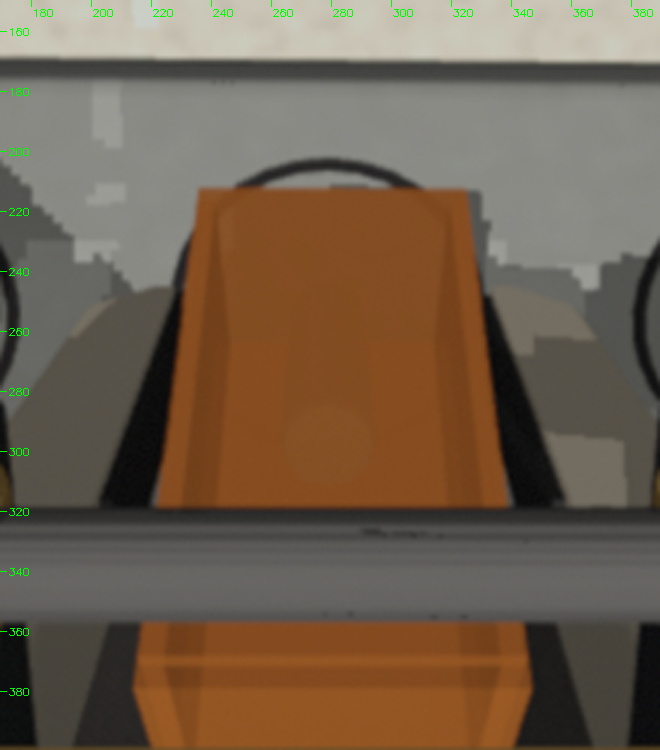

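Same state as jar 2. Release, regrip centred, swing up, release.

apply_moves --rows '[[[0.65,0,0,0,0],[0.72,0,0,0,0],[0.72,0,0,10,0],[0.72,8,0,22,0],[0.72,17,0,26,0],[0.72,18,0,26,0],[0.72,18,0,26,0],[0.53,18,0,26,0],[0.53,18,0,26,0],[0.53,18,0,26,0]]]'

```text
clock: 53.9
tcp_pos: [0.6515, -0.0303, 0.0876]
eef_rot: [0.717, -0.002, -0.697, 0.004]
force: [-0.0, -1.0, -0.6]
width: 0.0507
```

apply_moves --rows '[[[0.53,0,0,0,0],[0.53,0,0,-4,0],[0.53,1,0,-8,0],[0.53,2,0,-12,0],[0.53,4,0,-16,0],[0.53,6,0,-20,0],[0.53,8,0,-24,0],[0.53,10,0,-28,0],[0.53,11,0,-32,0],[0.53,11,0,-32,0]]]'

```text
clock: 54.9
tcp_pos: [0.6843, -0.0304, 0.0775]
eef_rot: [0.717, -0.002, -0.697, 0.004]
force: [-1.5, -0.3, 3.4]
width: 0.05
```

apply_moves --rows '[[[0.56,0,0,0,0],[0.6,0,0,0,0],[0.7,0,0,0,0],[0.7,0,0,0,0],[0.7,0,0,0,0]]]'

```text
clock: 55.4
tcp_pos: [0.6844, -0.0303, 0.0775]
eef_rot: [0.717, -0.002, -0.697, 0.004]
force: [-0.6, -0.3, -0.3]
width: 0.0649
```

```bash
python3 - <<'E'
from go import *
go(.6502,-.0304,.0859,270)
snap('wrist','w43',scale=1);crop('w43','w43c',(170,150,390,400),3)
E
```

```text
pos [ 0.6844 -0.0303  0.0775] jaw -89.9 tilt 1.72 q6 1.36 w 0.0649 F [-0.6 -0.3 -0.3] t 55.4
shift mm [-9.4  0.1 33.9] twist 0.1
```

View pics/w43c.png

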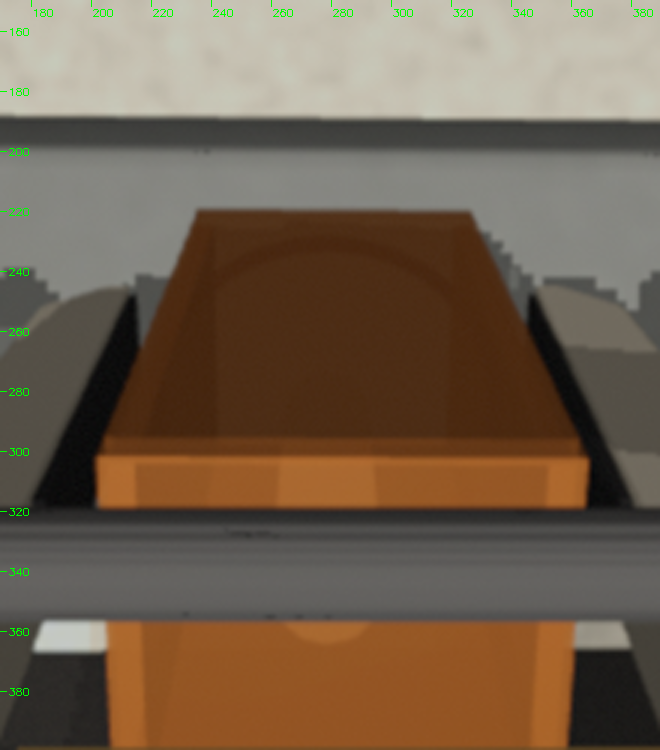

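apply_moves --rows '[[[0.72,-30,0,0,0],[0.72,-80,0,0,0],[0.8,-130,0,0,0],[0.8,-170,15,30,-8.5],[0.8,-170,35,70,-17],[0.8,-170,55,115,-25.5],[0.8,-170,75,160,-34],[0.8,-170,95,200,-42.5],[0.8,-170,114,218,-51],[0.8,-170,114,218,-59.5]]]'

```text
clock: 56.45
tcp_pos: [0.4594, -0.145, 0.2425]
eef_rot: [0.62, 0.344, -0.606, 0.36]
force: [1.0, 0.0, 0.2]
width: 0.0743
```

apply_moves --rows '[[[0.8,0,0,0,-8.5],[0.8,0,0,0,-17],[0.8,0,0,0,-25.5],[0.8,0,0,0,-34],[0.8,0,0,0,-42.5],[0.8,0,0,0,-51],[0.8,0,0,0,-59.5],[0.8,0,0,0,-68],[0.8,0,0,0,-76.5],[0.8,0,0,0,-85]]]'

```text
clock: 57.45
tcp_pos: [0.4593, -0.145, 0.2427]
eef_rot: [0.212, 0.664, -0.212, 0.685]
force: [0.6, 0.3, 0.3]
width: 0.0746
```

```bash
python3 - <<'E'
from fit import *
from go import *
s,f=snap('wrist','w44',scale=1)
bl,c=blobs(mask(f),1500)
for b,cc in zip(bl,c): 
    r=fit_w(s,f,b,np.array([.457,-.146,np.radians(161)]))
    print(cc,b.sum(),np.round(r.x[:2],4),np.degrees(r.x[2]).round(1),r.fun)
    if r.fun<.1:
        x,y=jar(r.x[:2],np.degrees(r.x[2]),.009);print(x,y);go(x,y,.10,np.degrees(r.x[2])+90)
E
```

```text
[276.65720772 175.52402573] 5286 [ 0.4579 -0.1448] 160.5 0.020062614527460627
0.46636648790811147 -0.14775904178838986
pos [ 0.4593 -0.145   0.2427] jaw 55.6 tilt 1.77 q6 -1.51 w 0.0743 F [ 0.1  0.4 -0. ] t 57.5
shift mm [142.9   0.5   3.1] twist -14.9
[486.12317881 271.16423841] 1510 [ 0.8625 -0.382 ] 173.4 1.0
```

View pics/w44.png

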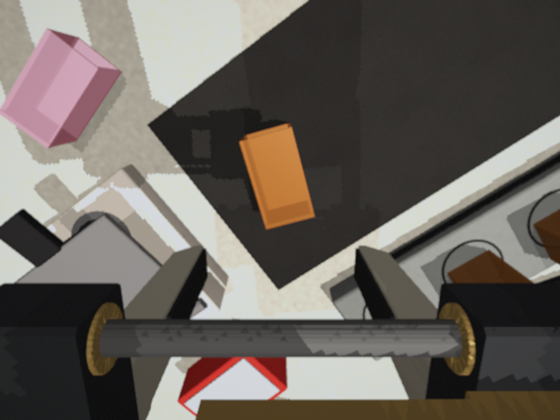

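apply_moves --rows '[[[0.7,20,0.5,3,-8.5],[0.7,50,0.5,3,-15],[0.7,90,0.5,3,-15],[0.7,125,0.5,3,-15],[0.7,150,0.5,3,-15],[0.7,160,0.5,3,-15],[0.7,160,0.5,3,-15]]]'

```text
clock: 58.2
tcp_pos: [0.4661, -0.1475, 0.0819]
eef_rot: [0.118, 0.687, -0.121, 0.707]
force: [0.4, -0.4, 0.8]
width: 0.0653
```

```bash
python3 - <<'E'
from fit import *
from go import *
s,f=snap('wrist','w45',scale=1)
go(.46637,-.14776,.0575,250.5)
E
```

```text
pos [ 0.467  -0.148   0.0832] jaw 70.5 tilt 1.76 q6 -1.78 w 0.065 F [0.6 0.8 0.8] t 58.25
shift mm [25.6  0.  -1.4] twist 0.0
```

View pics/w45.png

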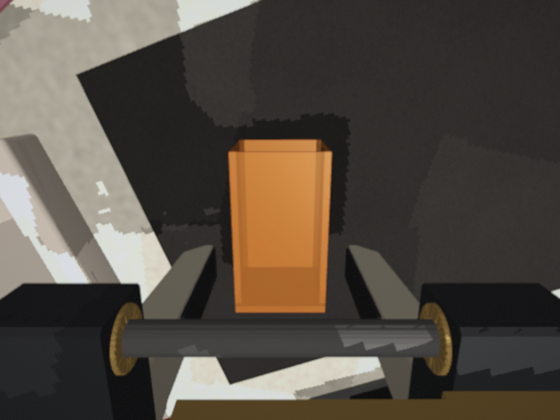

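apply_moves --rows '[[[0.7,15,0,-1,0],[0.7,25,0,-1.5,0],[0.7,25.5,0,-1.5,0],[0.4,25.5,0,-1.5,0],[0.4,25.5,0,-1.5,0],[0.4,25.5,0,-1.5,0],[0.4,10,0,-1,0],[0.4,-20,0,-1,0],[0.4,-60,0,-1,0],[0.4,-78,0,-1,0]]]'

```text
clock: 59.25
tcp_pos: [0.465, -0.1475, 0.1645]
eef_rot: [0.117, 0.685, -0.122, 0.709]
force: [1.3, 0.3, -0.9]
width: 0.0497
```

apply_moves --rows '[[[0.4,0,0,0,8.5],[0.4,0,0,0,17],[0.4,0,0,0,25.5],[0.4,0,0,0,34],[0.4,0,0,0,42.5],[0.4,0,0,0,51],[0.4,0,0,0,59.5],[0.4,0,0,0,68],[0.4,0,0,0,76.5],[0.4,0,0,0,85]]]'

```text
clock: 60.25
tcp_pos: [0.4649, -0.1475, 0.1647]
eef_rot: [0.567, 0.421, -0.554, 0.442]
force: [0.1, -0.1, -0.1]
width: 0.0498
```

apply_moves --rows '[[[0.4,0,0,0,8.5],[0.4,0,0,0,17],[0.4,0,0,0,25.5],[0.4,0,0,0,34],[0.4,0,0,0,42.5],[0.4,0,0,0,51],[0.4,0,0,0,59.5],[0.4,0,0,0,68],[0.4,0,0,0,75.5]]]'

```text
clock: 61.15
tcp_pos: [0.4648, -0.1474, 0.1649]
eef_rot: [0.719, -0.009, -0.695, 0.0]
force: [-1.2, 0.3, -1.1]
width: 0.0496
```

```bash
python3 - <<'E'
from fit import *
from go import *
s,f=snap('wrist','w46',scale=1)
go(.54,-.130,.079,270)
E
```

```text
pos [ 0.4648 -0.1475  0.1649] jaw -91.0 tilt 2.04 q6 1.04 w 0.0494 F [-0.1 -0.2 -0.8] t 61.2
shift mm [ 88.1 -19.9 -72. ] twist -1.0
```

View pics/w46.png

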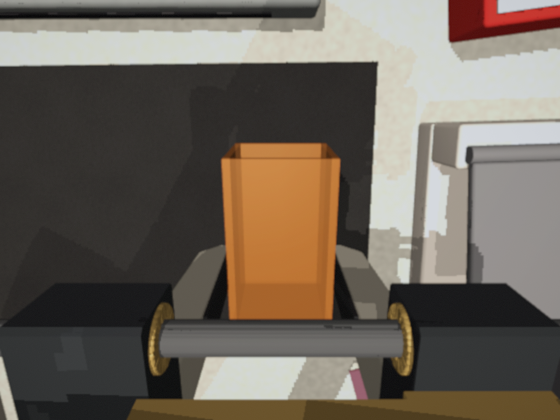

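apply_moves --rows '[[[0.4,0,-10,-40,-1],[0.4,0,-19,-72,-1],[0.4,40,-19.5,-72,-1],[0.4,75,-19.5,-72,-1],[0.52,88,-19.5,-72,-1],[0.52,88,-19.5,-72,-1],[0.52,88,-19.5,-85,-1],[0.52,88,-19.5,-93,-1],[0.52,88,-19.5,-97,-1],[0.52,88,-19.5,-97,-1]]]'

```text
clock: 62.2
tcp_pos: [0.56, -0.1304, 0.0806]
eef_rot: [0.715, -0.003, -0.699, 0.004]
force: [-16.2, 0.2, 6.2]
width: 0.0497
```

apply_moves --rows '[[[0.52,-3,0,-3,0],[0.52,-6,0,-5,0],[0.52,-9,0,-7,0],[0.52,-12,0,-9,0],[0.52,-15,0,-11,0],[0.52,-18,0,-14,0],[0.52,-20,0,-17,0],[0.52,-22,0,-20,0],[0.52,-24,0,-23,0],[0.52,-24,0,-23,0]]]'

```text
clock: 63.2
tcp_pos: [0.5831, -0.1302, 0.1056]
eef_rot: [0.715, -0.004, -0.699, 0.005]
force: [-3.8, -0.2, 0.7]
width: 0.0496
```

```bash
python3 - <<'E'
from go import *
go(.565,-.130,.081,270)
snap('wrist','w47',scale=1);crop('w47','w47c',(170,150,390,400),3)
E
```

```text
pos [ 0.5831 -0.1302  0.1056] jaw -89.9 tilt 1.48 q6 1.16 w 0.0496 F [-3.8 -0.2  0.7] t 63.2
shift mm [24.1 -0.5 18.7] twist 0.1
```

View pics/w47c.png

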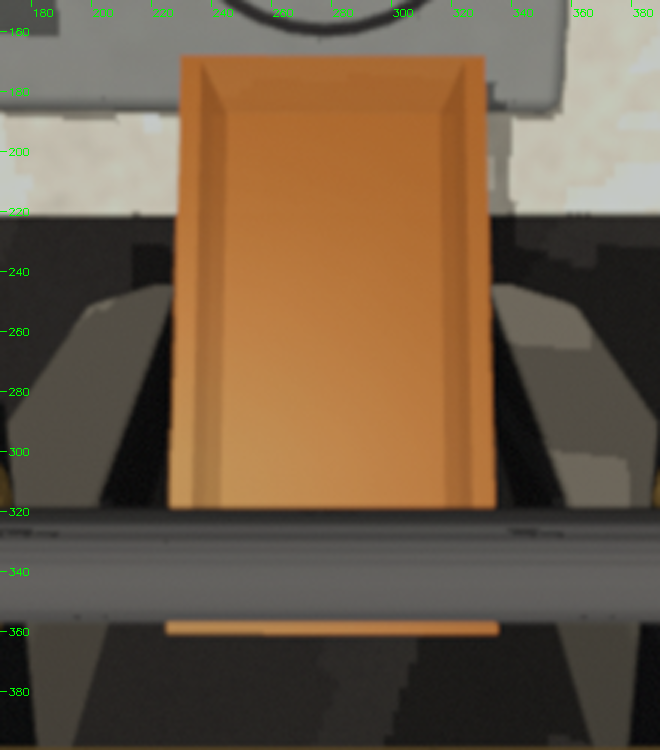

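apply_moves --rows '[[[0.52,0,0,-4,0],[0.52,0,0,-8,0],[0.52,0,0,-12,0],[0.52,1,0,-16,0],[0.52,1,0,-20,0],[0.52,2,0,-24,0],[0.52,3,0,-28,0],[0.52,4,0,-32,0],[0.52,5,0,-37,0],[0.52,6,0,-38,0]]]'

```text
clock: 64.25
tcp_pos: [0.6247, -0.1308, 0.1039]
eef_rot: [0.718, -0.004, -0.696, 0.005]
force: [-1.4, 0.9, 14.8]
width: 0.0498
```

```bash
python3 - <<'E'
from go import *
go(.671,-.130,.180,270)
snap('wrist','w48',scale=1);crop('w48','w48c',(170,150,390,400),3)
E
```

```text
pos [ 0.6247 -0.1308  0.1039] jaw -89.9 tilt 1.98 q6 1.19 w 0.0498 F [-1.4  0.9 14.8] t 64.25
shift mm [-74.6   0.3 -48.7] twist 0.1
```

View pics/w48c.png

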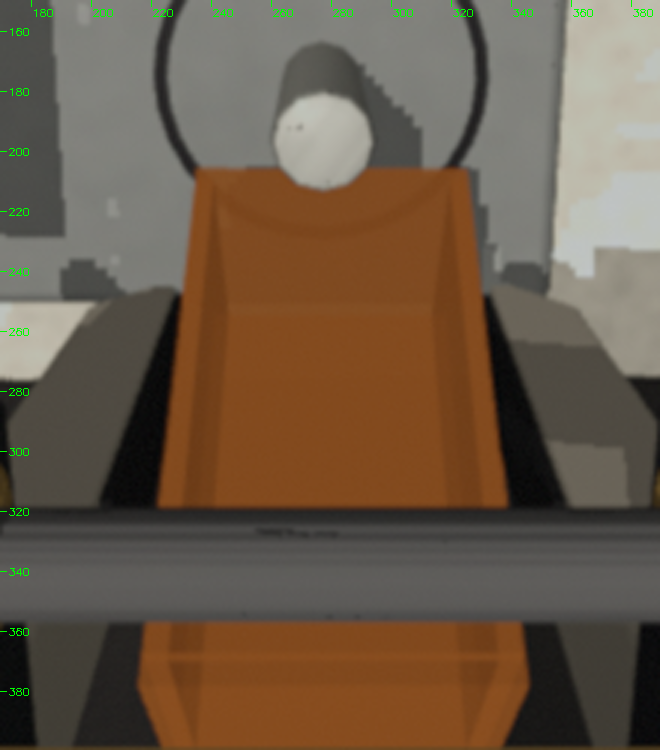

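apply_moves --rows '[[[0.4,-10,0,8,0],[0.4,-40,0,8,0],[0.4,-75,0,0,0],[0.4,-75,0,-25,0],[0.4,-75,0,-48,0],[0.4,-75,0,-48,0],[0.4,-75,0,-48,0]]]'

```text
clock: 65.0
tcp_pos: [0.6704, -0.1297, 0.1803]
eef_rot: [0.718, -0.004, -0.696, 0.005]
force: [-0.3, -0.7, -0.6]
width: 0.0495
```

apply_moves --rows '[[[0.4,20,0,0,0],[0.4,45,0,0,0],[0.4,60,0,0,0],[0.52,67,0,0,0],[0.52,71,0,0,0],[0.52,73,0,-3,0],[0.52,74,0,-5,0],[0.52,74,0,-5,0]]]'

```text
clock: 65.8
tcp_pos: [0.6817, -0.131, 0.1141]
eef_rot: [0.723, -0.005, -0.691, 0.007]
force: [0.9, 3.8, 24.1]
width: 0.0501
```

```bash
python3 - <<'E'
from go import *
go(.6502,-.130,.0876,270)
snap('wrist','w49',scale=1);crop('w49','w49c',(170,150,390,400),3)
E
```

```text
pos [ 0.6817 -0.131   0.1141] jaw -89.9 tilt 2.79 q6 1.22 w 0.0501 F [ 0.9  3.8 24.1] t 65.8
shift mm [25.  -1.5 32.7] twist 0.1
```

View pics/w49c.png

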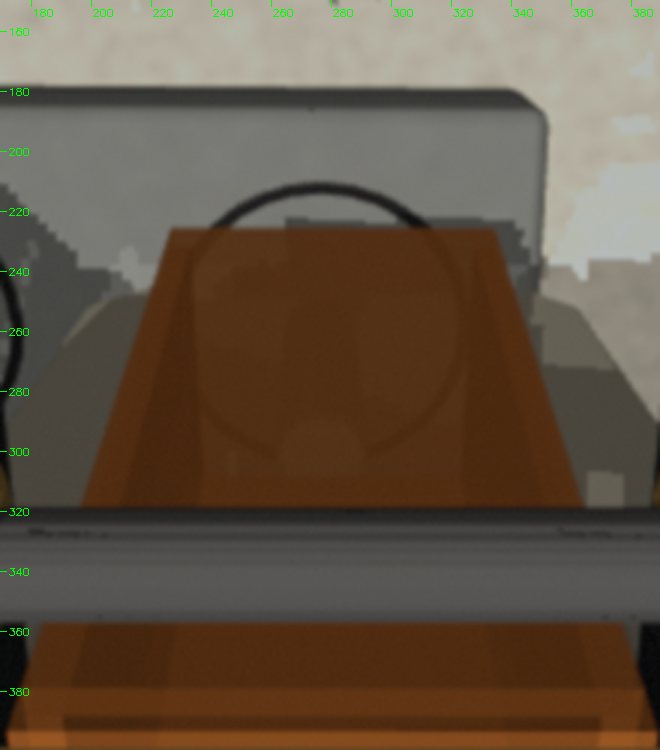

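apply_moves --rows '[[[0.4,-5,0,0,0],[0.4,-15,-0.5,0,0],[0.4,-15,-0.5,8,0],[0.4,-15,-0.5,15,0],[0.4,-15,-0.5,15,0],[0.4,-15,-0.5,15,0]]]'

```text
clock: 66.45
tcp_pos: [0.6652, -0.1302, 0.1274]
eef_rot: [0.723, -0.005, -0.691, 0.006]
force: [0.8, -0.3, -0.3]
width: 0.0495
```

```bash
python3 - <<'E'
from go import *
go(.6632,-.130,.069,270)
snap('wrist','w50',scale=1);crop('w50','w50c',(170,150,390,400),3)
snap('scene','s50');crop('s50','s50c',(200,120,400,290),4)
E
```

```text
pos [ 0.6652 -0.1302  0.1274] jaw -89.9 tilt 2.69 q6 1.21 w 0.0495 F [ 0.8 -0.3 -0.3] t 66.45
shift mm [58.3 -1.1  4.5] twist 0.1
```

View pics/w50c.png

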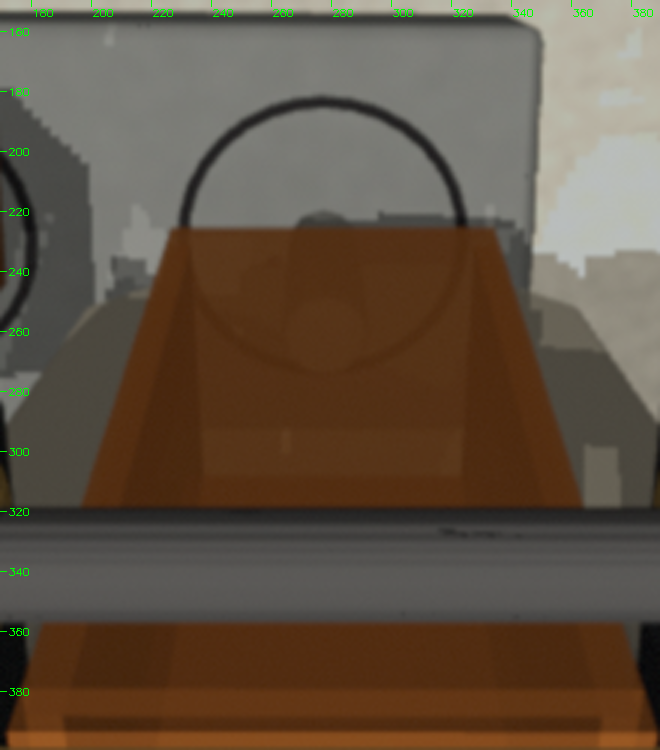

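View pics/s50c.png

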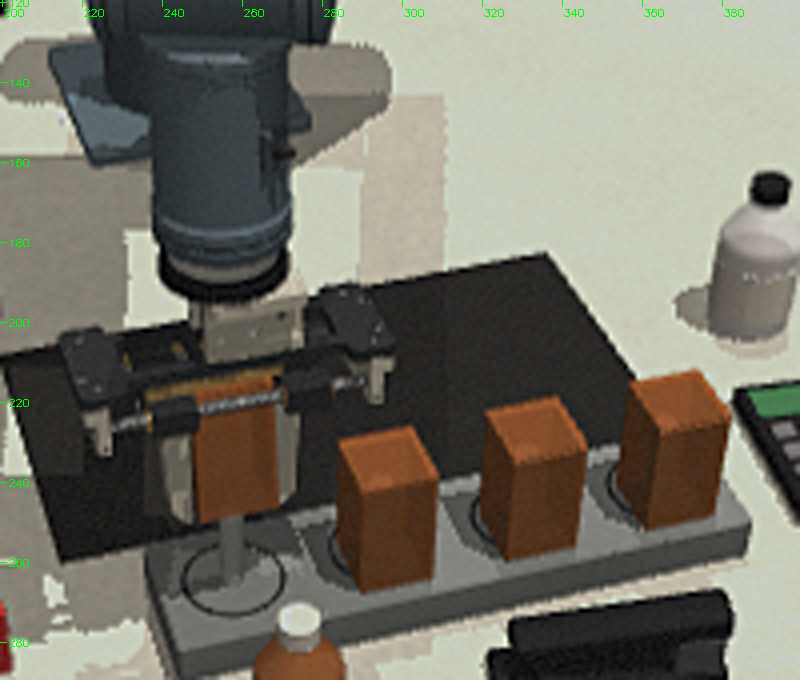

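apply_moves --rows '[[[0.4,15,0,1,0],[0.4,30,0,1.5,0],[0.4,42,-0.5,2,0],[0.4,50,-0.5,2.5,0],[0.4,54,-0.5,2.5,0],[0.4,54,-0.5,2.5,0]]]'

```text
clock: 67.15
tcp_pos: [0.6655, -0.1306, 0.0728]
eef_rot: [0.722, -0.005, -0.691, 0.006]
force: [0.4, -0.3, -0.4]
width: 0.0502
```

apply_moves --rows '[[[0.54,0,0,0,0],[0.57,0,0,0,0],[0.62,0,0,0,0],[0.68,0,0,0,0],[0.68,0,0,0,0],[0.68,0,0,0,0]]]'

```text
clock: 67.75
tcp_pos: [0.6655, -0.1306, 0.073]
eef_rot: [0.723, -0.005, -0.691, 0.006]
force: [0.1, 0.1, 0.9]
width: 0.0632
```

```bash
python3 - <<'E'
from go import *
go(.6632,-.130,.069,270)
snap('wrist','w51',scale=1);crop('w51','w51c',(170,150,390,400),3)
snap('scene','s51');crop('s51','s51c',(200,120,400,290),4)
E
```

```text
pos [ 0.6655 -0.1306  0.073 ] jaw -89.9 tilt 2.69 q6 1.21 w 0.0632 F [0.1 0.1 0.9] t 67.75
shift mm [ 3.9 -0.6  2.5] twist 0.1
```

View pics/w51c.png

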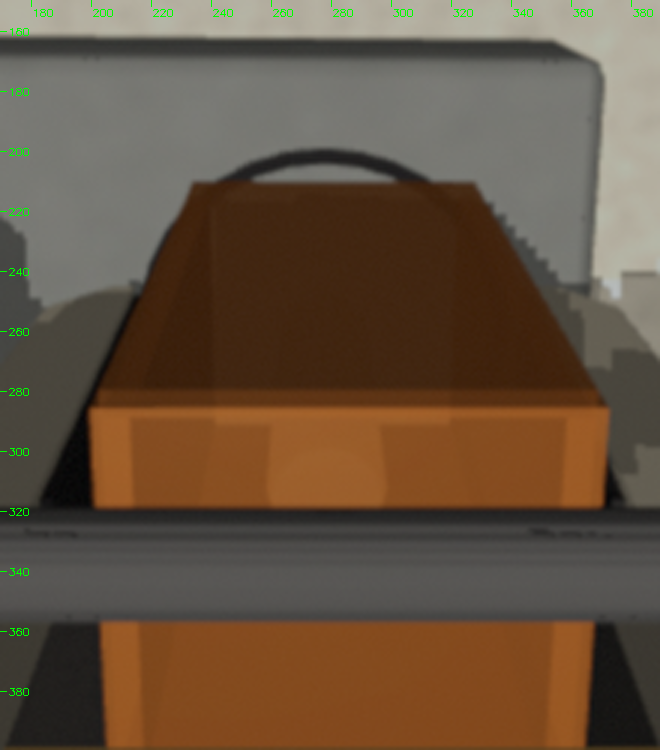

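View pics/s51c.png

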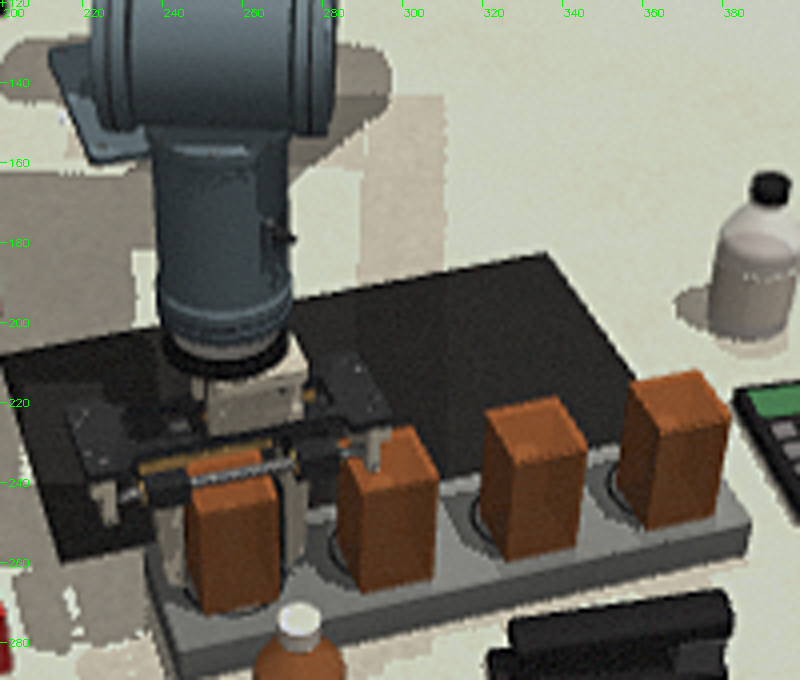

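apply_moves --rows '[[[0.7,-20,0,-1,0],[0.7,-50,0,-2,0],[0.7,-90,0,-4,0],[0.7,-130,0,-6,0],[0.7,-170,0,20,0],[0.7,-170,0,60,0],[0.7,-170,0,110,0],[0.7,-170,0,160,0],[0.7,-170,0,200,0],[0.7,-170,0,200,0]]]'

```text
clock: 68.85
tcp_pos: [0.4534, -0.127, 0.2335]
eef_rot: [0.721, -0.005, -0.693, 0.005]
force: [1.2, -0.2, -0.6]
width: 0.0651
```

```bash
python3 - <<'E'
from fit import *
from go import *
s,f=snap('top','t52',scale=1.4)
s2,f2=snap('scene','s52',scale=1.4)
go(.36,-.3386,.2,270)
# check upright jar hypotheses: fit (x,y,yaw) of upright box on deck with both views
def up(x,y,yaw,zt=.125):
    c,si=np.cos(yaw),np.sin(yaw)
    return [np.array([x+c*a-si*b,y+si*a+c*b,z]) for a in(-.025,.025) for b in(-.025,.025) for z in(.035,zt)]
def c2(p,f,b):
    q=np.array([proj(f,X) for X in up(*p)]);im=np.zeros(b.shape,np.uint8);cv2.fillConvexPoly(im,cv2.convexHull((q*16).astype(np.int32)),255,cv2.LINE_AA,4)
    return np.abs(im/255.-b).sum()/b.sum()
bl,c=blobs(mask(f),300)
for b,cc in zip(bl,c):
    X=at_z(f,cc,.1)
    p0=np.array([X[0],X[1],0,.125])
    r=minimize(c2,p0,args=(f,b),method='Nelder-Mead',options=dict(initial_simplex=p0+np.vstack([np.zeros(4),np.diag([.01,.01,.15,.01])]),xatol=1e-4,fatol=1e-4))
    print(cc.round(),np.round(r.x,3),round(r.fun,3))
E
```

```text
pos [ 0.4582 -0.1285  0.2347] jaw -90.0 tilt 2.8 q6 1.05 w 0.0652 F [-0.6 -0.2  1. ] t 68.95
shift mm [ 33.7 209.5  99.9] twist 0.0
[212. 153.] [ 0.694  0.18  -0.016  0.049] 0.073
[252. 154.] [0.693 0.072 0.013 0.048] 0.063
[292. 155.] [ 0.693 -0.035  0.017  0.047] 0.074
[332. 161.] [ 0.678 -0.14  -0.019  0.055] 0.063
```

View pics/t52.png

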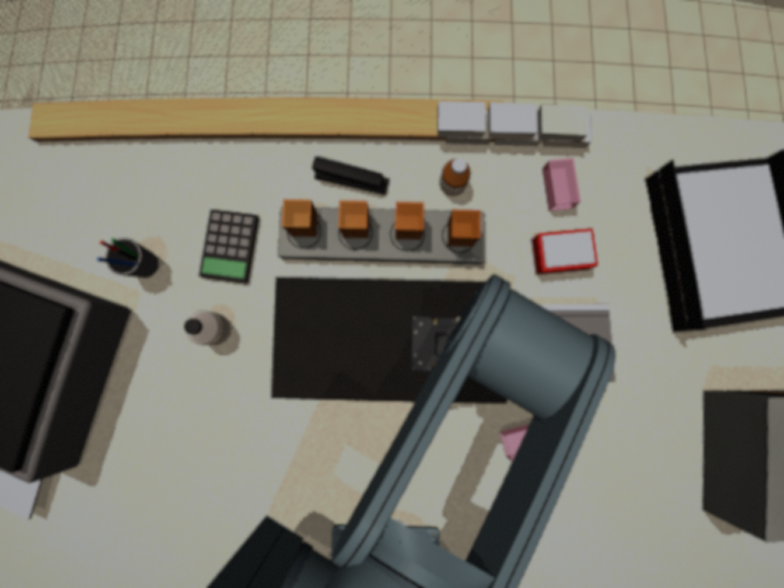

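View pics/s52.png

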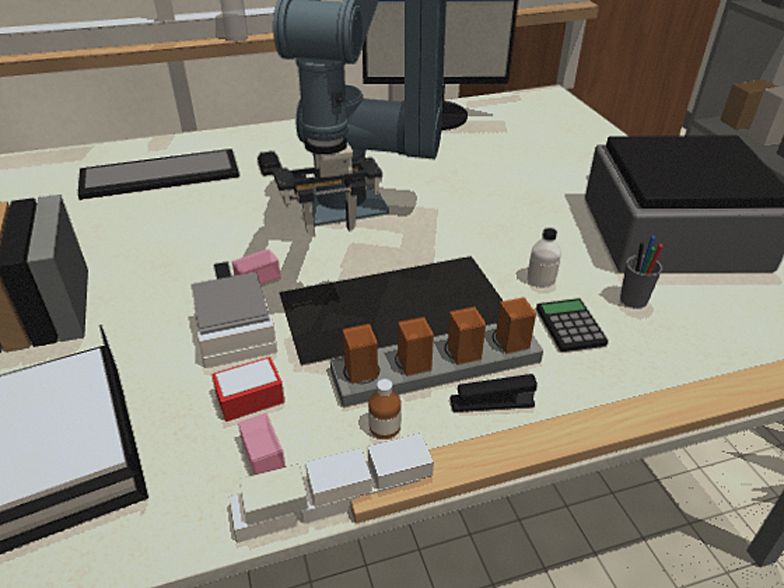

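```bash
python3 - <<'E'
from fit import *
f=load('t52');g=load('s52')
crop('t52','t52c',(190,130,350,190),5)
crop('s52','s52c',(230,205,390,290),5)
E
```

```text
(no output)
```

View pics/t52c.png

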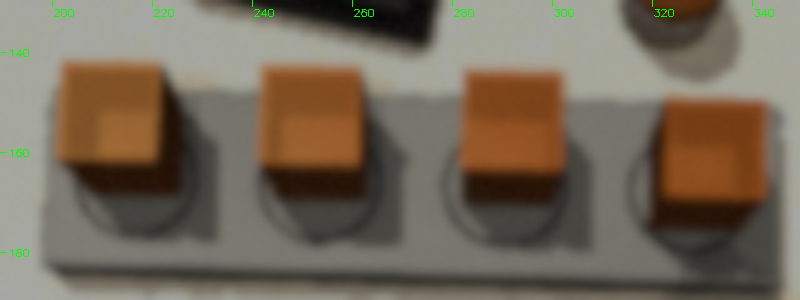

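View pics/s52c.png

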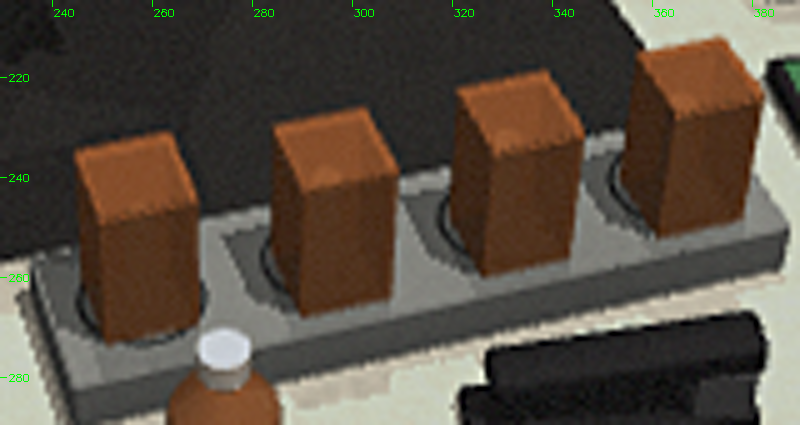

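```bash
python3 - <<'E'
from fit import *
f=load('t52');g=load('s52')
T=lambda x,y,k,b:(x/k+b[0]-.5,y/k+b[1]-.5)
pegs=[(.6642,.1696),(.6641,.0696),(.6631,-.0304),(.662,-.1301)]
for a,b,p in zip([(112,112),(311,117),(513,122),(717,150)],[(699,77),(521,112),(336,149),(137,178)],pegs):
    x,e=tri(ray(f,T(*a,5,(190,130))),ray(g,T(*b,5,(230,205))));print(x.round(4),round(e,4),'dist',np.hypot(*(x[:2]-p)).round(4))
E
```

```text
[0.6775 0.1684 0.1214] 0.0018 dist 0.0133
[0.6761 0.0689 0.1223] 0.0017 dist 0.0121
[ 0.6752 -0.031   0.1232] 0.0016 dist 0.0121
[ 0.6638 -0.1317  0.1216] 0.0018 dist 0.0024
```

All four jars are within 14 mm of their pegs, with tops level at about 0.122 m. Next, the cover: moving above the tab.

apply_moves --rows '[[[0.7,-10,40,20,0],[0.7,-10,80,40,0],[0.7,-10,120,60,0],[0.7,-10,160,80,0],[0.7,-10,190,95,0],[0.7,0,209,95,0],[0.7,0,209,95,0],[0.7,0,209,95,0]]]'

```text
clock: 69.75
tcp_pos: [0.3641, -0.338, 0.2335]
eef_rot: [0.723, -0.006, -0.691, 0.006]
force: [-0.7, 0.9, -0.5]
width: 0.0652
```

```bash
python3 - <<'E'
from go import *
s,f=snap('wrist','w53',scale=1.4); np.save('pics/w53s.npy',s,allow_pickle=True)
go(.364,-.3386,.107,271)
E
```

```text
pos [ 0.3642 -0.3374  0.2338] jaw -90.0 tilt 2.78 q6 0.57 w 0.065 F [ 0.1  0.5 -0.5] t 69.8
shift mm [126.6  -0.8   6. ] twist -1.0
```

View pics/w53.png

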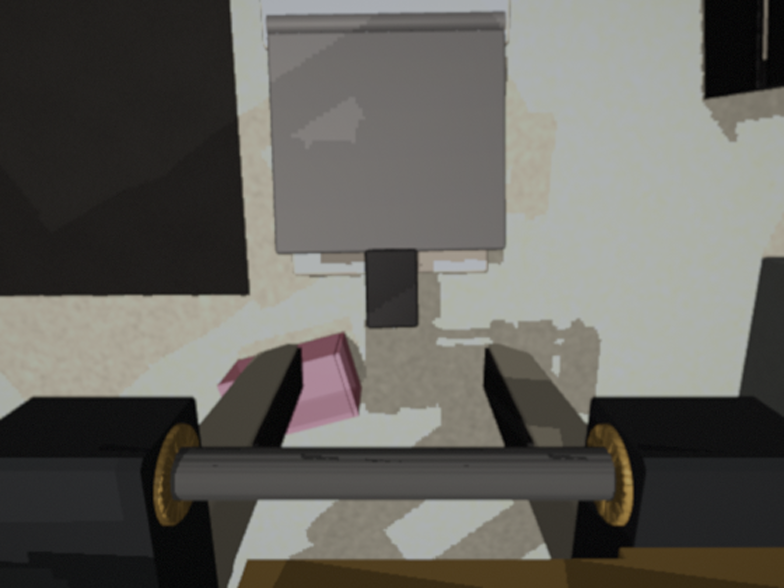

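```bash
python3 - <<'E'
from go import *
s=np.load('pics/w53s.npy',allow_pickle=True).item();f=load('w53');W=toolT(s)@np.array(f['T_tool_cam'])
t=load('top0');g=load('scene0')
T=lambda x,y,k,b:(x/k+b[0]-.5,y/k+b[1]-.5)
for n,w,a,b in [('tabendL',(366,326),(293,540),(215,35)),('tabendR',(418,326),(366,540),(163,43)),('frontL',(275,252),(165,437),(315,73)),('frontR',(506,247),(478,437),(83,117)),('backL',(266,30),(152,155),(358,228)),('backR',(506,27),(450,155),(110,275))]:
    wu=(w[0]/1.4,w[1]/1.4)
    x,e=tri(ray(f,wu,W),ray(g,T(*b,5,(120,180))),ray(t,T(*a,6,(360,200))))
    print(n,x.round(4),round(e,4),'z=.1:',at_z(f,wu,.1,W).round(4))
E
```

```text
tabendL [ 0.3482 -0.3242  0.1091] 0.0009 z=.1: [ 0.346  -0.3246  0.1   ]
tabendR [ 0.3487 -0.3537  0.1105] 0.0007 z=.1: [ 0.3458 -0.355   0.1   ]
frontL [ 0.389  -0.2737  0.0996] 0.0008 z=.1: [ 0.3897 -0.274   0.1   ]
frontR [ 0.3913 -0.4041  0.1006] 0.0014 z=.1: [ 0.3923 -0.4042  0.1   ]
backL [ 0.5076 -0.272   0.0804] 0.0017 z=.1: [ 0.504  -0.2755  0.1   ]
backR [ 0.5095 -0.402   0.0825] 0.0011 z=.1: [ 0.506  -0.3982  0.1   ]
```

```bash
python3 - <<'E'
from go import *
go(.363,-.3387,.103,270.9)
E
```

```text
pos [ 0.3642 -0.3374  0.2338] jaw -90.0 tilt 2.78 q6 0.57 w 0.065 F [ 0.1  0.5 -0.5] t 69.8
shift mm [130.6  -0.8   7.2] twist -0.9
```

apply_moves --rows '[[[0.6,30,-0.8,2,-1],[0.6,65,-0.8,4,-1],[0.6,95,-0.8,6,-1],[0.6,120,-0.8,7,-1],[0.6,130,-0.8,7,-1],[0.6,130.5,-0.8,7,-1],[0.29,130.5,-0.8,7,-1],[0.29,130.5,-0.8,7,-1],[0.29,130.5,-0.8,7,-1],[0.29,130.5,-0.8,7,-1]]]'

```text
clock: 70.8
tcp_pos: [0.3635, -0.3393, 0.104]
eef_rot: [0.723, 0.0, -0.69, 0.013]
force: [-0.1, -1.5, 1.5]
width: 0.0294
```

```bash
python3 - <<'E'
from go import *
go(.363,-.3387,.103,270.9)
T=toolT(arm.state())
H=np.array([.513,-.337,.0767]);u=np.array([-np.cos(.016),-np.sin(.016),0])
p0=T[:3,3]
for ph in np.radians(np.arange(8.9,116,6)):
    P=H+.152*(np.cos(ph)*u+np.sin(ph)*np.array([0,0,1]))+[0,0,.003]
    print(np.degrees(ph).round(1),P.round(4),(T[:3,:3].T@(P-p0)*1000).round(1))
snap('wrist','w54',scale=1)
E
```

```text
pos [ 0.3635 -0.3393  0.104 ] jaw -89.0 tilt 2.88 q6 0.53 w 0.0294 F [-0.1 -1.5  1.5] t 70.8
shift mm [ 1.  -0.6  0.6] twist 0.1
8.9 [ 0.3628 -0.3394  0.1032] [0.8 0.1 0.7]
14.9 [ 0.3661 -0.3394  0.1188] [-14.6   0.4  -3.3]
20.9 [ 0.371  -0.3393  0.1339] [-29.5   0.7  -8.9]
26.9 [ 0.3775 -0.3392  0.1485] [-43.7   1.  -16. ]
32.9 [ 0.3854 -0.339   0.1623] [-57.1   1.3 -24.6]
38.9 [ 0.3947 -0.3389  0.1752] [-69.6   1.5 -34.5]
44.9 [ 0.4053 -0.3387  0.187 ] [-80.9   1.8 -45.6]
50.9 [ 0.4171 -0.3385  0.1977] [-91.    2.  -57.9]
56.9 [ 0.43   -0.3383  0.207 ] [-99.8   2.2 -71.2]
62.9 [ 0.4438 -0.3381  0.215 ] [-107.1    2.4  -85.3]
68.9 [ 0.4583 -0.3379  0.2215] [-112.9    2.5 -100.1]
74.9 [ 0.4734 -0.3376  0.2265] [-117.1    2.6 -115.5]
80.9 [ 0.489  -0.3374  0.2298] [-119.8    2.7 -131.2]
86.9 [ 0.5048 -0.3371  0.2315] [-120.7    2.8 -147.1]
92.9 [ 0.5207 -0.3369  0.2315] [-120.     2.8 -162.9]
98.9 [ 0.5365 -0.3366  0.2299] [-117.6    2.8 -178.7]
104.9 [ 0.5521 -0.3364  0.2266] [-113.6    2.8 -194.1]
110.9 [ 0.5672 -0.3361  0.2217] [-108.     2.7 -209. ]
```

View pics/w54.png

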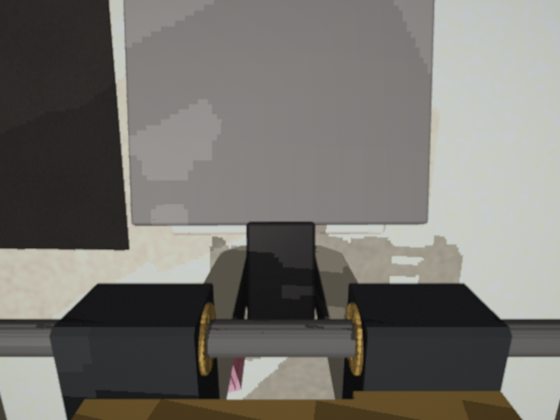

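apply_moves --rows '[[[0.29,-7,0,-1,0],[0.29,-15,0.4,-3.3,0],[0.29,-22,0.5,-6,0],[0.29,-29.5,0.7,-9,0],[0.29,-37,1,-12,0],[0.29,-44,1,-16,0],[0.29,-51,1,-20,0],[0.29,-57,1.3,-24.6,0],[0.29,-64,1.5,-29.5,0],[0.29,-70,1.5,-34.5,0]]]'

```text
clock: 71.85
tcp_pos: [0.3948, -0.3387, 0.1758]
eef_rot: [0.723, 0.0, -0.691, 0.013]
force: [2.5, -0.5, -7.4]
width: 0.0296
```

```bash
python3 - <<'E'
from go import *
go(.3947,-.3389,.1752,270.9)
T=toolT(arm.state())
H=np.array([.513,-.337,.0767]);u=np.array([-np.cos(.016),-np.sin(.016),0])
p0=T[:3,3]
d=p0-[0,0,.003]-H; print('angle',np.degrees(np.arctan2(d[2],-d[0])),'r',np.hypot(d[0],d[2]))
for ph in np.radians(np.arange(40,78,4)):
    P=H+.152*(np.cos(ph)*u+np.sin(ph)*np.array([0,0,1]))+[0,0,.003]
    print(np.degrees(ph).round(1),(T[:3,:3].T@(P-p0)*1000).round(1))
snap('wrist','w55',scale=1)
snap('scene','s55');crop('s55','s55c',(120,100,260,260),4)
E
```

```text
pos [ 0.3948 -0.3387  0.1758] jaw -89.0 tilt 2.83 q6 0.6 w 0.0296 F [ 2.5 -0.5 -7.4] t 71.85
shift mm [0.6 0.2 0.2] twist 0.1
angle 39.10767087344912 r 0.15229529780355802
40.0 [-1.6  0.3 -1.8]
44.0 [-9.1  0.4 -9.3]
48.0 [-16.1   0.6 -17.2]
52.0 [-22.5   0.7 -25.7]
56.0 [-28.4   0.8 -34.5]
60.0 [-33.6   0.9 -43.8]
64.0 [-38.1   1.1 -53.4]
68.0 [-42.    1.1 -63.2]
72.0 [-45.2   1.2 -73.4]
76.0 [-47.6   1.3 -83.7]
```

View pics/s55c.png

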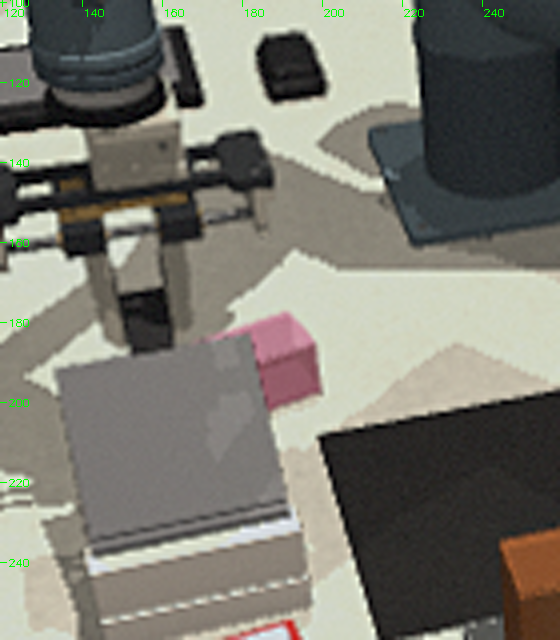

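View pics/w55.png

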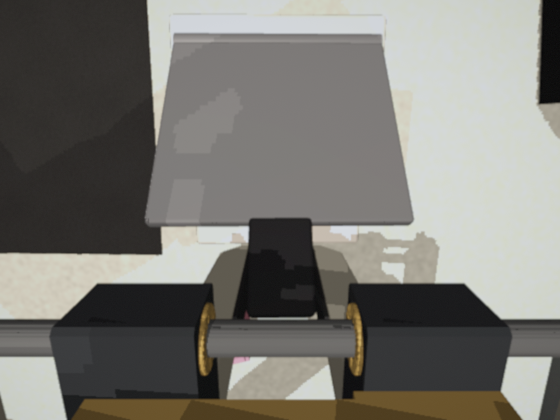

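apply_moves --rows '[[[0.29,-9,0.4,-9,0],[0.29,-16,0.6,-17,0],[0.29,-22.5,0.7,-25.5,0],[0.29,-28.5,0.8,-34.5,0],[0.29,-33.5,0.9,-44,0],[0.29,-38,1,-53.5,0],[0.29,-42,1.1,-63,0],[0.29,-45,1.2,-73.5,0],[0.29,-47.5,1.3,-84,0],[0.29,-47.5,1.3,-84,0]]]'

```text
clock: 72.95
tcp_pos: [0.4788, -0.3371, 0.2282]
eef_rot: [0.724, 0.001, -0.69, 0.013]
force: [0.3, 2.7, -0.1]
width: 0.0298
```

```bash
python3 - <<'E'
from go import *
go(.3947,-.3389,.1752,270.9)
T=toolT(arm.state())
H=np.array([.513,-.337,.0767]);u=np.array([-np.cos(.016),-np.sin(.016),0])
p0=T[:3,3]
d=p0-[0,0,.003]-H; print('angle',np.degrees(np.arctan2(d[2],-d[0])),'r',np.hypot(d[0],d[2]))
for ph in np.radians(np.arange(80,118,4)):
    P=H+.152*(np.cos(ph)*u+np.sin(ph)*np.array([0,0,1]))+[0,0,.003]
    print(np.degrees(ph).round(1),(T[:3,:3].T@(P-p0)*1000).round(1))
snap('wrist','w56',scale=1)
E
```

```text
pos [ 0.4788 -0.3371  0.2282] jaw -88.9 tilt 2.98 q6 0.73 w 0.0298 F [ 0.3  2.7 -0.1] t 72.95
shift mm [48.9 -0.8 86.6] twist 0.2
angle 77.01825921269624 r 0.1524419068613963
80.0 [-0.8  0.5 -7.9]
84.0 [ -1.7   0.6 -18.5]
88.0 [ -1.9   0.6 -29.1]
92.0 [ -1.4   0.6 -39.7]
96.0 [ -0.2   0.7 -50.2]
100.0 [  1.8   0.7 -60.6]
104.0 [  4.5   0.7 -70.9]
108.0 [  7.9   0.6 -80.9]
112.0 [ 12.1   0.6 -90.7]
116.0 [  16.8    0.6 -100.2]
```

View pics/w56.png

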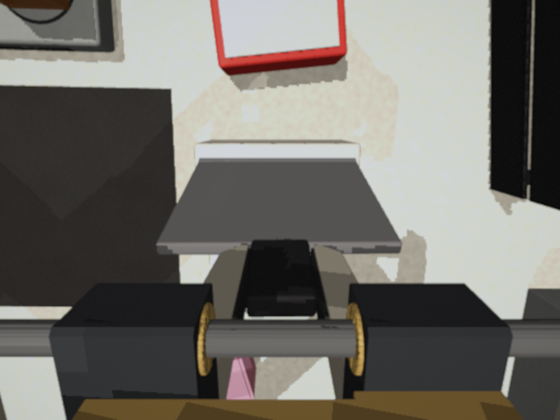

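apply_moves --rows '[[[0.29,-1,0.5,-9,0],[0.29,-1.7,0.6,-18.5,0],[0.29,-2,0.6,-29,0],[0.29,-1.5,0.6,-40,0],[0.29,0,0.7,-50,0],[0.29,2,0.7,-60.5,0],[0.29,4.5,0.7,-71,0],[0.29,8,0.6,-81,0],[0.29,11,0.6,-88,0],[0.29,11,0.6,-88,0]]]'

```text
clock: 74.0
tcp_pos: [0.5693, -0.3357, 0.2226]
eef_rot: [0.726, 0.001, -0.688, 0.014]
force: [1.8, 4.8, 3.3]
width: 0.0301
```

```bash
python3 - <<'E'
from go import *
T=toolT(arm.state())
H=np.array([.513,-.337,.0767])
p0=T[:3,3]
d=p0-[0,0,.003]-H; print('angle',np.degrees(np.arctan2(d[2],-d[0])),'r',np.hypot(d[0],d[2]))
go(.57,-.337,.26,270.9)
snap('wrist','w57',scale=1)
snap('scene','s57');crop('s57','s57c',(120,80,260,260),4)
E
```

```text
angle 111.50820461780215 r 0.15362845049793933
pos [ 0.5693 -0.3357  0.2226] jaw -88.9 tilt 3.23 q6 0.83 w 0.0301 F [1.8 4.8 3.3] t 74.0
shift mm [-37.3   2.   -2.6] twist 0.2
```

View pics/w57.png

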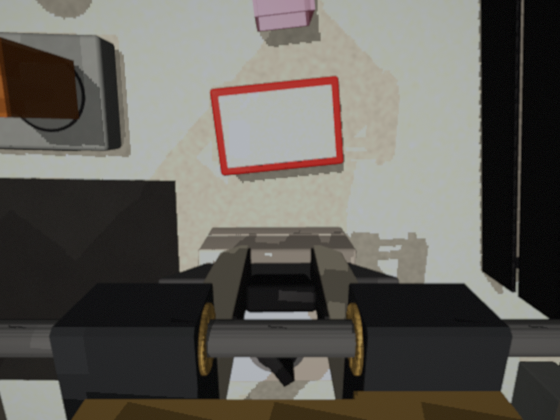

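View pics/s57c.png

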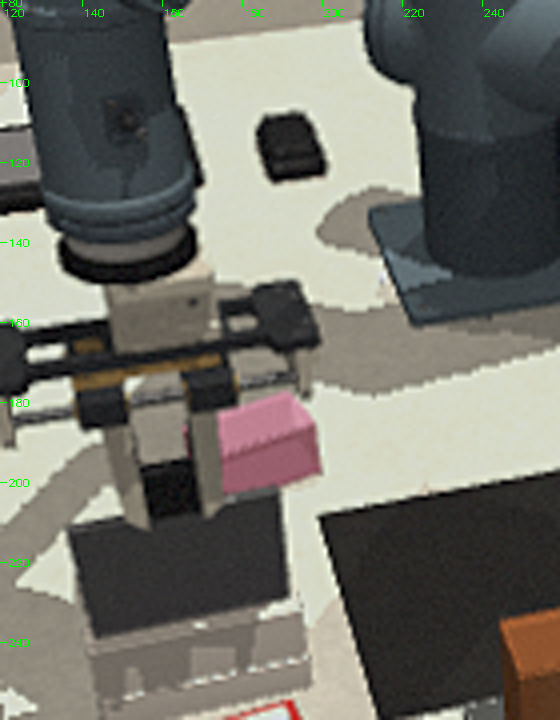

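apply_moves --rows '[[[0.36,0,0,0,0],[0.45,0,0,0,0],[0.5,0,0,0,0],[0.5,-20,0,0,0],[0.5,-50,0,0,0],[0.5,-80,0,0,0],[0.5,-90,0,40,0],[0.5,-90,0,85,0],[0.5,-90,0,130,0],[0.5,-90,0,130,0]]]'

```text
clock: 75.1
tcp_pos: [0.43, -0.3367, 0.3056]
eef_rot: [0.725, -0.001, -0.689, 0.012]
force: [0.9, 0.3, 0.5]
width: 0.0462
```

```bash
python3 - <<'E'
from go import *
s,f=snap('wrist','w58',scale=1.4);np.save('pics/w58s.npy',s,allow_pickle=True)
snap('top','t58');crop('t58','t58c',(360,190,460,310),5)
snap('scene','s58');crop('s58','s58c',(100,120,260,280),4)
go(.41,-.338,.26,270.9)
E
```

```text
pos [ 0.4349 -0.3375  0.3064] jaw -89.0 tilt 3.35 q6 0.67 w 0.0467 F [-0.2  0.1  0.1] t 75.25
shift mm [44.9 -0.9 27.4] twist 0.1
```

View pics/w58.png

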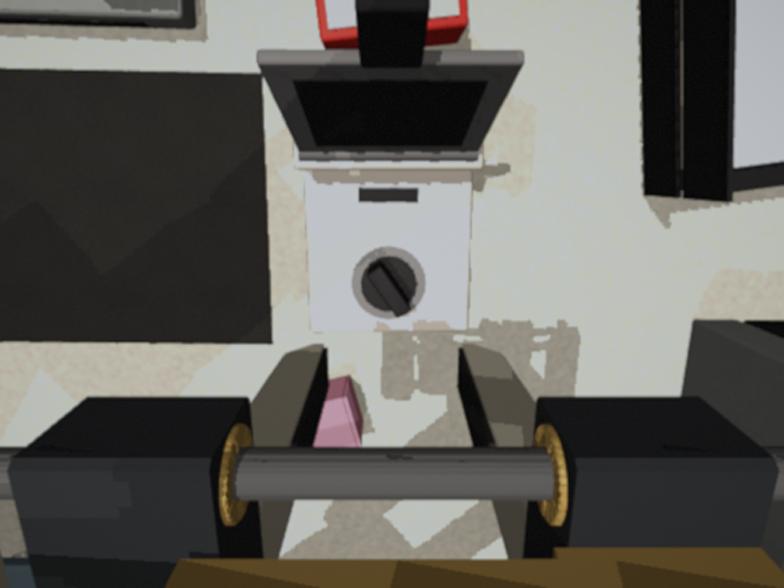

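View pics/t58c.png

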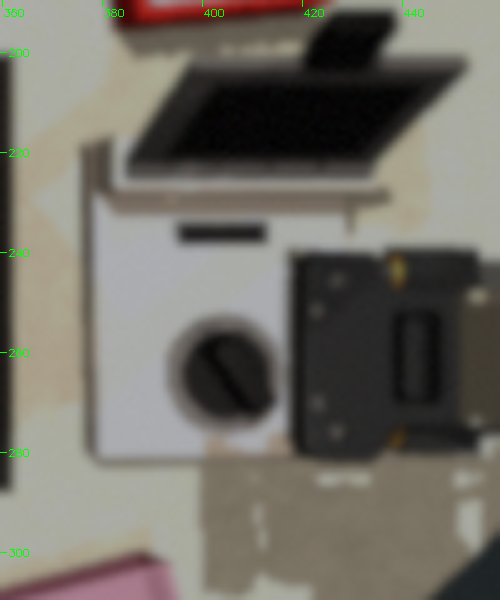

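View pics/s58c.png

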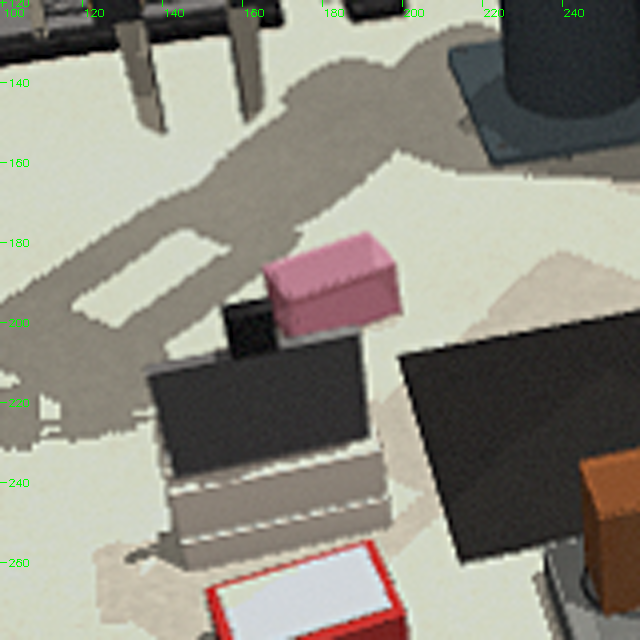

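```bash
python3 - <<'E'
from go import *
crop('w58','w58c',(240,165,320,245),8)
s=np.load('pics/w58s.npy',allow_pickle=True).item();f=load('w58');W=toolT(s)@np.array(f['T_tool_cam']);t=load('t58')
T=lambda x,y,k,b:(x/k+b[0]-.5,y/k+b[1]-.5)
# cover angle: front edge corners (top) in wrist+top+scene
g=load('s58')
for n,w,a,b in [('coverR',(522,55),(465,62),(150,370)),('coverL',(260,57),(192,60),(358,337))]:
    x,e=tri(ray(f,(w[0]/1.4,w[1]/1.4),W),ray(t,T(*a,5,(360,190))),ray(g,T(*b,4,(100,120))));print(n,x.round(4),round(e,4),'ang',np.degrees(np.arctan2(x[2]-.0767,.513-x[0])))
print(tri(ray(f,(389/1.4,286/1.4),W),ray(t,T(230,380,5,(360,190)))))
print(at_z(t,T(230,380,5,(360,190)),.067),at_z(f,(389/1.4,286/1.4),.067,W),at_z(t,T(219,374,5,(360,190)),.033),at_z(f,(388/1.4,283/1.4),.033,W))
E
```

```text
coverR [ 0.5555 -0.3986  0.1933] 0.0014 ang 110.03022034861424
coverL [ 0.5536 -0.2728  0.1876] 0.0009 ang 110.12875538671587
(array([ 0.40476238, -0.34009022,  0.03534086]), np.float64(0.0012093696401207527))
[ 0.40486508 -0.33027209  0.067     ] [ 0.41291222 -0.33893961  0.067     ] [ 0.40674397 -0.33559852  0.033     ] [ 0.4079321  -0.33862116  0.033     ]
```

View pics/w58c.png

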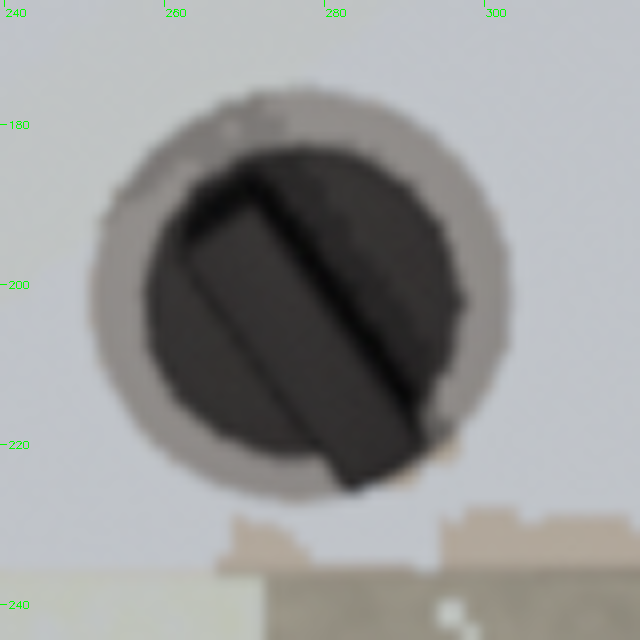

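```bash
python3 - <<'E'
from go import *
s=np.load('pics/w58s.npy',allow_pickle=True).item();f=load('w58');W=toolT(s)@np.array(f['T_tool_cam'])
print(at_z(f,(277.6,202.3),.037,W),at_z(f,(277.5,208.),.067,W))
a=at_z(f,(220/8+239.5,232/8+164.5),.067,W);b=at_z(f,(388/8+239.5,465/8+164.5),.067,W);d=a-b;print(np.hypot(*d[:2]),np.degrees(np.arctan2(d[1],d[0])))
go(.408,-.3388,.058,35.9+90)
E
```

```text
[ 0.40861731 -0.33910743  0.037     ] [ 0.40869831 -0.33860964  0.067     ]
0.0404898882416087 35.883201016891874
pos [ 0.4349 -0.3375  0.3064] jaw -89.0 tilt 3.35 q6 0.67 w 0.0467 F [-0.2  0.1  0.1] t 75.25
shift mm [246.5  -4.3  40.5] twist -34.9
```

apply_moves --rows '[[[0.45,30,-1,10,-8.5],[0.45,70,-2,20,-17],[0.45,110,-3,30,-25.5],[0.45,150,-4,38,-34],[0.45,185,-4.3,40,-35],[0.45,205,-4.3,40,-35],[0.45,205,-4.3,40,-35],[0.45,205,-4.3,40,-35]]]'

```text
clock: 76.05
tcp_pos: [0.4075, -0.3385, 0.0996]
eef_rot: [0.688, 0.207, -0.655, 0.232]
force: [0.8, 0.1, 0.8]
width: 0.0416
```

```bash
python3 - <<'E'
from go import *
go(.4087,-.3388,.063,125.9)
snap('wrist','w59',scale=1.4)
E
```

```text
pos [ 0.4075 -0.3385  0.0996] jaw -53.9 tilt 3.37 q6 -0.01 w 0.0416 F [0.8 0.1 0.8] t 76.05
shift mm [36.6 -0.8  0.4] twist 0.2
```

View pics/w59.png

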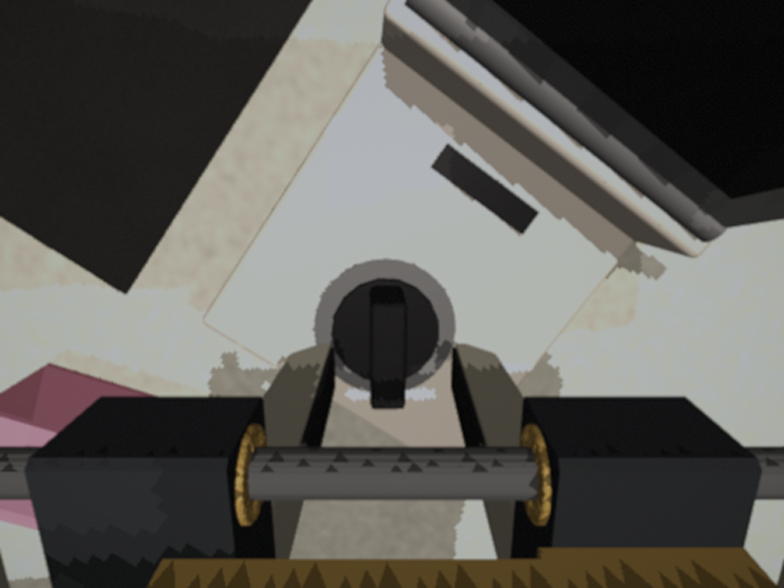

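apply_moves --rows '[[[0.45,15,-1,0.4,0],[0.45,28,-1.5,0.4,0],[0.45,36,-1.5,0.4,0],[0.45,36,-1.5,0.4,0],[0,36,-1.5,0.4,0],[0,36,-1.5,0.4,0],[0,36,-1.5,0.4,0],[0,36,-1.5,0.4,0],[0,36,-1.5,0.4,0],[0,36,-1.5,0.4,0]]]'

```text
clock: 77.1
tcp_pos: [0.4076, -0.3375, 0.0646]
eef_rot: [0.688, 0.207, -0.656, 0.231]
force: [-3.1, 3.8, 4.6]
width: 0.0142
```

```bash
python3 - <<'E'
from go import *
go(.4087,-.3388,.063,125.9);print(arm.state()['moment'])
E
```

```text
pos [ 0.4076 -0.3375  0.0646] jaw -53.9 tilt 3.31 q6 -0.01 w 0.0142 F [-3.1  3.8  4.6] t 77.1
shift mm [ 1.6  1.7 -0.1] twist 0.2
[ 0.84221978  0.8528821  -0.00735404]
```

apply_moves --rows '[[[0,0,0,0,7],[0,0,0,0,14],[0,0,0,0,21],[0,0,0,0,28],[0,0,0,0,35],[0,0,0,0,42],[0,0,0,0,49],[0,0,0,0,56],[0,0,0,0,60],[0,0,0,0,60]]]'

```text
clock: 78.1
tcp_pos: [0.4077, -0.3388, 0.0648]
eef_rot: [0.712, -0.149, -0.671, -0.143]
force: [0.1, -4.4, -3.3]
width: 0.0138
```

```bash
python3 - <<'E'
from go import *
go(.4087,-.3388,.063,125.9);print(arm.state()['moment'])
E
```

```text
pos [ 0.4077 -0.3388  0.0648] jaw -113.9 tilt 3.38 q6 1.04 w 0.0138 F [ 0.1 -4.4 -3.3] t 78.1
shift mm [ 1.9 -0.4 -0.8] twist -59.8
[-1.00989796  0.583454    0.03196089]
```

apply_moves --rows '[[[0,0,0,0,4],[0,0,0,0,8],[0,0,0,0,10],[0,0,0,0,12],[0,0,0,0,12],[0,0,0,0,12],[0,0,0,0,12],[0,0,0,0,12]]]'

```text
clock: 78.9
tcp_pos: [0.4075, -0.3391, 0.0648]
eef_rot: [0.693, -0.219, -0.652, -0.216]
force: [-1.5, -4.3, -3.0]
width: 0.0139
```

```bash
python3 - <<'E'
from go import *
go(.4087,-.3388,.063,125.9);print(arm.state()['moment'])
snap('wrist','w60',scale=1)
E
```

```text
pos [ 0.4075 -0.3391  0.0648] jaw -125.8 tilt 3.38 q6 1.25 w 0.0139 F [-1.5 -4.3 -3. ] t 78.9
shift mm [ 1.8 -0.9 -0.6] twist -71.7
[-0.91167049  0.89462972  0.39597574]
```

View pics/w60.png

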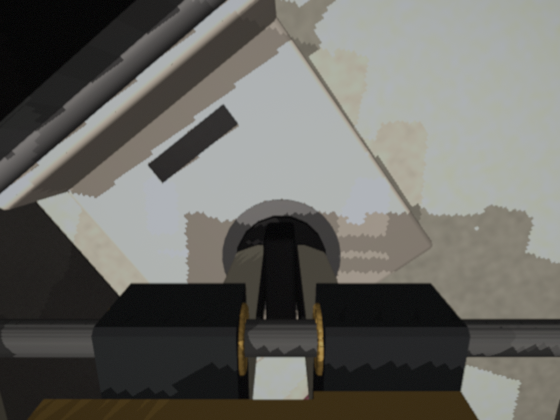

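The moment about the knob axis jumped from 0.03 to 0.40 N·m, so it is at the stop after 71.9° of tool turn. Turning back and releasing.

apply_moves --rows '[[[0,0,0,0,-8],[0,0,0,0,-16],[0,0,0,0,-24],[0,0,0,0,-32],[0,0,0,0,-40],[0,0,0,0,-48],[0,0,0,0,-56],[0,0,0,0,-64],[0,0,0,0,-72],[0,0,0,0,-72]]]'

```text
clock: 79.95
tcp_pos: [0.4076, -0.3373, 0.0647]
eef_rot: [0.688, 0.207, -0.655, 0.231]
force: [0.7, 2.9, 3.4]
width: 0.014
```

apply_moves --rows '[[[0.2,0,0,0,0],[0.45,0,0,0,0],[0.45,0,0,0,0],[0.45,-20,0,0,0],[0.45,-50,0,0,0],[0.45,-90,0,0,0],[0.45,-130,0,0,0],[0.45,-170,0,0,0],[0.45,-220,0,0,0],[0.45,-240,0,0,0]]]'

```text
clock: 80.95
tcp_pos: [0.3952, -0.3342, 0.3096]
eef_rot: [0.689, 0.204, -0.655, 0.234]
force: [0.7, -0.9, -0.0]
width: 0.0416
```

```bash
python3 - <<'E'
from go import *
go(.25,-.2,.3,125.9)
s,f=snap('wrist','w61',scale=1.4);np.save('pics/w61s.npy',s,allow_pickle=True)
E
```

```text
pos [ 0.3952 -0.3342  0.3096] jaw -54.0 tilt 3.68 q6 -0.0 w 0.0416 F [ 0.7 -0.9 -0. ] t 80.95
shift mm [  -2.3 -194.2   38.4] twist 0.1
```

View pics/w61.png

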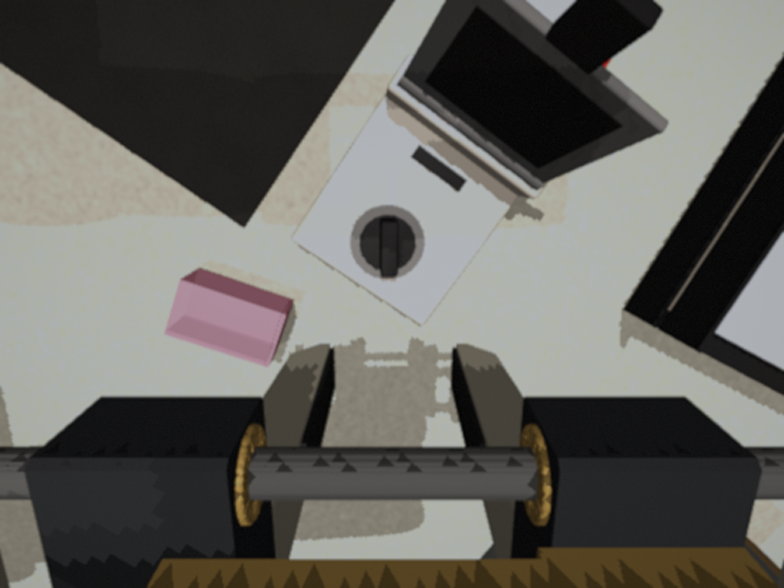

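Knob bar is vertical in this view, parallel to the tool as at rest. Moving clear for a final check.

apply_moves --rows '[[[0.45,-10,-40,8,0],[0.45,-10,-80,16,0],[0.45,-10,-120,24,0],[0.45,-10,-160,30,0],[0.45,-10,-190,38,0],[0.45,-10,-194,38,0],[0.45,-10,-194,38,0]]]'

```text
clock: 81.7
tcp_pos: [0.2503, -0.2002, 0.3088]
eef_rot: [0.69, 0.202, -0.654, 0.235]
force: [0.3, -0.6, -0.3]
width: 0.0421
```

```bash
python3 - <<'E'
from go import *
go(.25,-.2,.3,125.9)
snap('top','t62',scale=1.4);crop('t62','t62c',(190,120,460,300),2.9)
snap('scene','s62',scale=1.4)
E
```

```text
pos [ 0.2503 -0.2002  0.3088] jaw -54.0 tilt 3.9 q6 -0.14 w 0.0421 F [ 0.3 -0.6 -0.3] t 81.7
shift mm [ 8.8 -0.9  0.4] twist 0.1
```

View pics/t62c.png

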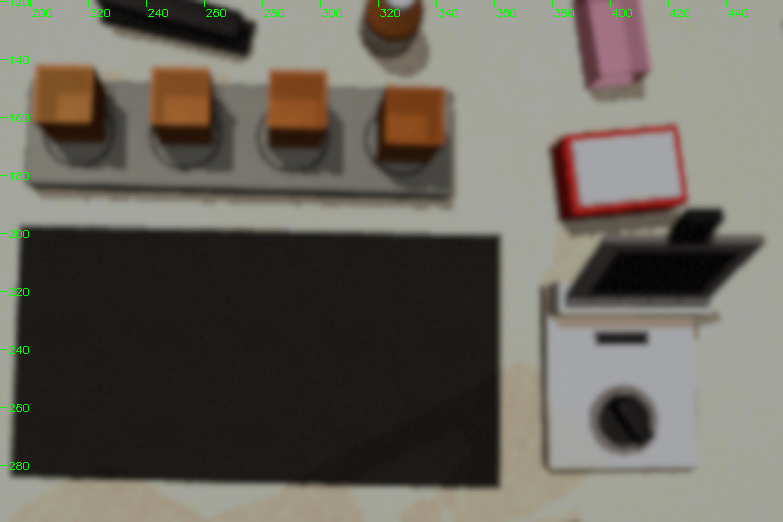

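View pics/s62.png

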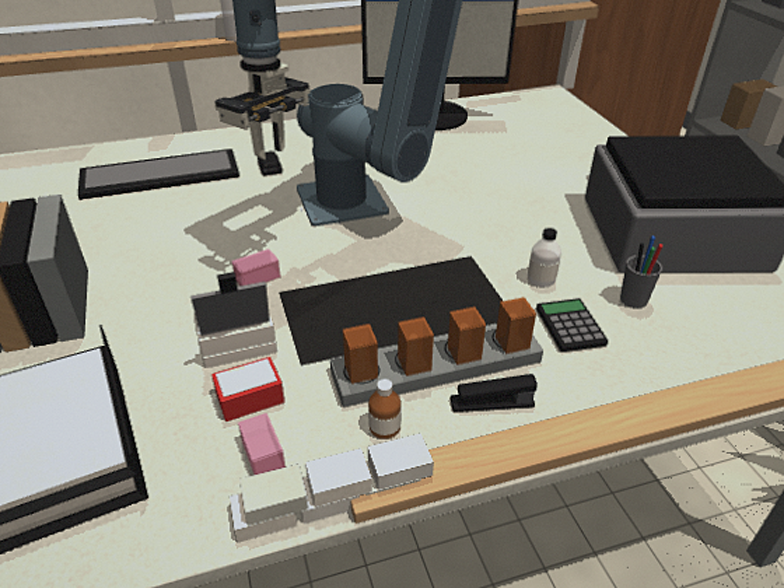

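```bash
python3 -c "
from rig import arm
print(arm.job_done())"
```

```text
the job is handed in; nothing more can be done
None
```

All four amber jars hang upside down on their own pegs, the cover stands at about 110°, and I turned the knob to its stop and brought it back to rest. I handed the job in about 82 s into the 210 s limit; it reports no verdict.

**How the jars were turned:** the tool only ever points down, so I rolled each jar mouth-down over the deck's front edge and then lowered it onto its peg.

**Last checks:**
- **Jars:** the jar tops are 2–13 mm from their peg axes. They measure about 0.122 m high against 0.125 m expected, which is within the calibration error. I measured this before opening the cover; the final pictures show them unchanged.
- **Cover:** it measured 110° after I let go of the tab.
- **Knob:** I turned the tool 72° clockwise, and the twisting moment jumped from 0.03 to 0.40 N·m at the end, so it reached its stop. The last pictures show it back at rest.
- **Other things:** the bystanders look unmoved in the final pictures, by eye only. The arm is clear of everything.

**What went wrong on the way:**
- **Jar 1:** it slipped out of a light grip once and dropped a few centimetres flat onto the mat.
- **Jar 2:** the first roll failed and I had to lay it down and grip it again.
- **Jar 4:** it caught on the top of its peg (24 N). I lifted it, re-centred it and let it slide down about 2 cm.

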